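# Check load modules for warp, load the cold bed and set the sunken supply trim

## Robot

A 7-joint arm with a two-finger parallel gripper is mounted at the origin on the work surface. World frame = base frame: x ahead of the robot, y to its left, z up, the work surface at z = 0. Lengths are in m, angles in rad, forces in N, time in s.
With the tool pointing down it reaches from about 0.425 to 0.875 m from the base axis. Payload 4.7 kg.
Tool frame: the origin (TCP) lies at the very end of the fingers, on their centre line; the grasp point (between the pads) lies 19 mm behind it; z points along the fingers, y is the line along which they close (so a half turn about z gives the same grasp; the last joint's range is limited). The gripper opens to 87 mm and grips with 3 to 60 N. Pads are 19 mm wide; open, the fingers measure 117 mm over their backs; the gripper's body (75 mm by 190 mm) begins 51 mm behind the grasp point.
Start: joints at [-1.214, 0.321, -0.07, 1.45, 0.023, 1.371, -0.057], TCP at [0.219, 0.612, 0.223] pointing down, gripper open.
Joint ranges: [-2.86, 2.86], [-0.3, 2.09], [-1.38, 1.24], [0.06, 2.45], [-1.56, 4.7], [0.09, 2.05], [-2.69, 2.69]. Speed limits (rad/s): [2.57, 2.57, 3.14, 3.14, 3.14, 3.14, 3.14].

## Interface

Orientations are given as a rotation vector (axis times angle).
In Python, from bench import ctrl, vision gives the robot as it stands.
- The arm moves only by the tool jog_arm, never from a script. Its argument "increments" is a list of rows, each an object of numbers: "tx", "ty", "tz": the shift along the tool's x, y, z in mm; "wx", "wy", "wz": the turn, a rotation vector about the tool's x, y, z in rad; "gripper": the opening, from 0 (shut) to 1 (fully open). In form: [{"tx": .., "ty": .., "tz": .., "wx": .., "wy": .., "wz": .., "gripper": ..}, ...]. A call has exactly 5 rows; each row is the pose to reach, as a shift and turn from the pose commanded when the call began, along the tool's axes at that moment; what a row does not reach only later rows make up. A row lasts 1/12 s, in which the tool goes at most 41.7 mm and 7.16 degrees, less where a joint would pass 70% of its speed; a pose out of reach is approached as far as the arm can. A call with a gripper value outside its range is refused whole. The fingers move at their own pace and stop on an object; "grip_force" is the grip in N (left out, the last holds). Time passes only in rows, so rows that repeat a pose let the fingers close, or fill a call up. It gives the time, the measured TCP pose, the force, the opening and the grip force at its end, in the units of the state.
- ctrl.get_state(): the state, without advancing time (a new reading comes with each control period).
- vision.get_image(name): name is "scene" or "top"; returns a dict with "color" (480x640x3 uint8, blue, green, red), "fx", "fy", "cx", "cy" (pixels), "extrinsics" (4x4, takes a point from world to camera coordinates). Camera axes: x right, y down, z forward; pixel columns grow to the right and rows downward; lengths in m; the calibration is good to about 2 mm. A picture is of the moment at which its call begins. There is no depth.
- ctrl.close_job(): hands the job in; it is judged then, once.
Trained networks look in the newest picture that a camera, given by its name, has taken for a name from the list of things; names that differ only in an ending like _2 or _b are one class to them, and where a whole thing is asked for, a point or a joint stands for the part that bears it (a point fixed in the world has none). Each returns a list of dicts, best first, with "conf" (0 to 1); they miss things now and then, are a little off and sometimes report something else, mostly with a low value. They report only what shows in the picture. A call takes as long as a camera call. They do not tell look-alikes from the thing itself.
- vision.spot_in(camera, thing): "bbox" ([left, top, right, bottom] in pixels, round what is visible of it).
The state is a dict: "time": time; "joint_positions": joint angles; "qd": joint speeds; "joint_torque": joint torques, N m; "position": TCP position; "tool_rot": TCP orientation; "ft_force": force on the tool from outside, world axes, zero at the start; "torque": the same for the moment, N m; "grip_width": opening from 0.0 (shut) to 1.0 (fully open); "grip_force": force on a finger pad.
Only numpy, scipy, OpenCV 4.12 (cv2) and the standard library are available. Lean on these libraries where they do the work, as an engineer would, in place of code of your own. Each camera call takes 0.05 s, during which the arm holds its last target. There are 200 camera calls.

## Task

First turn the sunken trim knob of the supply console back to its zero stop. Then find out which of the load modules waiting on the rack have a warped base plate by pressing one end of each on the granite surface plate (a warped one rocks, a flat one does not; on the rack's rails they all rock): lay every flat one squarely in a dark bay of the cold bed, one to a bay, and put every warped one in the red reject bin. With all of them sorted, turn the trim up to the mark with as many dots as there are modules on the bed, then press the green start button and let it come back up; leave the other things on the bench where they are.

Things in the scene. Friction and masses are not known exactly. Their poses are not given: they have to be found in the camera images.
- console: supply console, 150 (x) x 200 (y) x 70 mm tall, blue with a cream top panel. Origin: centre of its underside. In its top is a round well 72 mm across, 35 mm deep, axis at x -25, y +40 mm, with the trim knob. Marks round it: a red bar (0), then clockwise one, two and three black dots. Fixed.
- trim (a joint): trim knob in the well, 22 mm across and 26 mm tall, round, black with a white pointer line on its top; about 0.03 N m of friction, stays where left. Value in rad, growing clockwise seen from above: 0 at its zero stop (pointer at the red bar), 0.5 at one dot, 1.0 at two, 1.5 at three; the other stop is at 2.0. A mark counts as set within 0.12.
- trim_top (a point): centre of the top of the trim knob, 9 mm below the console's top panel and 26 mm above the floor of the well; the axis is vertical. There are 25 mm between knob and well wall all round.
- start (a joint): green start button on the console, 24 mm across: 0 up, 0.006 m fully pressed (5 N there; it springs back).
- start_top (a point): centre of the top of the start button (moves down with it)
- granite: granite surface plate, black, 200 (x) x 160 (y) x 30 mm; origin: centre of its underside, its top 30 mm above. Fixed. A warped base plate touches it with the middle 32 mm of its length only, both ends 3 mm up; 1.5 N or more on the plate 40 mm from the middle rocks it to a tilt of 0.088 rad. A flat one stays level.
- bed: cold bed, aluminium block 130 (x) x 240 (y) x 14 mm with three dark bays 106 (x) x 62 (y) mm in a row along y at a pitch of 75 mm; origin: centre of its underside. Fixed. A module's long side lies along the bed's x, either way round.
- bay0 (a point): centre of a bay, on the bed's top
- bay1 (a point): centre of the middle bay, on the bed's top
- bay2 (a point): centre of a bay, on the bed's top
- bin: red open reject bin, 150 (x) x 180 (y) x 45 mm outside, walls 4 mm; origin: centre of its underside. Two modules fit side by side, long side along x. Fixed.
- rack: grey incoming rack, 220 (x) x 225 (y) mm, 6 mm thick with two wooden rails along y, 24 mm wide, whose tops are 12 mm above its underside (the origin, at its centre). Modules wait across the rails, their ends in the air, so that any of them tips there when an end is pressed. Fixed.
- module_a: load module, 105 to 195 g: gold resistor body 40 (x) x 20 (y) mm, from 5 to 31 mm above the underside, on the middle of an aluminium base plate 100 (x) x 56 (y) x 5 mm, which is flat or warped (see granite). Origin: centre of the underside; z up. May be absent (None). In the rules, its _c1 is one end of the base plate (height 2.5 mm if flat, 4 mm if warped).
- module_b: load module, 105 to 195 g: gold resistor body 40 (x) x 20 (y) mm, from 5 to 31 mm above the underside, on the middle of an aluminium base plate 100 (x) x 56 (y) x 5 mm, which is flat or warped (see granite). Origin: centre of the underside; z up. May be absent (None). In the rules, its _c1 is one end of the base plate (height 2.5 mm if flat, 4 mm if warped).
- module_c: load module, 105 to 195 g: gold resistor body 40 (x) x 20 (y) mm, from 5 to 31 mm above the underside, on the middle of an aluminium base plate 100 (x) x 56 (y) x 5 mm, which is flat or warped (see granite). Origin: centre of the underside; z up. May be absent (None). In the rules, its _c1 is one end of the base plate (height 2.5 mm if flat, 4 mm if warped).
- module_d: load module, 105 to 195 g: gold resistor body 40 (x) x 20 (y) mm, from 5 to 31 mm above the underside, on the middle of an aluminium base plate 100 (x) x 56 (y) x 5 mm, which is flat or warped (see granite). Origin: centre of the underside; z up. May be absent (None). In the rules, its _c1 is one end of the base plate (height 2.5 mm if flat, 4 mm if warped).
- module_e: load module, 105 to 195 g: gold resistor body 40 (x) x 20 (y) mm, from 5 to 31 mm above the underside, on the middle of an aluminium base plate 100 (x) x 56 (y) x 5 mm, which is flat or warped (see granite). Origin: centre of the underside; z up. May be absent (None). In the rules, its _c1 is one end of the base plate (height 2.5 mm if flat, 4 mm if warped).
- multimeter: bystander: yellow multimeter 130 x 68 x 30 mm
- screwdriver: bystander: screwdriver, 180 mm
- tape: bystander: blue roll, 48 mm across, 18 mm tall
- jar: bystander: jar 60 mm across, 90 mm tall
- pendant: bystander: cream hand pendant 160 x 60 x 35 mm
Mind the look-alikes: they are no part of the job. What is shaped like the module_a but orange or pink is not meant.

How it is judged:
By the outcome, as a careful person would: the job done as asked, in the order asked, and still so for the second after the job is handed in, with the robot touching nothing.
Of module_a, module_b, module_c, module_d, module_e only 3 to 4 are there at a start; the rules pass over those that are not, and their reading is None.
At some moment in a run one of module_a, module_b, module_c, module_d, module_e may be knocked a few centimetres aside while the robot is not near it.
It also fails if it takes over 210 s, if anything falls off the work surface, if the arm or the gripper's body presses on something with over 40 N, if the wrist force passes 120 N, or if a joint passes its speed limit or range.

## Working session

There is one attempt and no reset: what is moved stays moved. The work goes in short steps, Python scripts to look and compute and a tool call to move; the robot and the scene stay as the last step left them, time stands still between calls to the robot, and variables do not carry over. Pictures are saved under pics/ and viewed, at most 14 in all, crops included, and the job is handed in when it is done.

Besides the shell and the picture viewer there is one more tool, called after "Request:" as name(argument=value, ...) on one line, values as JSON. jog_arm: Moves the arm, as the interface text tells. Its arguments: {"type":"object","properties":{"increments":{"type":"array"},"grip_force":{"type":"number"}},"required":["increments"]}

```bash
ls; mkdir -p pics; python3 - <<'E'
from bench import ctrl, vision
import cv2, numpy as np
print(ctrl.get_state())
for n in ("scene","top"):
    d=vision.get_image(n); cv2.imwrite(f"pics/{n}0.png",d["color"])
    print(n,d["fx"],d["fy"],d["cx"],d["cy"]); print(np.round(d["extrinsics"],4).tolist())
for t in "console trim start granite bed bin rack module_a".split():
    print(t,[(np.round(r["bbox"]).tolist(),round(r["conf"],2)) for r in vision.spot_in("top",t)])
E
```

```text
pics
{'time': 0.0, 'joint_positions': array([-1.21390477,  0.32185319, -0.07009984,  1.45171881,  0.02261849,
        1.37078687, -0.05689112]), 'qd': array([-0.00031495, -0.00017247,  0.00103417, -0.00119273, -0.00116704,
       -0.0010481 , -0.00095045]), 'joint_torque': array([-1.18628691e-04, -4.91284633e+01, -4.03884770e-01, -3.12529922e+01,
       -6.39070035e-02,  4.36598633e-02,  1.75655318e-04]), 'position': array([0.21832895, 0.61162782, 0.22142005]), 'tool_rot': array([-5.35694079e-01, -3.09535301e+00,  3.08774393e-03]), 'ft_force': array([ 0.45110664, -0.42487877,  0.13248468]), 'torque': array([-0.00726883, -0.01384527, -0.03705702]), 'grip_force': 0.0, 'grip_width': 1.0028519872868638}
scene 504.07123572147094 504.07123572147094 320.1635877454877 239.50144604075922
[[-0.3816, 0.9243, -0.0091, 0.2197], [0.7682, 0.3116, -0.5592, -0.2877], [-0.514, -0.2204, -0.829, 1.5976], [0.0, 0.0, 0.0, 1.0]]
top 564.8561831129568 564.8561831129568 309.78423438535845 225.6920412360975
[[-0.0141, -0.9996, -0.0237, -0.0297], [-0.991, 0.0171, -0.1326, 0.4856], [0.133, 0.0216, -0.9909, 1.4946], [0.0, 0.0, 0.0, 1.0]]
console [([316.0, 120.0, 396.0, 183.0], 0.63), ([200.0, 125.0, 273.0, 187.0], 0.48), ([375.0, 200.0, 404.0, 234.0], 0.32)]
trim [([335.0, 158.0, 344.0, 170.0], 0.58)]
start [([71.0, 198.0, 119.0, 254.0], 0.65)]
granite [([268.0, 198.0, 328.0, 270.0], 0.88)]
bed [([149.0, 204.0, 242.0, 271.0], 0.85)]
bin [([201.0, 127.0, 275.0, 185.0], 0.76)]
rack [([366.0, 195.0, 449.0, 280.0], 0.79)]
module_a [([526.0, 233.0, 551.0, 271.0], 0.97), ([432.0, 302.0, 469.0, 346.0], 0.93), ([412.0, 197.0, 431.0, 235.0], 0.86), ([397.0, 234.0, 421.0, 275.0], 0.77), ([414.0, 138.0, 450.0, 174.0], 0.68), ([377.0, 199.0, 404.0, 236.0], 0.57), ([371.0, 239.0, 395.0, 276.0], 0.57)]
```

```bash
python3 - <<'E'
import cv2
a=cv2.imread("pics/top0.png"); cv2.imwrite("pics/v1.png",cv2.resize(a[100:360,60:560],(800,416),interpolation=cv2.INTER_CUBIC))
E
```

```text
(no output)
```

View pics/v1.png

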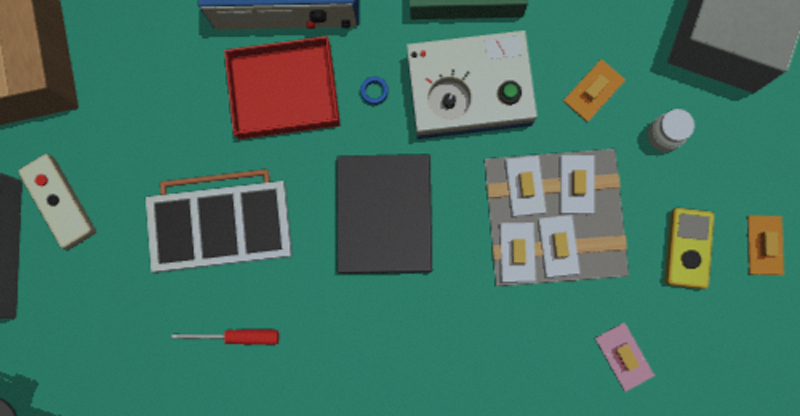

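View pics/scene0.png

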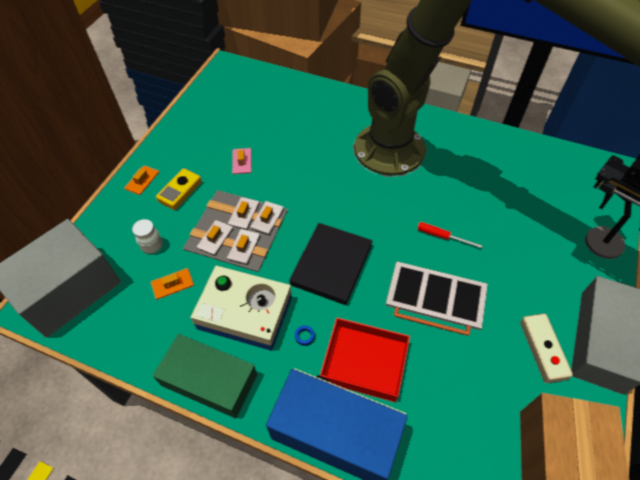

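The top view shows four gold-on-white modules on the rack, with bodies at crop px (527,184), (579,182), (519,251) and (561,245). The look-alikes are orange (595,88; 767,245) and pink (625,357). The console is at (470,85), granite at (384,213), bed at (218,226) and bin at (282,87).

Next I'll measure the poses by segmentation.

```bash
cat > h.py <<'E'
from bench import ctrl, vision
import cv2, numpy as np
def cam(n): return vision.get_image(n)
def w2p(d,P):
    E=d["extrinsics"]; q=E[:3,:3]@np.asarray(P,float)+E[:3,3]
    return np.array([d["fx"]*q[0]/q[2]+d["cx"],d["fy"]*q[1]/q[2]+d["cy"]])
def p2w(d,uv,z):
    E=d["extrinsics"]; R=E[:3,:3]; c=-R.T@E[:3,3]
    r=R.T@np.array([(uv[0]-d["cx"])/d["fx"],(uv[1]-d["cy"])/d["fy"],1.]); return c+r*(z-c[2])/r[2]
def ortho(d,z,x0,x1,y0,y1,s=1000):
    "rectified view of plane z; column = (y1-y)*s, row=(x1-x)*s"
    W=[(x1,y1),(x1,y0),(x0,y0),(x0,y1)]
    src=np.float32([w2p(d,(x,y,z)) for x,y in W]); w,h=(y1-y0)*s,(x1-x0)*s
    M=cv2.getPerspectiveTransform(src,np.float32([(0,0),(w,0),(w,h),(0,h)]))
    return cv2.warpPerspective(d["color"],M,(int(w),int(h)),flags=cv2.INTER_CUBIC)
def rects(img,mask,x1,y1,amin,s=1000):
    "list of (x,y,yaw of long side,long,short)"
    out=[]
    for c in cv2.findContours(mask.astype(np.uint8)*255,cv2.RETR_EXTERNAL,cv2.CHAIN_APPROX_NONE)[0]:
        if cv2.contourArea(c)<amin: continue
        b=cv2.boxPoints(cv2.minAreaRect(c)); e=[b[1]-b[0],b[2]-b[1]]; L=[np.hypot(*v) for v in e]
        v=e[int(L[1]>L[0])]; m=b.mean(0); yaw=np.arctan2(-v[0],-v[1])
        yaw=(yaw+np.pi/2)%np.pi-np.pi/2
        out.append(tuple(np.round([x1-m[1]/s,y1-m[0]/s,yaw,max(L)/s,min(L)/s],4)))
    return out
def state():
    s=ctrl.get_state(); R=cv2.Rodrigues(s["tool_rot"])[0]
    print("t %.2f"%s["time"],"pos",np.round(s["position"],4),"yaw_x %.4f"%np.arctan2(R[1,0],R[0,0]),"zax",np.round(R[:,2],3),"F",np.round(s["ft_force"],1),"g %.3f"%s["grip_width"],"q7 %.2f"%s["joint_positions"][6])
    return s,R
E
python3 - <<'E'
from h import *
d=cam("top")
def box(t,uv0,uv1,z,f,amin,save=None):
    a=[p2w(d,u,z) for u in (uv0,uv1)]
    x0,x1=sorted((a[0][0],a[1][0])); y0,y1=sorted((a[0][1],a[1][1]))
    x0,y0=np.floor(np.array([x0,y0])*1000)/1000;x1,y1=np.ceil(np.array([x1,y1])*1000)/1000
    im=ortho(d,z,x0,x1,y0,y1); b,g,r=[im[...,i].astype(int) for i in range(3)]
    print(t,rects(im,f(b,g,r),x1,y1,amin)); 
    if save: print(save,x1,y1,im.shape); cv2.imwrite(save,im)
    return im
box("console",(308,112),(404,190),.07,lambda b,g,r:(r>150)&(b>120),5000,"pics/con.png")
box("granite",(262,190),(336,276),.03,lambda b,g,r:(g<75)&(b<75),5000)
box("bed",(145,195),(246,276),.014,lambda b,g,r:(b>120)&(r>120),3000)
box("bays",(145,195),(246,276),.014,lambda b,g,r:(r<70)&(b<70)&(g<70),2000)
box("bin",(194,120),(280,192),.045,lambda b,g,r:(r>100)&(g<60),5000)
box("rackplates",(360,190),(456,284),.017,lambda b,g,r:(b>165)&(r>165),1500,"pics/rack.png")
box("bodies",(360,190),(456,284),.043,lambda b,g,r:(r-b>70)&(r>150)&(g>110),200)
c=cv2.imread("pics/con.png"); k=cv2.imread("pics/rack.png")
h=max(c.shape[0],k.shape[0]); P=lambda i:cv2.copyMakeBorder(i,0,h-i.shape[0],0,5,0)
o=np.hstack([P(c),P(k)]); s=min(800/o.shape[1],600/h); cv2.imwrite("pics/v2.png",cv2.resize(o,None,fx=s,fy=s)); print(s)
state()
E
```

```text
console [(np.float64(0.6831), np.float64(-0.1599), np.float64(-1.4711), np.float64(0.1982), np.float64(0.1485))]
pics/con.png 0.791 -0.037 (221, 252, 3)
granite [(np.float64(0.4645), np.float64(-0.0085), np.float64(0.0), np.float64(0.203), np.float64(0.161))]
bed [(np.float64(0.4512), np.float64(0.276), np.float64(-1.4725), np.float64(0.2406), np.float64(0.1307))]
bays [(np.float64(0.4433), np.float64(0.3507), np.float64(0.1022), np.float64(0.1034), np.float64(0.0589)), (np.float64(0.4507), np.float64(0.2761), np.float64(0.1008), np.float64(0.1028), np.float64(0.0586)), (np.float64(0.4582), np.float64(0.2012), np.float64(0.1008), np.float64(0.1026), np.float64(0.0586))]
bin [(np.float64(0.6881), np.float64(0.1632), np.float64(-1.4523), np.float64(0.1811), np.float64(0.1507))]
rackplates [(np.float64(0.3978), np.float64(-0.2341), np.float64(0.0416), np.float64(0.0948), np.float64(0.0541)), (np.float64(0.511), np.float64(-0.2523), np.float64(0.1158), np.float64(0.0957), np.float64(0.0515)), (np.float64(0.512), np.float64(-0.3403), np.float64(-0.0519), np.float64(0.0966), np.float64(0.0517))]
pics/rack.png 0.584 -0.176 (261, 251, 3)
bodies [(np.float64(0.398), np.float64(-0.234), np.float64(0.0), np.float64(0.036), np.float64(0.016)), (np.float64(0.4073), np.float64(-0.3041), np.float64(0.1107), np.float64(0.0367), np.float64(0.0178)), (np.float64(0.5102), np.float64(-0.2513), np.float64(0.1049), np.float64(0.0371), np.float64(0.0175)), (np.float64(0.513), np.float64(-0.3395), np.float64(0.0), np.float64(0.036), np.float64(0.017))]
1.5594541910331383
t 0.55 pos [0.2185 0.6122 0.2226] yaw_x 2.7988 zax [ 0.  0. -1.] F [-0.1 -0.2 -0.6] g 1.001 q7 -0.06
```

View pics/v2.png

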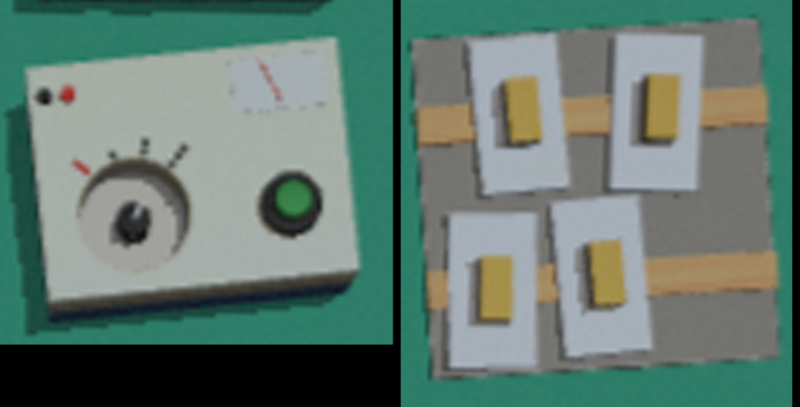

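```bash
cat >> h.py <<'E'
def plan(x,y,z,yaw,K,start=None):
    "per call last-row tool shifts (mm) and wz, linear world path, tool down"
    s,R=state(); p=np.array(s["position"]) if start is None else np.array(start[:3]); a=np.arctan2(R[1,0],R[0,0]) if start is None else start[3]
    t=np.array([x,y,z]); da=(yaw-a); dp=(t-p)/K
    for k in range(K):
        b=a+da*k/K
        print(k,"tx %.1f ty %.1f tz %.1f wz %.3f"%(1e3*(dp[0]*np.cos(b)+dp[1]*np.sin(b)),1e3*(dp[0]*np.sin(b)-dp[1]*np.cos(b)),-1e3*dp[2],-da/K))
E
python3 - <<'E'
from h import *
plan(.654,-.123,.15,0,5)
E
```

```text
t 0.55 pos [0.2185 0.6122 0.2226] yaw_x 2.7988 zax [ 0.  0. -1.] F [-0.1 -0.2 -0.6] g 1.001 q7 -0.06
0 tx -131.5 ty -109.2 tz 14.5 wz 0.560
1 tx -169.4 ty -22.7 tz 14.5 wz 0.560
2 tx -155.6 ty 70.7 tz 14.5 wz 0.560
3 tx -94.3 ty 142.5 tz 14.5 wz 0.560
4 tx -4.3 ty 170.8 tz 14.5 wz 0.560
```

Request:
jog_arm(increments=[{"tx": -26.3,"ty": -21.8,"tz": 3,"wz": 0.112,"gripper": 0.345},{"tx": -52.6,"ty": -43.7,"tz": 6,"wz": 0.224,"gripper": 0.345},{"tx": -79,"ty": -65.5,"tz": 9,"wz": 0.336,"gripper": 0.345},{"tx": -105,"ty": -87.4,"tz": 12,"wz": 0.448,"gripper": 0.345},{"tx": -131.5,"ty": -109.2,"tz": 14.5,"wz": 0.56,"gripper": 0.345}])

```text
validation failed for argument at $.in...
```

Request:
jog_arm(increments=[{"tx": -34,"ty": -4.5,"tz": 3,"wz": 0.112,"gripper": 0.345},{"tx": -68,"ty": -9,"tz": 6,"wz": 0.224,"gripper": 0.345},{"tx": -102,"ty": -13.6,"tz": 9,"wz": 0.336,"gripper": 0.345},{"tx": -135.5,"ty": -18,"tz": 12,"wz": 0.448,"gripper": 0.345},{"tx": -169.4,"ty": -22.7,"tz": 14.5,"wz": 0.56,"gripper": 0.345}])

```text
validation failed for argument at $.in...
```

Request:
jog_arm(increments=[{"tx": -31,"ty": 14,"tz": 3,"wz": 0.112,"gripper": 0.345},{"tx": -62,"ty": 28,"tz": 6,"wz": 0.224,"gripper": 0.345},{"tx": -93,"ty": 42.5,"tz": 9,"wz": 0.336,"gripper": 0.345},{"tx": -124.5,"ty": 56.6,"tz": 12,"wz": 0.448,"gripper": 0.345},{"tx": -155.6,"ty": 70.7,"tz": 14.5,"wz": 0.56,"gripper": 0.345}])

```text
validation failed for argument at $.in...
```

Request:
jog_arm(increments=[{"tx": -19,"ty": 28.5,"tz": 3,"wz": 0.112,"gripper": 0.345},{"tx": -38,"ty": 57,"tz": 6,"wz": 0.224,"gripper": 0.345},{"tx": -56.6,"ty": 85.5,"tz": 9,"wz": 0.336,"gripper": 0.345},{"tx": -75.4,"ty": 114,"tz": 12,"wz": 0.448,"gripper": 0.345},{"tx": -94.3,"ty": 142.5,"tz": 14.5,"wz": 0.56,"gripper": 0.345}])

```text
validation failed for argument at $.in...
```

Request:
jog_arm(increments=[{"tx": -1,"ty": 34,"tz": 3,"wz": 0.112,"gripper": 0.345},{"tx": -2,"ty": 68,"tz": 6,"wz": 0.224,"gripper": 0.345},{"tx": -3,"ty": 102.5,"tz": 9,"wz": 0.336,"gripper": 0.345},{"tx": -3.5,"ty": 136.6,"tz": 12,"wz": 0.448,"gripper": 0.345},{"tx": -4.3,"ty": 170.8,"tz": 14.5,"wz": 0.56,"gripper": 0.345}])

```text
validation failed for argument at $.in...
```

Request:
jog_arm(increments=[{"tx": -26.3,"ty": -21.8,"tz": 3,"wx": 0,"wy": 0,"wz": 0.112,"gripper": 0.345},{"tx": -52.6,"ty": -43.7,"tz": 6,"wx": 0,"wy": 0,"wz": 0.224,"gripper": 0.345},{"tx": -79,"ty": -65.5,"tz": 9,"wx": 0,"wy": 0,"wz": 0.336,"gripper": 0.345},{"tx": -105,"ty": -87.4,"tz": 12,"wx": 0,"wy": 0,"wz": 0.448,"gripper": 0.345},{"tx": -131.5,"ty": -109.2,"tz": 14.5,"wx": 0,"wy": 0,"wz": 0.56,"gripper": 0.345}])

```text
time: 0.97
position: [0.3062, 0.4637, 0.208]
tool_rot: [-1.378, -2.823, -0.001]
ft_force: [0.4, 0.2, -0.2]
grip_width: 0.709
grip_force: 0.0
```

Request:
jog_arm(increments=[{"tx": -34,"ty": -4.5,"tz": 3,"wx": 0,"wy": 0,"wz": 0.112,"gripper": 0.345},{"tx": -68,"ty": -9,"tz": 6,"wx": 0,"wy": 0,"wz": 0.224,"gripper": 0.345},{"tx": -102,"ty": -13.6,"tz": 9,"wx": 0,"wy": 0,"wz": 0.336,"gripper": 0.345},{"tx": -135.5,"ty": -18,"tz": 12,"wx": 0,"wy": 0,"wz": 0.448,"gripper": 0.345},{"tx": -169.4,"ty": -22.7,"tz": 14.5,"wx": 0,"wy": 0,"wz": 0.56,"gripper": 0.345}])

```text
time: 1.38
position: [0.3934, 0.3167, 0.1937]
tool_rot: [-2.104, -2.332, -0.001]
ft_force: [0.7, 0.2, 0.7]
grip_width: 0.373
grip_force: 0.0
```

Request:
jog_arm(increments=[{"tx": -31,"ty": 14,"tz": 3,"wx": 0,"wy": 0,"wz": 0.112,"gripper": 0.345},{"tx": -62,"ty": 28,"tz": 6,"wx": 0,"wy": 0,"wz": 0.224,"gripper": 0.345},{"tx": -93,"ty": 42.5,"tz": 9,"wx": 0,"wy": 0,"wz": 0.336,"gripper": 0.345},{"tx": -124.5,"ty": 56.6,"tz": 12,"wx": 0,"wy": 0,"wz": 0.448,"gripper": 0.345},{"tx": -155.6,"ty": 70.7,"tz": 14.5,"wx": 0,"wy": 0,"wz": 0.56,"gripper": 0.345}])

```text
time: 1.8
position: [0.4805, 0.1695, 0.1793]
tool_rot: [-2.667, -1.66, -0.001]
ft_force: [0.5, 0.2, -0.3]
grip_width: 0.349
grip_force: 0.0
```

Request:
jog_arm(increments=[{"tx": -19,"ty": 28.5,"tz": 3,"wx": 0,"wy": 0,"wz": 0.112,"gripper": 0.345},{"tx": -38,"ty": 57,"tz": 6,"wx": 0,"wy": 0,"wz": 0.224,"gripper": 0.345},{"tx": -56.6,"ty": 85.5,"tz": 9,"wx": 0,"wy": 0,"wz": 0.336,"gripper": 0.345},{"tx": -75.4,"ty": 114,"tz": 12,"wx": 0,"wy": 0,"wz": 0.448,"gripper": 0.345},{"tx": -94.3,"ty": 142.5,"tz": 14.5,"wx": 0,"wy": 0,"wz": 0.56,"gripper": 0.345}])

```text
time: 2.22
position: [0.5675, 0.0226, 0.1647]
tool_rot: [-3.022, -0.858, -0.001]
ft_force: [1.0, 0.7, 0.4]
grip_width: 0.342
grip_force: 0.0
```

Request:
jog_arm(increments=[{"tx": -1,"ty": 34,"tz": 3,"wx": 0,"wy": 0,"wz": 0.112,"gripper": 0.345},{"tx": -2,"ty": 68,"tz": 6,"wx": 0,"wy": 0,"wz": 0.224,"gripper": 0.345},{"tx": -3,"ty": 102.5,"tz": 9,"wx": 0,"wy": 0,"wz": 0.336,"gripper": 0.345},{"tx": -3.5,"ty": 136.6,"tz": 12,"wx": 0,"wy": 0,"wz": 0.448,"gripper": 0.345},{"tx": -4.3,"ty": 170.8,"tz": 14.5,"wx": 0,"wy": 0,"wz": 0.56,"gripper": 0.345}])

```text
time: 2.63
position: [0.6546, -0.1242, 0.15]
tool_rot: [-3.141, 0.009, -0.001]
ft_force: [0.2, 0.4, 1.6]
grip_width: 0.347
grip_force: 0.0
```

```bash
python3 - <<'E'
from h import *
s,R=state(); print(s["joint_positions"].round(2))
E
```

```text
t 2.63 pos [ 0.6546 -0.1242  0.15  ] yaw_x -0.0059 zax [ 0.  0. -1.] F [0.2 0.4 1.6] g 0.347 q7 -1.21
[-0.37  0.46  0.69  1.52 -0.3   1.27 -1.21]
```

Request:
jog_arm(increments=[{"tx": 0,"ty": -1.5,"tz": 15,"wx": 0,"wy": 0,"wz": 0,"gripper": 0.345},{"tx": 0,"ty": -1.5,"tz": 35,"wx": 0,"wy": 0,"wz": 0,"gripper": 0.345},{"tx": 0,"ty": -1.5,"tz": 55,"wx": 0,"wy": 0,"wz": 0,"gripper": 0.345},{"tx": 0,"ty": -1.5,"tz": 68,"wx": 0,"wy": 0,"wz": 0,"gripper": 0.345},{"tx": 0,"ty": -1.5,"tz": 72,"wx": 0,"wy": 0,"wz": 0,"gripper": 0.345}])

```text
time: 3.05
position: [0.6522, -0.1209, 0.0753]
tool_rot: [-3.141, 0.001, 0.006]
ft_force: [-0.2, -0.0, -0.7]
grip_width: 0.342
grip_force: 0.0
```

Request:
jog_arm(increments=[{"tx": 0,"ty": 0,"tz": 3,"wx": 0,"wy": 0,"wz": 0,"gripper": 0.345},{"tx": 0,"ty": 0,"tz": 6,"wx": 0,"wy": 0,"wz": 0,"gripper": 0.345},{"tx": 0,"ty": 0,"tz": 9,"wx": 0,"wy": 0,"wz": 0,"gripper": 0.345},{"tx": 0,"ty": 0,"tz": 12,"wx": 0,"wy": 0,"wz": 0,"gripper": 0.345},{"tx": 0,"ty": 0,"tz": 15,"wx": 0,"wy": 0,"wz": 0,"gripper": 0.345}])

```text
time: 3.47
position: [0.6543, -0.1216, 0.0636]
tool_rot: [-3.141, 0.002, -0.002]
ft_force: [0.0, 0.1, 0.5]
grip_width: 0.347
grip_force: 0.0
```

```bash
python3 - <<'E'
from h import *
state()
d=cam("scene"); u=w2p(d,(.654,-.123,.07)).astype(int); print(u)
c=d["color"][u[1]-60:u[1]+50,u[0]-75:u[0]+75]; cv2.imwrite("pics/v3.png",cv2.resize(c,(750,550),interpolation=cv2.INTER_CUBIC))
E
```

```text
t 3.47 pos [ 0.6543 -0.1216  0.0636] yaw_x -0.0010 zax [ 0.001  0.    -1.   ] F [0.  0.1 0.5] g 0.347 q7 -1.17
[261 295]
```

View pics/v3.png

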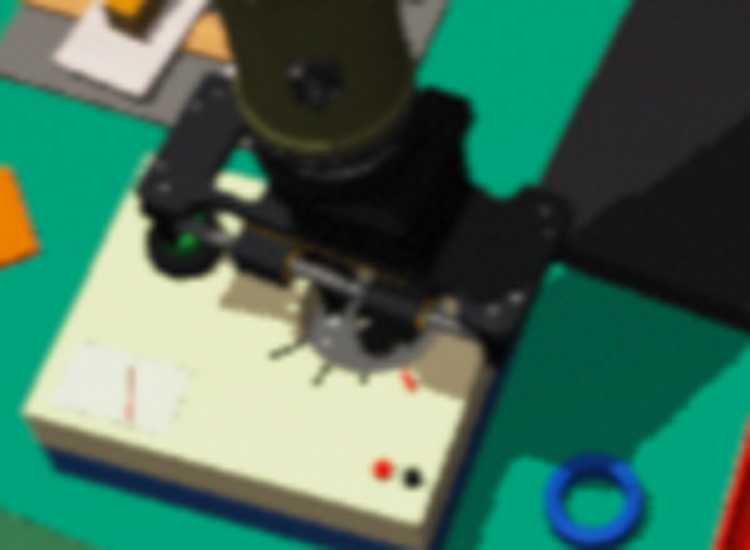

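The fingertips are in the well on either side of the knob (crop about (350,310)), so I'll go down the rest of the way and grip.

Request:
jog_arm(increments=[{"tx": 0,"ty": 0,"tz": 4,"wx": 0,"wy": 0,"wz": 0,"gripper": 0.345},{"tx": 0,"ty": 0,"tz": 8,"wx": 0,"wy": 0,"wz": 0,"gripper": 0.345},{"tx": 0,"ty": 0,"tz": 12,"wx": 0,"wy": 0,"wz": 0,"gripper": 0.345},{"tx": 0,"ty": 0,"tz": 16,"wx": 0,"wy": 0,"wz": 0,"gripper": 0.345},{"tx": 0,"ty": 0,"tz": 16,"wx": 0,"wy": 0,"wz": 0,"gripper": 0.345}])

```text
time: 3.93
position: [0.653, -0.1214, 0.0458]
tool_rot: [-3.141, 0.002, 0.003]
ft_force: [0.0, -0.1, 0.2]
grip_width: 0.345
grip_force: 0.0
```

Request:
jog_arm(increments=[{"tx": 0,"ty": 0,"tz": 0,"wx": 0,"wy": 0,"wz": 0,"gripper": 0.15},{"tx": 0,"ty": 0,"tz": 0,"wx": 0,"wy": 0,"wz": 0,"gripper": 0.15},{"tx": 0,"ty": 0,"tz": 0,"wx": 0,"wy": 0,"wz": 0,"gripper": 0.15},{"tx": 0,"ty": 0,"tz": 0,"wx": 0,"wy": 0,"wz": 0,"gripper": 0.15},{"tx": 0,"ty": 0,"tz": 0,"wx": 0,"wy": 0,"wz": 0,"gripper": 0.15}], grip_force=12)

```text
time: 4.35
position: [0.6536, -0.1236, 0.047]
tool_rot: [3.139, -0.004, 0.001]
ft_force: [1.5, -4.9, -4.9]
grip_width: 0.248
grip_force: 12.0
```

Request:
jog_arm(increments=[{"tx": 0,"ty": 1.5,"tz": 0,"wx": 0,"wy": 0,"wz": -0.1,"gripper": 0.15},{"tx": 0,"ty": 2,"tz": 0,"wx": 0,"wy": 0,"wz": -0.2,"gripper": 0.15},{"tx": 0,"ty": 2,"tz": 0,"wx": 0,"wy": 0,"wz": -0.3,"gripper": 0.15},{"tx": 0,"ty": 2,"tz": 0,"wx": 0,"wy": 0,"wz": -0.4,"gripper": 0.15},{"tx": 0,"ty": 2,"tz": 0,"wx": 0,"wy": 0,"wz": -0.5,"gripper": 0.15}])

```text
time: 4.77
position: [0.6538, -0.1244, 0.0469]
tool_rot: [3.042, 0.782, 0.0]
ft_force: [2.1, -4.1, -4.2]
grip_width: 0.247
grip_force: 12.0
```

Request:
jog_arm(increments=[{"tx": 0,"ty": 0,"tz": 0,"wx": 0,"wy": 0,"wz": -0.1,"gripper": 0.15},{"tx": 0,"ty": 0,"tz": 0,"wx": 0,"wy": 0,"wz": -0.2,"gripper": 0.15},{"tx": 0,"ty": 0,"tz": 0,"wx": 0,"wy": 0,"wz": -0.3,"gripper": 0.15},{"tx": 0,"ty": 0,"tz": 0,"wx": 0,"wy": 0,"wz": -0.4,"gripper": 0.15},{"tx": 0,"ty": 0,"tz": 0,"wx": 0,"wy": 0,"wz": -0.5,"gripper": 0.15}])

```text
time: 5.18
position: [0.6543, -0.125, 0.047]
tool_rot: [2.753, 1.509, 0.001]
ft_force: [3.7, -4.7, -5.5]
grip_width: 0.243
grip_force: 12.0
```

```bash
python3 - <<'E'
from h import *
s,R=state(); print(s["torque"])
E
```

```text
t 5.18 pos [ 0.6543 -0.125   0.047 ] yaw_x 1.0028 zax [ 0.002 -0.002 -1.   ] F [ 3.7 -4.7 -5.5] g 0.243 q7 -0.25
[-1.03790564 -0.65709171 -0.04943312]
```

Request:
jog_arm(increments=[{"tx": 0,"ty": 1,"tz": 0,"wx": 0,"wy": 0,"wz": -0.07,"gripper": 0.15},{"tx": 0,"ty": 1,"tz": 0,"wx": 0,"wy": 0,"wz": -0.14,"gripper": 0.15},{"tx": 0,"ty": 1,"tz": 0,"wx": 0,"wy": 0,"wz": -0.2,"gripper": 0.15},{"tx": 0,"ty": 1,"tz": 0,"wx": 0,"wy": 0,"wz": -0.25,"gripper": 0.15},{"tx": 0,"ty": 1,"tz": 0,"wx": 0,"wy": 0,"wz": -0.3,"gripper": 0.15}])

```text
time: 5.6
position: [0.6548, -0.1252, 0.047]
tool_rot: [2.5, 1.901, -0.0]
ft_force: [1.0, -3.8, -4.3]
grip_width: 0.243
grip_force: 12.0
```

```bash
python3 - <<'E'
from h import *
s,R=state(); print(s["torque"])
d=cam("scene"); u=w2p(d,(.654,-.123,.07)).astype(int)
c=d["color"][u[1]-60:u[1]+50,u[0]-75:u[0]+75]; cv2.imwrite("pics/v4.png",cv2.resize(c,(750,550),interpolation=cv2.INTER_CUBIC))
E
```

```text
t 5.60 pos [ 0.6548 -0.1252  0.047 ] yaw_x 1.3005 zax [ 0.001 -0.001 -1.   ] F [ 1.  -3.8 -4.3] g 0.243 q7 0.03
[-0.89319128 -0.33298964 -0.04195428]
```

Request:
jog_arm(increments=[{"tx": 0,"ty": 0,"tz": 0,"wx": 0,"wy": 0,"wz": -0.05,"gripper": 0.15},{"tx": 0,"ty": 0,"tz": 0,"wx": 0,"wy": 0,"wz": -0.1,"gripper": 0.15},{"tx": 0,"ty": 0,"tz": 0,"wx": 0,"wy": 0,"wz": -0.15,"gripper": 0.15},{"tx": 0,"ty": 0,"tz": 0,"wx": 0,"wy": 0,"wz": -0.2,"gripper": 0.15},{"tx": 0,"ty": 0,"tz": 0,"wx": 0,"wy": 0,"wz": -0.25,"gripper": 0.15}])

```text
time: 6.07
position: [0.6552, -0.1244, 0.0471]
tool_rot: [2.244, 2.197, 0.002]
ft_force: [2.1, -2.2, -4.0]
grip_width: 0.252
grip_force: 12.0
```

```bash
python3 - <<'E'
from h import *
s,R=state(); print(s["torque"])
E
```

```text
t 6.07 pos [ 0.6552 -0.1244  0.0471] yaw_x 1.5493 zax [ 0.001 -0.    -1.   ] F [ 2.1 -2.2 -4. ] g 0.252 q7 0.26
[-0.77026635 -0.52765653 -0.13083976]
```

Request:
jog_arm(increments=[{"tx": 0,"ty": 0,"tz": 0,"wx": 0,"wy": 0,"wz": 0,"gripper": 0.345},{"tx": 0,"ty": 0,"tz": 0,"wx": 0,"wy": 0,"wz": 0,"gripper": 0.345},{"tx": 0,"ty": 0,"tz": 0,"wx": 0,"wy": 0,"wz": 0,"gripper": 0.345},{"tx": 0,"ty": 0,"tz": -3,"wx": 0,"wy": 0,"wz": 0,"gripper": 0.345},{"tx": 0,"ty": 0,"tz": -10,"wx": 0,"wy": 0,"wz": 0,"gripper": 0.345}])

```text
time: 6.48
position: [0.6538, -0.1234, 0.0566]
tool_rot: [-2.245, -2.195, 0.001]
ft_force: [0.1, -0.1, -0.3]
grip_width: 0.342
grip_force: 0.0
```

Request:
jog_arm(increments=[{"tx": 0,"ty": 0,"tz": -15,"wx": 0,"wy": 0,"wz": 0,"gripper": 0.345},{"tx": 0,"ty": 0,"tz": -35,"wx": 0,"wy": 0,"wz": 0,"gripper": 0.345},{"tx": 0,"ty": 0,"tz": -55,"wx": 0,"wy": 0,"wz": 0,"gripper": 0.345},{"tx": 0,"ty": 0,"tz": -75,"wx": 0,"wy": 0,"wz": 0,"gripper": 0.345},{"tx": 0,"ty": 0,"tz": -90,"wx": 0,"wy": 0,"wz": 0,"gripper": 0.345}])

```text
time: 6.9
position: [0.6553, -0.1241, 0.15]
tool_rot: [2.245, 2.195, 0.003]
ft_force: [-0.3, -0.0, 0.3]
grip_width: 0.345
grip_force: 0.0
```

```bash
python3 - <<'E'
from h import *
plan(.398,-.234,.12,.04,3)
E
```

```text
t 6.90 pos [ 0.6553 -0.1241  0.15  ] yaw_x 1.5484 zax [ 0.003  0.    -1.   ] F [-0.3 -0.   0.3] g 0.345 q7 0.23
0 tx -38.5 ty -84.9 tz 10.0 wz 0.503
1 tx -74.7 ty -55.8 tz 10.0 wz 0.503
2 tx -92.4 ty -12.9 tz 10.0 wz 0.503
```

Request:
jog_arm(increments=[{"tx": -8,"ty": -17,"tz": 2,"wx": 0,"wy": 0,"wz": 0.1,"gripper": 0.42},{"tx": -15,"ty": -34,"tz": 4,"wx": 0,"wy": 0,"wz": 0.2,"gripper": 0.42},{"tx": -23,"ty": -51,"tz": 6,"wx": 0,"wy": 0,"wz": 0.3,"gripper": 0.42},{"tx": -31,"ty": -68,"tz": 8,"wx": 0,"wy": 0,"wz": 0.4,"gripper": 0.42},{"tx": -38.5,"ty": -84.9,"tz": 10,"wx": 0,"wy": 0,"wz": 0.503,"gripper": 0.42}])

```text
time: 7.32
position: [0.5682, -0.1611, 0.1379]
tool_rot: [2.726, 1.561, 0.002]
ft_force: [0.0, 0.8, -0.6]
grip_width: 0.418
grip_force: 0.0
```

Request:
jog_arm(increments=[{"tx": -15,"ty": -11,"tz": 2,"wx": 0,"wy": 0,"wz": 0.1,"gripper": 0.42},{"tx": -30,"ty": -22,"tz": 4,"wx": 0,"wy": 0,"wz": 0.2,"gripper": 0.42},{"tx": -45,"ty": -33,"tz": 6,"wx": 0,"wy": 0,"wz": 0.3,"gripper": 0.42},{"tx": -60,"ty": -45,"tz": 8,"wx": 0,"wy": 0,"wz": 0.4,"gripper": 0.42},{"tx": -74.7,"ty": -55.8,"tz": 10,"wx": 0,"wy": 0,"wz": 0.503,"gripper": 0.42}])

```text
time: 7.73
position: [0.4824, -0.1976, 0.1278]
tool_rot: [-3.029, -0.834, -0.002]
ft_force: [-0.5, 0.8, 0.8]
grip_width: 0.418
grip_force: 0.0
```

Request:
jog_arm(increments=[{"tx": -18,"ty": -3,"tz": 2,"wx": 0,"wy": 0,"wz": 0.1,"gripper": 0.42},{"tx": -37,"ty": -5,"tz": 4,"wx": 0,"wy": 0,"wz": 0.2,"gripper": 0.42},{"tx": -55,"ty": -8,"tz": 6,"wx": 0,"wy": 0,"wz": 0.3,"gripper": 0.42},{"tx": -74,"ty": -10,"tz": 8,"wx": 0,"wy": 0,"wz": 0.4,"gripper": 0.42},{"tx": -92.4,"ty": -12.9,"tz": 10,"wx": 0,"wy": 0,"wz": 0.503,"gripper": 0.42}])

```text
time: 8.15
position: [0.3968, -0.2345, 0.1177]
tool_rot: [-3.141, -0.054, -0.002]
ft_force: [-0.7, -0.2, -0.5]
grip_width: 0.417
grip_force: 0.0
```

```bash
python3 - <<'E'
from h import *
state()
d=cam("top"); a=ortho(d,.061,.60,.72,-.19,-.06,4000); 
e=cam("scene"); b=ortho(e,.061,.60,.72,-.19,-.06,4000)
o=np.hstack([a,b]); cv2.imwrite("pics/v5.png",cv2.resize(o,(800,int(800*o.shape[0]/o.shape[1]))))
E
```

```text
t 8.15 pos [ 0.3968 -0.2345  0.1177] yaw_x 0.0342 zax [ 0.001  0.    -1.   ] F [-0.7 -0.2 -0.5] g 0.417 q7 -1.06
```

View pics/v5.png

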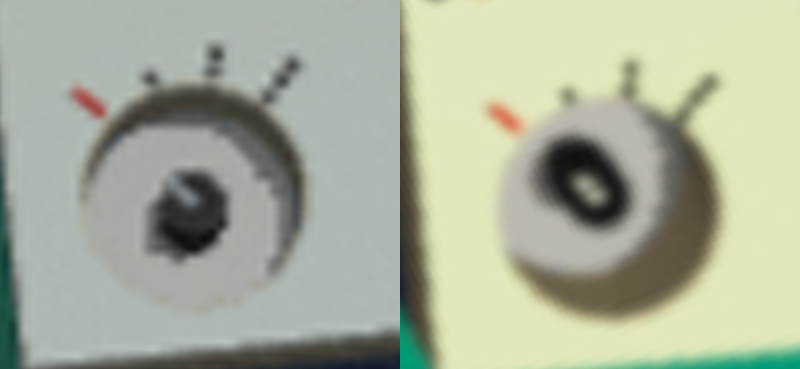

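Left is the top camera and right the scene camera. The white pointer at about (180,190) aims at the red bar at (88,102), so the trim is at zero. Next I'll pick M1.

Request:
jog_arm(increments=[{"tx": 0,"ty": 0,"tz": 20,"wx": 0,"wy": 0,"wz": 0,"gripper": 0.42},{"tx": 0,"ty": 0,"tz": 50,"wx": 0,"wy": 0,"wz": 0,"gripper": 0.42},{"tx": 0,"ty": 0,"tz": 75,"wx": 0,"wy": 0,"wz": 0,"gripper": 0.42},{"tx": 0,"ty": 0,"tz": 92,"wx": 0,"wy": 0,"wz": 0,"gripper": 0.42},{"tx": 0,"ty": 0,"tz": 98,"wx": 0,"wy": 0,"wz": 0,"gripper": 0.42}])

```text
time: 8.67
position: [0.3964, -0.2329, 0.0172]
tool_rot: [-3.139, -0.065, 0.005]
ft_force: [-3.8, 3.5, 34.6]
grip_width: 0.421
grip_force: 21.3
```

Request:
jog_arm(increments=[{"tx": 0,"ty": 0,"tz": 0,"wx": 0,"wy": 0,"wz": 0,"gripper": 0.42},{"tx": 0,"ty": 0,"tz": 0,"wx": 0,"wy": 0,"wz": 0,"gripper": 0.1},{"tx": 0,"ty": 0,"tz": 0,"wx": 0,"wy": 0,"wz": 0,"gripper": 0.1},{"tx": 0,"ty": 0,"tz": 0,"wx": 0,"wy": 0,"wz": 0,"gripper": 0.1},{"tx": 0,"ty": 0,"tz": 0,"wx": 0,"wy": 0,"wz": 0,"gripper": 0.1}], grip_force=20)

```text
time: 9.08
position: [0.3983, -0.2345, 0.0199]
tool_rot: [3.14, 0.063, 0.003]
ft_force: [0.7, -0.4, 2.5]
grip_width: 0.23
grip_force: 19.8
```

```bash
python3 - <<'E'
from h import *
state()
E
```

```text
t 9.08 pos [ 0.3983 -0.2345  0.0199] yaw_x 0.0402 zax [ 0.002 -0.    -1.   ] F [ 0.7 -0.4  2.5] g 0.230 q7 -0.95
```

Request:
jog_arm(increments=[{"tx": 0,"ty": 0,"tz": -10,"wx": 0,"wy": 0,"wz": 0,"gripper": 0.1},{"tx": 0,"ty": 0,"tz": -25,"wx": 0,"wy": 0,"wz": 0,"gripper": 0.1},{"tx": 0,"ty": 0,"tz": -40,"wx": 0,"wy": 0,"wz": 0,"gripper": 0.1},{"tx": 0,"ty": 0,"tz": -55,"wx": 0,"wy": 0,"wz": 0,"gripper": 0.1},{"tx": 0,"ty": 0,"tz": -60,"wx": 0,"wy": 0,"wz": 0,"gripper": 0.1}])

```text
time: 9.5
position: [0.3986, -0.2348, 0.0815]
tool_rot: [3.14, 0.062, 0.006]
ft_force: [0.3, -0.9, -1.2]
grip_width: 0.23
grip_force: 19.8
```

```bash
python3 - <<'E'
from h import *
plan(.46,-.01,.08,0,2)
E
```

```text
t 9.50 pos [ 0.3986 -0.2348  0.0815] yaw_x 0.0395 zax [ 0.004 -0.001 -1.   ] F [ 0.3 -0.9 -1.2] g 0.230 q7 -1.03
0 tx 35.1 ty -111.1 tz 0.8 wz 0.020
1 tx 32.9 ty -111.8 tz 0.8 wz 0.020
```

Request:
jog_arm(increments=[{"tx": 5,"ty": -17,"tz": 0,"wx": 0,"wy": 0,"wz": 0,"gripper": 0.1},{"tx": 13,"ty": -40,"tz": 0,"wx": 0,"wy": 0,"wz": 0.01,"gripper": 0.1},{"tx": 20,"ty": -65,"tz": 0,"wx": 0,"wy": 0,"wz": 0.02,"gripper": 0.1},{"tx": 28,"ty": -90,"tz": 0,"wx": 0,"wy": 0,"wz": 0.02,"gripper": 0.1},{"tx": 35,"ty": -111,"tz": 0,"wx": 0,"wy": 0,"wz": 0.02,"gripper": 0.1}])

```text
time: 9.92
position: [0.4278, -0.12, 0.079]
tool_rot: [-3.141, -0.032, 0.0]
ft_force: [0.4, -0.1, -1.2]
grip_width: 0.229
grip_force: 19.8
```

Request:
jog_arm(increments=[{"tx": 8,"ty": -25,"tz": 0,"wx": 0,"wy": 0,"wz": 0.005,"gripper": 0.1},{"tx": 16,"ty": -50,"tz": 0,"wx": 0,"wy": 0,"wz": 0.01,"gripper": 0.1},{"tx": 23,"ty": -75,"tz": 0,"wx": 0,"wy": 0,"wz": 0.015,"gripper": 0.1},{"tx": 30,"ty": -98,"tz": 2,"wx": 0,"wy": 0,"wz": 0.02,"gripper": 0.1},{"tx": 33,"ty": -112,"tz": 6,"wx": 0,"wy": 0,"wz": 0.02,"gripper": 0.1}])

```text
time: 10.33
position: [0.4595, -0.0062, 0.0735]
tool_rot: [-3.14, -0.004, -0.002]
ft_force: [-0.3, -0.1, -1.4]
grip_width: 0.231
grip_force: 19.8
```

Request:
jog_arm(increments=[{"tx": 0,"ty": 0,"tz": 8,"wx": 0,"wy": 0,"wz": 0,"gripper": 0.1},{"tx": 0,"ty": 0,"tz": 17,"wx": 0,"wy": 0,"wz": 0,"gripper": 0.1},{"tx": 0,"ty": 0,"tz": 25,"wx": 0,"wy": 0,"wz": 0,"gripper": 0.1},{"tx": 0,"ty": 0,"tz": 29,"wx": 0,"wy": 0,"wz": 0,"gripper": 0.1},{"tx": 0,"ty": 0,"tz": 31,"wx": 0,"wy": 0,"wz": 0,"gripper": 0.1}])

```text
time: 10.75
position: [0.4576, -0.0105, 0.0409]
tool_rot: [3.141, -0.004, -0.003]
ft_force: [0.4, 0.4, -1.6]
grip_width: 0.229
grip_force: 19.8
```

Request:
jog_arm(increments=[{"tx": 0,"ty": 0,"tz": 1,"wx": 0,"wy": 0,"wz": 0,"gripper": 0.1},{"tx": 0,"ty": 0,"tz": 2,"wx": 0,"wy": 0,"wz": 0,"gripper": 0.1},{"tx": 0,"ty": 0,"tz": 3,"wx": 0,"wy": 0,"wz": 0,"gripper": 0.1},{"tx": 0,"ty": 0,"tz": 4,"wx": 0,"wy": 0,"wz": 0,"gripper": 0.1},{"tx": 0,"ty": 0,"tz": 4,"wx": 0,"wy": 0,"wz": 0,"gripper": 0.1}])

```text
time: 11.17
position: [0.4588, -0.0092, 0.0381]
tool_rot: [-3.141, 0.0, -0.0]
ft_force: [0.1, -0.0, -1.5]
grip_width: 0.227
grip_force: 19.8
```

```bash
python3 - <<'E'
from h import *
state()
E
```

```text
t 11.17 pos [ 0.4588 -0.0092  0.0381] yaw_x -0.0003 zax [ 0.  0. -1.] F [ 0.1 -0.  -1.5] g 0.227 q7 -1.56
```

Request:
jog_arm(increments=[{"tx": 0,"ty": 0,"tz": 0.7,"wx": 0,"wy": 0,"wz": 0,"gripper": 0.1},{"tx": 0,"ty": 0,"tz": 0.7,"wx": 0,"wy": 0,"wz": 0,"gripper": 0.35},{"tx": 0,"ty": 0,"tz": 0.7,"wx": 0,"wy": 0,"wz": 0,"gripper": 0.35},{"tx": 0,"ty": 0,"tz": 0.7,"wx": 0,"wy": 0,"wz": 0,"gripper": 0.35},{"tx": 0,"ty": 0,"tz": -2,"wx": 0,"wy": 0,"wz": 0,"gripper": 0.35}])

```text
time: 11.58
position: [0.4584, -0.0092, 0.0399]
tool_rot: [3.142, -0.0, -0.001]
ft_force: [0.2, -0.4, -0.3]
grip_width: 0.341
grip_force: 0.0
```

Request:
jog_arm(increments=[{"tx": 0,"ty": 0,"tz": -3,"wx": 0,"wy": 0,"wz": 0,"gripper": 0.35},{"tx": 12,"ty": 0,"tz": -3,"wx": 0,"wy": 0,"wz": 0,"gripper": 0.35},{"tx": 27,"ty": 0,"tz": -3,"wx": 0,"wy": 0,"wz": 0,"gripper": 0.35},{"tx": 39,"ty": 0,"tz": -3,"wx": 0,"wy": 0,"wz": 0,"gripper": 0.35},{"tx": 40,"ty": 0,"tz": -3,"wx": 0,"wy": 0,"wz": 0,"gripper": 0.35}])

```text
time: 12.0
position: [0.5011, -0.0091, 0.0438]
tool_rot: [3.141, 0.0, 0.005]
ft_force: [-0.4, -0.6, 0.6]
grip_width: 0.353
grip_force: 0.0
```

Request:
jog_arm(increments=[{"tx": 0,"ty": 0,"tz": 2,"wx": 0,"wy": 0,"wz": 0,"gripper": 0.35},{"tx": 0,"ty": 0,"tz": 3,"wx": 0,"wy": 0,"wz": 0,"gripper": 0.35},{"tx": 0,"ty": 0,"tz": 4,"wx": 0,"wy": 0,"wz": 0,"gripper": 0.35},{"tx": 0,"ty": 0,"tz": 5,"wx": 0,"wy": 0,"wz": 0,"gripper": 0.35},{"tx": 0,"ty": 0,"tz": 5,"wx": 0,"wy": 0,"wz": 0,"gripper": 0.35}])

```text
time: 12.42
position: [0.4979, -0.0092, 0.0378]
tool_rot: [-3.141, 0.0, 0.001]
ft_force: [-0.5, -0.0, 0.6]
grip_width: 0.347
grip_force: 0.4
```

```bash
python3 - <<'E'
from h import *
state()
E
```

```text
t 12.42 pos [ 0.4979 -0.0092  0.0378] yaw_x -0.0002 zax [-0.001  0.    -1.   ] F [-0.5 -0.   0.6] g 0.347 q7 -1.53
```

Now pressing in 1 mm steps.

Request:
jog_arm(increments=[{"tx": 0,"ty": 0,"tz": 1,"wx": 0,"wy": 0,"wz": 0,"gripper": 0.35},{"tx": 0,"ty": 0,"tz": 2,"wx": 0,"wy": 0,"wz": 0,"gripper": 0.35},{"tx": 0,"ty": 0,"tz": 3,"wx": 0,"wy": 0,"wz": 0,"gripper": 0.35},{"tx": 0,"ty": 0,"tz": 3.5,"wx": 0,"wy": 0,"wz": 0,"gripper": 0.35},{"tx": 0,"ty": 0,"tz": 3.5,"wx": 0,"wy": 0,"wz": 0,"gripper": 0.35}])

```text
time: 12.83
position: [0.4987, -0.0092, 0.0354]
tool_rot: [-3.141, 0.0, 0.001]
ft_force: [-2.9, 0.2, 8.4]
grip_width: 0.35
grip_force: 4.2
```

Request:
jog_arm(increments=[{"tx": 0,"ty": 0,"tz": 1,"wx": 0,"wy": 0,"wz": 0,"gripper": 0.35},{"tx": 0,"ty": 0,"tz": 1.5,"wx": 0,"wy": 0,"wz": 0,"gripper": 0.35},{"tx": 0,"ty": 0,"tz": 2,"wx": 0,"wy": 0,"wz": 0,"gripper": 0.35},{"tx": 0,"ty": 0,"tz": 2,"wx": 0,"wy": 0,"wz": 0,"gripper": 0.35},{"tx": 0,"ty": 0,"tz": 2,"wx": 0,"wy": 0,"wz": 0,"gripper": 0.35}])

```text
time: 13.25
position: [0.4987, -0.0092, 0.0353]
tool_rot: [-3.14, 0.001, 0.001]
ft_force: [-9.8, 0.5, 23.7]
grip_width: 0.353
grip_force: 12.0
```

```bash
python3 - <<'E'
from h import *
state()
E
```

```text
t 13.25 pos [ 0.4987 -0.0092  0.0353] yaw_x -0.0004 zax [-0.001  0.001 -1.   ] F [-9.8  0.5 23.7] g 0.353 q7 -1.53
```

M1 is flat: it held level at 35.3 mm under 24 N. I'll regrip it and take it to the far bay.

Request:
jog_arm(increments=[{"tx": 0,"ty": 0,"tz": -4,"wx": 0,"wy": 0,"wz": 0,"gripper": 0.35},{"tx": 0,"ty": 0,"tz": -8.5,"wx": 0,"wy": 0,"wz": 0,"gripper": 0.35},{"tx": -15,"ty": 0,"tz": -8.5,"wx": 0,"wy": 0,"wz": 0,"gripper": 0.35},{"tx": -32,"ty": 0,"tz": -8.5,"wx": 0,"wy": 0,"wz": 0,"gripper": 0.35},{"tx": -40,"ty": 0,"tz": -8,"wx": 0,"wy": 0,"wz": 0,"gripper": 0.35}])

```text
time: 13.67
position: [0.4569, -0.0093, 0.0402]
tool_rot: [-3.141, 0.0, 0.002]
ft_force: [-0.7, -0.2, 0.8]
grip_width: 0.35
grip_force: 0.0
```

Request:
jog_arm(increments=[{"tx": 0,"ty": 0,"tz": 1.5,"wx": 0,"wy": 0,"wz": 0,"gripper": 0.35},{"tx": 0,"ty": 0,"tz": 2.5,"wx": 0,"wy": 0,"wz": 0,"gripper": 0.1},{"tx": 0,"ty": 0,"tz": 2.5,"wx": 0,"wy": 0,"wz": 0,"gripper": 0.1},{"tx": 0,"ty": 0,"tz": 2.5,"wx": 0,"wy": 0,"wz": 0,"gripper": 0.1},{"tx": 0,"ty": 0,"tz": 2.5,"wx": 0,"wy": 0,"wz": 0,"gripper": 0.1}])

```text
time: 14.08
position: [0.4595, -0.0092, 0.0381]
tool_rot: [3.141, -0.0, 0.001]
ft_force: [0.5, -0.4, -1.0]
grip_width: 0.228
grip_force: 19.9
```

Request:
jog_arm(increments=[{"tx": 0,"ty": 0,"tz": -8,"wx": 0,"wy": 0,"wz": 0,"gripper": 0.1},{"tx": 0,"ty": 0,"tz": -20,"wx": 0,"wy": 0,"wz": 0,"gripper": 0.1},{"tx": 0,"ty": 0,"tz": -35,"wx": 0,"wy": 0,"wz": 0,"gripper": 0.1},{"tx": 0,"ty": -5,"tz": -43,"wx": 0,"wy": 0,"wz": 0,"gripper": 0.1},{"tx": 0,"ty": -20,"tz": -45,"wx": 0,"wy": 0,"wz": 0,"gripper": 0.1}])

```text
time: 14.5
position: [0.4601, 0.0093, 0.085]
tool_rot: [3.141, -0.006, 0.005]
ft_force: [0.7, 0.0, -2.4]
grip_width: 0.231
grip_force: 19.9
```

```bash
python3 - <<'E'
from h import *
plan(.4437,.3506,.075,.101,2)
d=cam("top"); im=ortho(d,.043,.34,.6,-.42,-.17); b,g,r=[im[...,i].astype(int) for i in range(3)]
print(rects(im,(r-b>70)&(r>150)&(g>110),.6,-.17,200))
E
```

```text
t 14.50 pos [0.4601 0.0093 0.085 ] yaw_x -0.0038 zax [ 0.003 -0.    -1.   ] F [ 0.7  0.  -2.4] g 0.231 q7 -1.64
0 tx -8.8 ty -170.6 tz 5.0 wz -0.052
1 tx 0.1 ty -170.9 tz 5.0 wz -0.052
[(np.float32(0.4064), np.float32(-0.3699), np.float32(-1.5129), np.float32(0.0773), np.float32(0.019)), (np.float32(0.4072), np.float32(-0.3041), np.float32(0.0768), np.float32(0.0374), np.float32(0.018)), (np.float32(0.5102), np.float32(-0.2513), np.float32(0.1049), np.float32(0.0372), np.float32(0.0176)), (np.float32(0.5125), np.float32(-0.3391), np.float32(-0.04), np.float32(0.0375), np.float32(0.0171))]
```

Request:
jog_arm(increments=[{"tx": -2,"ty": -33,"tz": 1,"wx": 0,"wy": 0,"wz": -0.01,"gripper": 0.1},{"tx": -4,"ty": -67,"tz": 2,"wx": 0,"wy": 0,"wz": -0.02,"gripper": 0.1},{"tx": -5,"ty": -101,"tz": 3,"wx": 0,"wy": 0,"wz": -0.03,"gripper": 0.1},{"tx": -7,"ty": -136,"tz": 4,"wx": 0,"wy": 0,"wz": -0.04,"gripper": 0.1},{"tx": -9,"ty": -170.5,"tz": 5,"wx": 0,"wy": 0,"wz": -0.052,"gripper": 0.1}])

```text
time: 14.97
position: [0.4492, 0.1831, 0.078]
tool_rot: [-3.14, -0.083, 0.0]
ft_force: [0.5, -0.6, -0.9]
grip_width: 0.232
grip_force: 19.9
```

Request:
jog_arm(increments=[{"tx": 0,"ty": -38,"tz": 1,"wx": 0,"wy": 0,"wz": -0.01,"gripper": 0.1},{"tx": 0,"ty": -76,"tz": 2,"wx": 0,"wy": 0,"wz": -0.02,"gripper": 0.1},{"tx": 0,"ty": -114,"tz": 3,"wx": 0,"wy": 0,"wz": -0.03,"gripper": 0.1},{"tx": 0,"ty": -150,"tz": 4,"wx": 0,"wy": 0,"wz": -0.04,"gripper": 0.1},{"tx": 0,"ty": -171,"tz": 5,"wx": 0,"wy": 0,"wz": -0.052,"gripper": 0.1}])

```text
time: 15.38
position: [0.4389, 0.3574, 0.0728]
tool_rot: [-3.135, -0.171, 0.001]
ft_force: [0.3, 0.5, -1.6]
grip_width: 0.228
grip_force: 19.9
```

Request:
jog_arm(increments=[{"tx": 0,"ty": 0,"tz": 5,"wx": 0,"wy": 0,"wz": 0,"gripper": 0.1},{"tx": 0,"ty": 0,"tz": 15,"wx": 0,"wy": 0,"wz": 0,"gripper": 0.1},{"tx": 0,"ty": 0,"tz": 28,"wx": 0,"wy": 0,"wz": 0,"gripper": 0.1},{"tx": 0,"ty": 0,"tz": 37,"wx": 0,"wy": 0,"wz": 0,"gripper": 0.1},{"tx": 0,"ty": 0,"tz": 40,"wx": 0,"wy": 0,"wz": 0,"gripper": 0.1}])

```text
time: 15.8
position: [0.4399, 0.3495, 0.0306]
tool_rot: [3.134, 0.16, -0.005]
ft_force: [-0.1, -0.6, -2.2]
grip_width: 0.233
grip_force: 19.9
```

```bash
python3 - <<'E'
from h import *
plan(.4437,.3506,.023,.101,1)
E
```

```text
t 15.80 pos [0.4399 0.3495 0.0306] yaw_x 0.1020 zax [-0.003 -0.003 -1.   ] F [-0.1 -0.6 -2.2] g 0.233 q7 -2.16
0 tx 3.9 ty -0.7 tz 7.6 wz 0.001
```

Request:
jog_arm(increments=[{"tx": 3.5,"ty": -0.7,"tz": 1,"wx": 0,"wy": 0,"wz": 0,"gripper": 0.1},{"tx": 3.5,"ty": -0.7,"tz": 3,"wx": 0,"wy": 0,"wz": 0,"gripper": 0.1},{"tx": 3.5,"ty": -0.7,"tz": 5,"wx": 0,"wy": 0,"wz": 0,"gripper": 0.1},{"tx": 3.5,"ty": -0.7,"tz": 7,"wx": 0,"wy": 0,"wz": 0,"gripper": 0.1},{"tx": 3.5,"ty": -0.7,"tz": 7,"wx": 0,"wy": 0,"wz": 0,"gripper": 0.1}])

```text
time: 16.22
position: [0.4443, 0.3531, 0.0261]
tool_rot: [-3.137, -0.163, -0.0]
ft_force: [-0.4, 0.0, -1.5]
grip_width: 0.229
grip_force: 19.9
```

Request:
jog_arm(increments=[{"tx": 0,"ty": 0,"tz": 0.5,"wx": 0,"wy": 0,"wz": 0,"gripper": 0.1},{"tx": 0,"ty": 0,"tz": 1,"wx": 0,"wy": 0,"wz": 0,"gripper": 0.1},{"tx": 0,"ty": 0,"tz": 1,"wx": 0,"wy": 0,"wz": 0,"gripper": 0.1},{"tx": 0,"ty": 0,"tz": 1,"wx": 0,"wy": 0,"wz": 0,"gripper": 0.1},{"tx": 0,"ty": 0,"tz": 1,"wx": 0,"wy": 0,"wz": 0,"gripper": 0.1}])

```text
time: 16.63
position: [0.4443, 0.3532, 0.0252]
tool_rot: [-3.137, -0.163, -0.0]
ft_force: [-0.2, -0.8, -1.4]
grip_width: 0.228
grip_force: 19.9
```

```bash
python3 - <<'E'
from h import *
plan(.4437,.3506,.022,.101,1)
E
```

```text
t 16.63 pos [0.4443 0.3532 0.0252] yaw_x 0.1039 zax [ 0.  0. -1.] F [-0.2 -0.8 -1.4] g 0.228 q7 -2.16
0 tx -0.9 ty 2.5 tz 3.2 wz 0.003
```

Request:
jog_arm(increments=[{"tx": -0.5,"ty": 2.5,"tz": 1,"wx": 0,"wy": 0,"wz": 0.003,"gripper": 0.1},{"tx": -0.5,"ty": 2.5,"tz": 2,"wx": 0,"wy": 0,"wz": 0.003,"gripper": 0.1},{"tx": -0.5,"ty": 2.5,"tz": 3,"wx": 0,"wy": 0,"wz": 0.003,"gripper": 0.1},{"tx": -0.5,"ty": 2.5,"tz": 3.5,"wx": 0,"wy": 0,"wz": 0.003,"gripper": 0.1},{"tx": -0.5,"ty": 2.5,"tz": 3.5,"wx": 0,"wy": 0,"wz": 0.003,"gripper": 0.1}])

```text
time: 17.05
position: [0.4441, 0.3503, 0.0221]
tool_rot: [3.137, 0.158, -0.0]
ft_force: [-0.9, -2.4, 4.0]
grip_width: 0.224
grip_force: 19.9
```

Request:
jog_arm(increments=[{"tx": 0,"ty": 0,"tz": 0,"wx": 0,"wy": 0,"wz": 0,"gripper": 0.4},{"tx": 0,"ty": 0,"tz": 0,"wx": 0,"wy": 0,"wz": 0,"gripper": 0.4},{"tx": 0,"ty": 0,"tz": 0,"wx": 0,"wy": 0,"wz": 0,"gripper": 0.4},{"tx": 0,"ty": 0,"tz": -10,"wx": 0,"wy": 0,"wz": 0,"gripper": 0.4},{"tx": 0,"ty": 0,"tz": -30,"wx": 0,"wy": 0,"wz": 0,"gripper": 0.4}])

```text
time: 17.47
position: [0.4423, 0.3493, 0.0499]
tool_rot: [3.134, 0.158, -0.006]
ft_force: [0.6, -0.4, 0.3]
grip_width: 0.389
grip_force: 0.0
```

Request:
jog_arm(increments=[{"tx": 0,"ty": 0,"tz": -25,"wx": 0,"wy": 0,"wz": 0,"gripper": 0.4},{"tx": 0,"ty": 5,"tz": -50,"wx": 0,"wy": 0,"wz": 0,"gripper": 0.4},{"tx": 0,"ty": 30,"tz": -75,"wx": 0,"wy": 0,"wz": 0,"gripper": 0.4},{"tx": 0,"ty": 65,"tz": -85,"wx": 0,"wy": 0,"wz": 0,"gripper": 0.4},{"tx": 0,"ty": 100,"tz": -90,"wx": 0,"wy": 0,"wz": 0,"gripper": 0.4}])

```text
time: 17.88
position: [0.4554, 0.2518, 0.1449]
tool_rot: [-3.134, -0.162, -0.007]
ft_force: [0.9, -0.9, -0.8]
grip_width: 0.398
grip_force: 0.0
```

```bash
python3 - <<'E'
from h import *
plan(.513,-.339,.12,-.05,4)
d=cam("top"); 
im=ortho(d,.019,.35,.56,.12,.44); b,g,r=[im[...,i].astype(int) for i in range(3)]
cv2.imwrite("pics/v6.png",cv2.resize(im,None,fx=2,fy=2))
im=ortho(d,.045,.35,.56,.12,.44); b,g,r=[im[...,i].astype(int) for i in range(3)]
print(rects(im,(r-b>70)&(r>150)&(g>110),.56,.44,200))
E
```

```text
t 17.88 pos [0.4554 0.2518 0.1449] yaw_x 0.1034 zax [ 0.005  0.003 -1.   ] F [ 0.9 -0.9 -0.8] g 0.398 q7 -2.01
0 tx -0.9 ty 148.4 tz 6.2 wz 0.038
1 tx 4.8 ty 148.3 tz 6.2 wz 0.038
2 tx 10.5 ty 148.0 tz 6.2 wz 0.038
3 tx 16.1 ty 147.5 tz 6.2 wz 0.038
[]
```

View pics/v6.png

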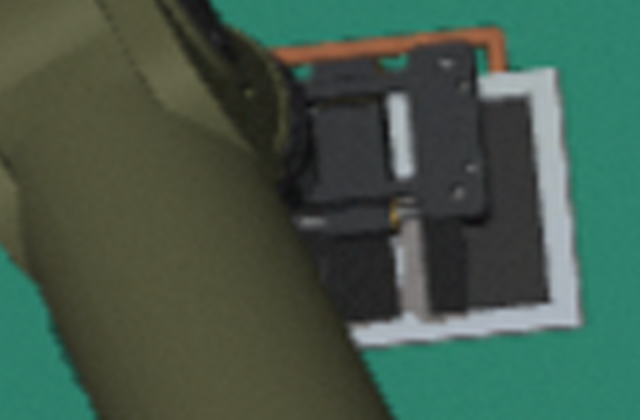

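The arm blocks the view, so I'll move to the M4 module and look from there.

Request:
jog_arm(increments=[{"tx": 0,"ty": 29,"tz": 1,"wx": 0,"wy": 0,"wz": 0.01,"gripper": 0.42},{"tx": 0,"ty": 59,"tz": 2,"wx": 0,"wy": 0,"wz": 0.02,"gripper": 0.42},{"tx": -1,"ty": 89,"tz": 3,"wx": 0,"wy": 0,"wz": 0.03,"gripper": 0.42},{"tx": -1,"ty": 119,"tz": 4,"wx": 0,"wy": 0,"wz": 0.034,"gripper": 0.42},{"tx": -1,"ty": 148,"tz": 6,"wx": 0,"wy": 0,"wz": 0.038,"gripper": 0.42}])

```text
time: 18.35
position: [0.4682, 0.1024, 0.1363]
tool_rot: [-3.139, -0.098, -0.002]
ft_force: [0.2, 0.3, -0.8]
grip_width: 0.419
grip_force: 0.0
```

Request:
jog_arm(increments=[{"tx": 1,"ty": 30,"tz": 1,"wx": 0,"wy": 0,"wz": 0.01,"gripper": 0.42},{"tx": 2,"ty": 60,"tz": 2,"wx": 0,"wy": 0,"wz": 0.02,"gripper": 0.42},{"tx": 3,"ty": 89,"tz": 3,"wx": 0,"wy": 0,"wz": 0.03,"gripper": 0.42},{"tx": 4,"ty": 119,"tz": 4,"wx": 0,"wy": 0,"wz": 0.034,"gripper": 0.42},{"tx": 5,"ty": 148,"tz": 6,"wx": 0,"wy": 0,"wz": 0.038,"gripper": 0.42}])

```text
time: 18.77
position: [0.4826, -0.0451, 0.1304]
tool_rot: [-3.141, -0.038, -0.002]
ft_force: [0.8, 0.1, -0.0]
grip_width: 0.423
grip_force: 0.0
```

Request:
jog_arm(increments=[{"tx": 2,"ty": 30,"tz": 1,"wx": 0,"wy": 0,"wz": 0.01,"gripper": 0.42},{"tx": 4,"ty": 60,"tz": 2,"wx": 0,"wy": 0,"wz": 0.02,"gripper": 0.42},{"tx": 6,"ty": 89,"tz": 3,"wx": 0,"wy": 0,"wz": 0.03,"gripper": 0.42},{"tx": 8,"ty": 119,"tz": 4,"wx": 0,"wy": 0,"wz": 0.034,"gripper": 0.42},{"tx": 10,"ty": 148,"tz": 6,"wx": 0,"wy": 0,"wz": 0.038,"gripper": 0.42}])

```text
time: 19.18
position: [0.4964, -0.1928, 0.1244]
tool_rot: [-3.141, 0.021, -0.002]
ft_force: [0.4, -1.2, -0.1]
grip_width: 0.422
grip_force: 0.0
```

Request:
jog_arm(increments=[{"tx": 4,"ty": 35,"tz": 1,"wx": 0,"wy": 0,"wz": 0.01,"gripper": 0.42},{"tx": 8,"ty": 70,"tz": 2,"wx": 0,"wy": 0,"wz": 0.02,"gripper": 0.42},{"tx": 12,"ty": 105,"tz": 3,"wx": 0,"wy": 0,"wz": 0.03,"gripper": 0.42},{"tx": 15,"ty": 135,"tz": 4,"wx": 0,"wy": 0,"wz": 0.034,"gripper": 0.42},{"tx": 16,"ty": 147.5,"tz": 6,"wx": 0,"wy": 0,"wz": 0.038,"gripper": 0.42}])

```text
time: 19.6
position: [0.5093, -0.3443, 0.1184]
tool_rot: [3.137, -0.088, 0.001]
ft_force: [-1.0, 0.0, 0.6]
grip_width: 0.421
grip_force: 0.0
```

```bash
python3 - <<'E'
from h import *
d=cam("top"); 
im=ortho(d,.019,.35,.56,.12,.44); b,g,r=[im[...,i].astype(int) for i in range(3)]
cv2.imwrite("pics/v7.png",cv2.resize(im,None,fx=2,fy=2))
im=ortho(d,.045,.35,.56,.12,.44); b,g,r=[im[...,i].astype(int) for i in range(3)]
print("bed",rects(im,(r-b>70)&(r>150)&(g>110),.56,.44,200))
im=ortho(d,.043,.34,.6,-.42,-.17); b,g,r=[im[...,i].astype(int) for i in range(3)]
print("rack",rects(im,(r-b>70)&(r>150)&(g>110),.6,-.17,200))
plan(.513,-.339,.12,-.05,1)
E
```

```text
bed [(np.float32(0.443), np.float32(0.3516), np.float32(0.0907), np.float32(0.0378), np.float32(0.018))]
rack [(np.float32(0.4075), np.float32(-0.387), np.float32(-1.512), np.float32(0.0432), np.float32(0.0193))]
t 19.65 pos [ 0.5087 -0.345   0.1177] yaw_x -0.0575 zax [-0.    -0.004 -1.   ] F [ 0.2 -2.2  0.1] g 0.425 q7 -0.90
0 tx 3.9 ty -6.2 tz -2.3 wz -0.007
```

View pics/v7.png

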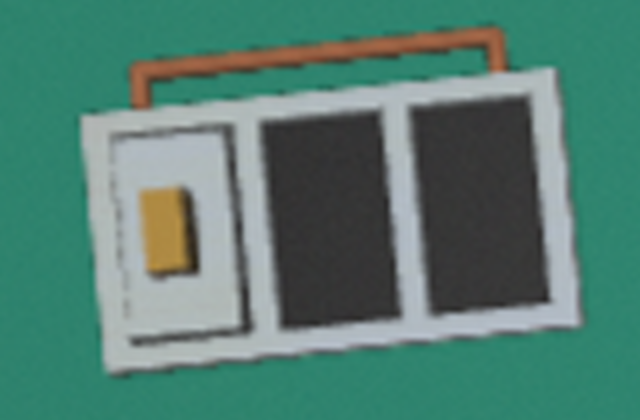

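The module sits inside the left bay of the bed, about 1 mm off centre. Now picking M4.

Request:
jog_arm(increments=[{"tx": 1,"ty": -3,"tz": 15,"wx": 0,"wy": 0,"wz": 0,"gripper": 0.42},{"tx": 1,"ty": -3,"tz": 40,"wx": 0,"wy": 0,"wz": 0,"gripper": 0.42},{"tx": 1,"ty": -3,"tz": 55,"wx": 0,"wy": 0,"wz": 0,"gripper": 0.42},{"tx": 1,"ty": -3,"tz": 60,"wx": 0,"wy": 0,"wz": 0,"gripper": 0.42},{"tx": 1,"ty": -3,"tz": 60,"wx": 0,"wy": 0,"wz": 0,"gripper": 0.42}])

```text
time: 20.07
position: [0.5106, -0.3342, 0.0563]
tool_rot: [-3.139, 0.078, 0.004]
ft_force: [0.2, 0.5, -0.2]
grip_width: 0.417
grip_force: 0.0
```

```bash
python3 - <<'E'
from h import *
plan(.513,-.339,.0215,-.05,1)
E
```

```text
t 20.07 pos [ 0.5106 -0.3342  0.0563] yaw_x -0.0499 zax [-0.002  0.002 -1.   ] F [ 0.2  0.5 -0.2] g 0.417 q7 -0.87
0 tx 2.6 ty 4.7 tz 34.8 wz 0.000
```

Request:
jog_arm(increments=[{"tx": 1,"ty": 3,"tz": 8,"wx": 0,"wy": 0,"wz": 0,"gripper": 0.42},{"tx": 1,"ty": 3,"tz": 17,"wx": 0,"wy": 0,"wz": 0,"gripper": 0.42},{"tx": 1,"ty": 3,"tz": 25,"wx": 0,"wy": 0,"wz": 0,"gripper": 0.42},{"tx": 1,"ty": 3,"tz": 29,"wx": 0,"wy": 0,"wz": 0,"gripper": 0.42},{"tx": 1,"ty": 3,"tz": 31,"wx": 0,"wy": 0,"wz": 0,"gripper": 0.42}])

```text
time: 20.48
position: [0.5115, -0.3388, 0.0256]
tool_rot: [-3.14, 0.081, 0.002]
ft_force: [-0.1, 1.0, 0.1]
grip_width: 0.421
grip_force: 0.0
```

Request:
jog_arm(increments=[{"tx": 0,"ty": 0,"tz": 1,"wx": 0,"wy": 0,"wz": 0,"gripper": 0.42},{"tx": 0,"ty": 0,"tz": 3,"wx": 0,"wy": 0,"wz": 0,"gripper": 0.42},{"tx": 0,"ty": 0,"tz": 4,"wx": 0,"wy": 0,"wz": 0,"gripper": 0.42},{"tx": 0,"ty": 0,"tz": 4,"wx": 0,"wy": 0,"wz": 0,"gripper": 0.42},{"tx": 0,"ty": 0,"tz": 4,"wx": 0,"wy": 0,"wz": 0,"gripper": 0.42}])

```text
time: 20.9
position: [0.5121, -0.3392, 0.0227]
tool_rot: [3.141, -0.08, 0.001]
ft_force: [0.4, -0.3, -0.8]
grip_width: 0.425
grip_force: 0.0
```

```bash
python3 - <<'E'
from h import *
plan(.513,-.339,.0215,-.05,1)
E
```

```text
t 20.90 pos [ 0.5121 -0.3392  0.0227] yaw_x -0.0512 zax [ 0. -0. -1.] F [ 0.4 -0.3 -0.8] g 0.425 q7 -0.84
0 tx 0.8 ty -0.3 tz 1.2 wz -0.001
```

Request:
jog_arm(increments=[{"tx": 0.5,"ty": 0,"tz": 1,"wx": 0,"wy": 0,"wz": 0,"gripper": 0.1},{"tx": 0.5,"ty": 0,"tz": 1,"wx": 0,"wy": 0,"wz": 0,"gripper": 0.1},{"tx": 0.5,"ty": 0,"tz": 1,"wx": 0,"wy": 0,"wz": 0,"gripper": 0.1},{"tx": 0.5,"ty": 0,"tz": 1,"wx": 0,"wy": 0,"wz": 0,"gripper": 0.1},{"tx": 0.5,"ty": 0,"tz": 0,"wx": 0,"wy": 0,"wz": 0,"gripper": 0.1}])

```text
time: 21.32
position: [0.5122, -0.339, 0.0223]
tool_rot: [-3.14, 0.08, 0.001]
ft_force: [-0.8, 0.8, -1.0]
grip_width: 0.231
grip_force: 20.0
```

Request:
jog_arm(increments=[{"tx": 0,"ty": 0,"tz": -10,"wx": 0,"wy": 0,"wz": 0,"gripper": 0.1},{"tx": 0,"ty": 0,"tz": -25,"wx": 0,"wy": 0,"wz": 0,"gripper": 0.1},{"tx": 0,"ty": 0,"tz": -45,"wx": 0,"wy": 0,"wz": 0,"gripper": 0.1},{"tx": 0,"ty": 0,"tz": -57,"wx": 0,"wy": 0,"wz": 0,"gripper": 0.1},{"tx": 0,"ty": 0,"tz": -60,"wx": 0,"wy": 0,"wz": 0,"gripper": 0.1}])

```text
time: 21.73
position: [0.514, -0.3404, 0.0856]
tool_rot: [3.139, -0.081, 0.007]
ft_force: [0.1, -0.4, -1.9]
grip_width: 0.228
grip_force: 20.0
```

Request:
jog_arm(increments=[{"tx": -5,"ty": -25,"tz": 0,"wx": 0,"wy": 0,"wz": -0.005,"gripper": 0.1},{"tx": -12,"ty": -58,"tz": 0,"wx": 0,"wy": 0,"wz": -0.01,"gripper": 0.1},{"tx": -20,"ty": -93,"tz": 0,"wx": 0,"wy": 0,"wz": -0.015,"gripper": 0.1},{"tx": -28,"ty": -128,"tz": 0,"wx": 0,"wy": 0,"wz": -0.02,"gripper": 0.1},{"tx": -35,"ty": -163,"tz": 0,"wx": 0,"wy": 0,"wz": -0.026,"gripper": 0.1}])

```text
time: 22.15
position: [0.4848, -0.173, 0.0821]
tool_rot: [-3.141, 0.04, 0.001]
ft_force: [0.1, 0.9, -0.8]
grip_width: 0.228
grip_force: 20.0
```

Request:
jog_arm(increments=[{"tx": -7,"ty": -36,"tz": 0,"wx": 0,"wy": 0,"wz": -0.01,"gripper": 0.1},{"tx": -14,"ty": -72,"tz": 0,"wx": 0,"wy": 0,"wz": -0.02,"gripper": 0.1},{"tx": -21,"ty": -108,"tz": 0,"wx": 0,"wy": 0,"wz": -0.025,"gripper": 0.1},{"tx": -28,"ty": -144,"tz": 0,"wx": 0,"wy": 0,"wz": -0.025,"gripper": 0.1},{"tx": -31,"ty": -164,"tz": 2,"wx": 0,"wy": 0,"wz": -0.025,"gripper": 0.1}])

```text
time: 22.57
position: [0.4578, -0.0054, 0.0805]
tool_rot: [-3.139, -0.006, 0.001]
ft_force: [1.7, -0.0, -1.9]
grip_width: 0.227
grip_force: 20.0
```

Request:
jog_arm(increments=[{"tx": 0,"ty": 0,"tz": 8,"wx": 0,"wy": 0,"wz": 0,"gripper": 0.1},{"tx": 0,"ty": 0,"tz": 18,"wx": 0,"wy": 0,"wz": 0,"gripper": 0.1},{"tx": 0,"ty": 0,"tz": 27,"wx": 0,"wy": 0,"wz": 0,"gripper": 0.1},{"tx": 0,"ty": 0,"tz": 33,"wx": 0,"wy": 0,"wz": 0,"gripper": 0.1},{"tx": 0,"ty": 0,"tz": 35,"wx": 0,"wy": 0,"wz": 0,"gripper": 0.1}])

```text
time: 22.98
position: [0.4579, -0.0115, 0.0439]
tool_rot: [3.141, -0.004, -0.004]
ft_force: [-0.4, -0.1, -1.9]
grip_width: 0.231
grip_force: 20.0
```

```bash
python3 - <<'E'
from h import *
plan(.459,-.010,.040,0,1)
E
```

```text
t 22.98 pos [ 0.4579 -0.0115  0.0439] yaw_x -0.0028 zax [-0.003 -0.001 -1.   ] F [-0.4 -0.1 -1.9] g 0.231 q7 -1.56
0 tx 1.1 ty -1.5 tz 3.9 wz -0.003
```

Request:
jog_arm(increments=[{"tx": 0,"ty": 0,"tz": 1.5,"wx": 0,"wy": 0,"wz": 0,"gripper": 0.1},{"tx": 0,"ty": 0,"tz": 3,"wx": 0,"wy": 0,"wz": 0,"gripper": 0.1},{"tx": 0,"ty": 0,"tz": 4,"wx": 0,"wy": 0,"wz": 0,"gripper": 0.1},{"tx": 0,"ty": 0,"tz": 5,"wx": 0,"wy": 0,"wz": 0,"gripper": 0.1},{"tx": 0,"ty": 0,"tz": 5,"wx": 0,"wy": 0,"wz": 0,"gripper": 0.1}])

```text
time: 23.4
position: [0.4592, -0.01, 0.0406]
tool_rot: [-3.141, 0.001, -0.0]
ft_force: [0.6, -0.2, -1.0]
grip_width: 0.227
grip_force: 20.0
```

Request:
jog_arm(increments=[{"tx": 0,"ty": 0,"tz": 0,"wx": 0,"wy": 0,"wz": 0,"gripper": 0.35},{"tx": 0,"ty": 0,"tz": 0,"wx": 0,"wy": 0,"wz": 0,"gripper": 0.35},{"tx": 0,"ty": 0,"tz": 0,"wx": 0,"wy": 0,"wz": 0,"gripper": 0.35},{"tx": 0,"ty": 0,"tz": 0,"wx": 0,"wy": 0,"wz": 0,"gripper": 0.35},{"tx": 5,"ty": 0,"tz": 0,"wx": 0,"wy": 0,"wz": 0,"gripper": 0.35}])

```text
time: 23.82
position: [0.4635, -0.0098, 0.0406]
tool_rot: [-3.141, 0.0, 0.001]
ft_force: [-0.8, 0.5, -0.2]
grip_width: 0.347
grip_force: 0.0
```

Request:
jog_arm(increments=[{"tx": 12,"ty": 0,"tz": 0,"wx": 0,"wy": 0,"wz": 0,"gripper": 0.35},{"tx": 25,"ty": 0,"tz": 0,"wx": 0,"wy": 0,"wz": 0,"gripper": 0.35},{"tx": 33,"ty": 0,"tz": 0,"wx": 0,"wy": 0,"wz": 0,"gripper": 0.35},{"tx": 35,"ty": 0,"tz": 0,"wx": 0,"wy": 0,"wz": 0,"gripper": 0.35},{"tx": 35,"ty": 0,"tz": 0,"wx": 0,"wy": 0,"wz": 0,"gripper": 0.35}])

```text
time: 24.23
position: [0.4994, -0.01, 0.0405]
tool_rot: [3.141, -0.0, -0.0]
ft_force: [0.0, 0.5, -0.1]
grip_width: 0.349
grip_force: 0.0
```

Request:
jog_arm(increments=[{"tx": 0,"ty": 0,"tz": 1.5,"wx": 0,"wy": 0,"wz": 0,"gripper": 0.35},{"tx": 0,"ty": 0,"tz": 3,"wx": 0,"wy": 0,"wz": 0,"gripper": 0.35},{"tx": 0,"ty": 0,"tz": 4.5,"wx": 0,"wy": 0,"wz": 0,"gripper": 0.35},{"tx": 0,"ty": 0,"tz": 5.5,"wx": 0,"wy": 0,"wz": 0,"gripper": 0.35},{"tx": 0,"ty": 0,"tz": 6.5,"wx": 0,"wy": 0,"wz": 0,"gripper": 0.35}])

```text
time: 24.65
position: [0.4984, -0.0099, 0.0353]
tool_rot: [-3.141, 0.0, 0.002]
ft_force: [-7.9, 0.2, 20.7]
grip_width: 0.348
grip_force: 10.7
```

```bash
python3 - <<'E'
from h import *
state()
E
```

```text
t 24.65 pos [ 0.4984 -0.0099  0.0353] yaw_x -0.0002 zax [-0.001  0.001 -1.   ] F [-7.9  0.2 20.7] g 0.348 q7 -1.51
```

M4 is flat too, held at 35.3 mm under 21 N. It goes to the middle bay.

Request:
jog_arm(increments=[{"tx": 0,"ty": 0,"tz": -4,"wx": 0,"wy": 0,"wz": 0,"gripper": 0.35},{"tx": 0,"ty": 0,"tz": -7,"wx": 0,"wy": 0,"wz": 0,"gripper": 0.35},{"tx": -15,"ty": 0,"tz": -7,"wx": 0,"wy": 0,"wz": 0,"gripper": 0.35},{"tx": -32,"ty": 0,"tz": -7,"wx": 0,"wy": 0,"wz": 0,"gripper": 0.35},{"tx": -40,"ty": 0,"tz": -7,"wx": 0,"wy": 0,"wz": 0,"gripper": 0.35}])

```text
time: 25.07
position: [0.4569, -0.0099, 0.0406]
tool_rot: [-3.141, 0.0, 0.003]
ft_force: [-0.4, 0.7, 0.1]
grip_width: 0.35
grip_force: 0.0
```

Request:
jog_arm(increments=[{"tx": 0,"ty": 0,"tz": 0,"wx": 0,"wy": 0,"wz": 0,"gripper": 0.35},{"tx": 0,"ty": 0,"tz": 0.5,"wx": 0,"wy": 0,"wz": 0,"gripper": 0.1},{"tx": 0,"ty": 0,"tz": 0.5,"wx": 0,"wy": 0,"wz": 0,"gripper": 0.1},{"tx": 0,"ty": 0,"tz": 0.5,"wx": 0,"wy": 0,"wz": 0,"gripper": 0.1},{"tx": 0,"ty": 0,"tz": 0.5,"wx": 0,"wy": 0,"wz": 0,"gripper": 0.1}])

```text
time: 25.48
position: [0.46, -0.0099, 0.0408]
tool_rot: [3.141, -0.0, 0.002]
ft_force: [0.7, -0.3, 0.9]
grip_width: 0.228
grip_force: 20.0
```

Request:
jog_arm(increments=[{"tx": 0,"ty": 0,"tz": -8,"wx": 0,"wy": 0,"wz": 0,"gripper": 0.1},{"tx": 0,"ty": 0,"tz": -20,"wx": 0,"wy": 0,"wz": 0,"gripper": 0.1},{"tx": 0,"ty": 0,"tz": -35,"wx": 0,"wy": 0,"wz": 0,"gripper": 0.1},{"tx": 0,"ty": -5,"tz": -43,"wx": 0,"wy": 0,"wz": 0,"gripper": 0.1},{"tx": 0,"ty": -20,"tz": -45,"wx": 0,"wy": 0,"wz": 0,"gripper": 0.1}])

```text
time: 25.9
position: [0.4604, 0.0086, 0.0875]
tool_rot: [3.141, -0.006, 0.005]
ft_force: [-0.6, 0.9, -2.0]
grip_width: 0.228
grip_force: 20.0
```

```bash
python3 - <<'E'
from h import *
plan(.4507,.275,.075,.101,2)
d=cam("top"); im=ortho(d,.043,.34,.6,-.42,-.17); b,g,r=[im[...,i].astype(int) for i in range(3)]
print(rects(im,(r-b>70)&(r>150)&(g>110),.6,-.17,200))
E
```

```text
t 25.90 pos [0.4604 0.0086 0.0875] yaw_x -0.0038 zax [ 0.003 -0.    -1.   ] F [-0.6  0.9 -2. ] g 0.228 q7 -1.64
0 tx -5.4 ty -133.2 tz 6.2 wz -0.052
1 tx 1.6 ty -133.3 tz 6.2 wz -0.052
[(np.float32(0.3994), np.float32(-0.3724), np.float32(-1.3162), np.float32(0.0784), np.float32(0.0181)), (np.float32(0.4072), np.float32(-0.3041), np.float32(0.0768), np.float32(0.0374), np.float32(0.0179)), (np.float32(0.5084), np.float32(-0.3413), np.float32(-1.5029), np.float32(0.1223), np.float32(0.0193)), (np.float32(0.5102), np.float32(-0.2513), np.float32(0.1049), np.float32(0.0372), np.float32(0.0176))]
```

Request:
jog_arm(increments=[{"tx": -1,"ty": -27,"tz": 1,"wx": 0,"wy": 0,"wz": -0.01,"gripper": 0.1},{"tx": -2,"ty": -54,"tz": 2,"wx": 0,"wy": 0,"wz": -0.02,"gripper": 0.1},{"tx": -3,"ty": -80,"tz": 3,"wx": 0,"wy": 0,"wz": -0.03,"gripper": 0.1},{"tx": -4,"ty": -107,"tz": 4,"wx": 0,"wy": 0,"wz": -0.04,"gripper": 0.1},{"tx": -5.4,"ty": -132.5,"tz": 6,"wx": 0,"wy": 0,"wz": -0.052,"gripper": 0.1}])

```text
time: 26.37
position: [0.4534, 0.1442, 0.0795]
tool_rot: [-3.14, -0.083, -0.0]
ft_force: [0.9, -0.9, -1.4]
grip_width: 0.225
grip_force: 20.0
```

Request:
jog_arm(increments=[{"tx": 0,"ty": -33,"tz": 1,"wx": 0,"wy": 0,"wz": -0.01,"gripper": 0.1},{"tx": 0,"ty": -66,"tz": 2,"wx": 0,"wy": 0,"wz": -0.02,"gripper": 0.1},{"tx": 1,"ty": -98,"tz": 3,"wx": 0,"wy": 0,"wz": -0.03,"gripper": 0.1},{"tx": 1,"ty": -122,"tz": 4,"wx": 0,"wy": 0,"wz": -0.05,"gripper": 0.1},{"tx": 1.6,"ty": -132.5,"tz": 6,"wx": 0,"wy": 0,"wz": -0.052,"gripper": 0.1}])

```text
time: 26.78
position: [0.4473, 0.2794, 0.0734]
tool_rot: [-3.135, -0.173, 0.0]
ft_force: [0.3, -0.2, -1.3]
grip_width: 0.227
grip_force: 20.0
```

Request:
jog_arm(increments=[{"tx": 0,"ty": 0,"tz": 8,"wx": 0,"wy": 0,"wz": 0,"gripper": 0.1},{"tx": 0,"ty": 0,"tz": 20,"wx": 0,"wy": 0,"wz": 0,"gripper": 0.1},{"tx": 0,"ty": 0,"tz": 32,"wx": 0,"wy": 0,"wz": 0,"gripper": 0.1},{"tx": 0,"ty": 0,"tz": 38,"wx": 0,"wy": 0,"wz": 0,"gripper": 0.1},{"tx": 0,"ty": 0,"tz": 40,"wx": 0,"wy": 0,"wz": 0,"gripper": 0.1}])

```text
time: 27.2
position: [0.4474, 0.2722, 0.0313]
tool_rot: [3.135, 0.159, -0.005]
ft_force: [-0.2, -0.6, -2.2]
grip_width: 0.23
grip_force: 20.0
```

Request:
jog_arm(increments=[{"tx": 0,"ty": 0,"tz": 1,"wx": 0,"wy": 0,"wz": 0,"gripper": 0.1},{"tx": 0,"ty": 0,"tz": 2,"wx": 0,"wy": 0,"wz": 0,"gripper": 0.1},{"tx": 0,"ty": 0,"tz": 2,"wx": 0,"wy": 0,"wz": 0,"gripper": 0.1},{"tx": 0,"ty": 0,"tz": 2,"wx": 0,"wy": 0,"wz": 0,"gripper": 0.1},{"tx": 0,"ty": 0,"tz": 2,"wx": 0,"wy": 0,"wz": 0,"gripper": 0.1}])

```text
time: 27.62
position: [0.4487, 0.2752, 0.0321]
tool_rot: [-3.137, -0.163, -0.001]
ft_force: [-0.3, -0.7, -0.4]
grip_width: 0.226
grip_force: 20.0
```

```bash
python3 - <<'E'
from h import *
plan(.4507,.275,.0245,.101,1)
E
```

```text
t 27.62 pos [0.4487 0.2752 0.0321] yaw_x 0.1038 zax [ 0.001  0.001 -1.   ] F [-0.3 -0.7 -0.4] g 0.226 q7 -2.02
0 tx 1.9 ty 0.4 tz 7.6 wz 0.003
```

Request:
jog_arm(increments=[{"tx": 1.5,"ty": 0.3,"tz": 2,"wx": 0,"wy": 0,"wz": 0.003,"gripper": 0.1},{"tx": 1.5,"ty": 0.3,"tz": 5,"wx": 0,"wy": 0,"wz": 0.003,"gripper": 0.1},{"tx": 1.5,"ty": 0.3,"tz": 7,"wx": 0,"wy": 0,"wz": 0.003,"gripper": 0.1},{"tx": 1.5,"ty": 0.3,"tz": 8,"wx": 0,"wy": 0,"wz": 0.003,"gripper": 0.1},{"tx": 1.5,"ty": 0.3,"tz": 8,"wx": 0,"wy": 0,"wz": 0.003,"gripper": 0.1}])

```text
time: 28.03
position: [0.4501, 0.2749, 0.0247]
tool_rot: [-3.138, -0.158, 0.0]
ft_force: [-3.3, -2.1, 8.7]
grip_width: 0.227
grip_force: 20.0
```

Request:
jog_arm(increments=[{"tx": 0,"ty": 0,"tz": 0,"wx": 0,"wy": 0,"wz": 0,"gripper": 0.4},{"tx": 0,"ty": 0,"tz": 0,"wx": 0,"wy": 0,"wz": 0,"gripper": 0.4},{"tx": 0,"ty": 0,"tz": 0,"wx": 0,"wy": 0,"wz": 0,"gripper": 0.4},{"tx": 0,"ty": 0,"tz": -10,"wx": 0,"wy": 0,"wz": 0,"gripper": 0.4},{"tx": 0,"ty": 0,"tz": -30,"wx": 0,"wy": 0,"wz": 0,"gripper": 0.4}])

```text
time: 28.45
position: [0.448, 0.2736, 0.0519]
tool_rot: [3.135, 0.158, -0.007]
ft_force: [-0.3, 0.1, -0.4]
grip_width: 0.389
grip_force: 0.0
```

Request:
jog_arm(increments=[{"tx": 0,"ty": 0,"tz": -25,"wx": 0,"wy": 0,"wz": 0,"gripper": 0.42},{"tx": 0,"ty": 10,"tz": -45,"wx": 0,"wy": 0,"wz": 0,"gripper": 0.42},{"tx": 0,"ty": 35,"tz": -60,"wx": 0,"wy": 0,"wz": 0,"gripper": 0.42},{"tx": 0,"ty": 70,"tz": -66,"wx": 0,"wy": 0,"wz": 0,"gripper": 0.42},{"tx": 0,"ty": 107,"tz": -66,"wx": 0,"wy": 0,"wz": 0,"gripper": 0.42}])

```text
time: 28.87
position: [0.462, 0.169, 0.1223]
tool_rot: [-3.135, -0.163, -0.007]
ft_force: [1.0, -0.0, 0.1]
grip_width: 0.419
grip_force: 0.0
```

Request:
jog_arm(increments=[{"tx": 0,"ty": 37,"tz": 0,"wx": 0,"wy": 0,"wz": 0,"gripper": 0.42},{"tx": 1,"ty": 74,"tz": 0,"wx": 0,"wy": 0,"wz": 0,"gripper": 0.42},{"tx": 1,"ty": 111,"tz": 0,"wx": 0,"wy": 0,"wz": 0,"gripper": 0.42},{"tx": 2,"ty": 148,"tz": 0,"wx": 0,"wy": 0,"wz": 0,"gripper": 0.42},{"tx": 2,"ty": 185,"tz": 0,"wx": 0,"wy": 0,"wz": 0,"gripper": 0.42}])

```text
time: 29.28
position: [0.4815, -0.0172, 0.1204]
tool_rot: [-3.137, -0.158, -0.002]
ft_force: [1.6, -0.4, 0.3]
grip_width: 0.42
grip_force: 0.0
```

Request:
jog_arm(increments=[{"tx": 0,"ty": 37,"tz": 0,"wx": 0,"wy": 0,"wz": 0,"gripper": 0.42},{"tx": 1,"ty": 74,"tz": 0,"wx": 0,"wy": 0,"wz": 0,"gripper": 0.42},{"tx": 2,"ty": 111,"tz": 0,"wx": 0,"wy": 0,"wz": 0,"gripper": 0.42},{"tx": 3,"ty": 140,"tz": 0,"wx": 0,"wy": 0,"wz": 0,"gripper": 0.42},{"tx": 4,"ty": 160,"tz": 0,"wx": 0,"wy": 0,"wz": 0,"gripper": 0.42}])

```text
time: 29.7
position: [0.5012, -0.1781, 0.1205]
tool_rot: [3.137, 0.153, 0.002]
ft_force: [-0.4, 0.1, 0.8]
grip_width: 0.42
grip_force: 0.0
```

```bash
python3 - <<'E'
from h import *
d=cam("top")
im=ortho(d,.045,.35,.56,.12,.44); b,g,r=[im[...,i].astype(int) for i in range(3)]
print("bed",rects(im,(r-b>70)&(r>150)&(g>110),.56,.44,200))
im=ortho(d,.043,.34,.6,-.42,-.17); b,g,r=[im[...,i].astype(int) for i in range(3)]
print("rack",rects(im,(r-b>70)&(r>150)&(g>110),.6,-.17,200))
plan(.5102,-.2513,.0225,.11,1)
cv2.imwrite("pics/v8.png",cv2.resize(d["color"][100:360,60:560],(800,416),interpolation=cv2.INTER_CUBIC))
E
```

```text
bed [(np.float32(0.443), np.float32(0.3516), np.float32(0.0907), np.float32(0.0377), np.float32(0.018)), (np.float32(0.4496), np.float32(0.2764), np.float32(0.1244), np.float32(0.0375), np.float32(0.0177))]
rack [(np.float32(0.4041), np.float32(-0.2438), np.float32(-1.4691), np.float32(0.0496), np.float32(0.0089)), (np.float32(0.4065), np.float32(-0.3699), np.float32(-1.5137), np.float32(0.0773), np.float32(0.0192)), (np.float32(0.4072), np.float32(-0.3041), np.float32(0.0768), np.float32(0.0374), np.float32(0.018)), (np.float32(0.5095), np.float32(-0.3524), np.float32(-1.5137), np.float32(0.1), np.float32(0.0197))]
t 29.75 pos [ 0.5013 -0.1818  0.1207] yaw_x 0.0937 zax [ 0.002 -0.004 -1.   ] F [ 0.7 -3.3  0.5] g 0.421 q7 -1.09
0 tx 2.4 ty 70.1 tz 98.2 wz -0.016
```

View pics/v8.png

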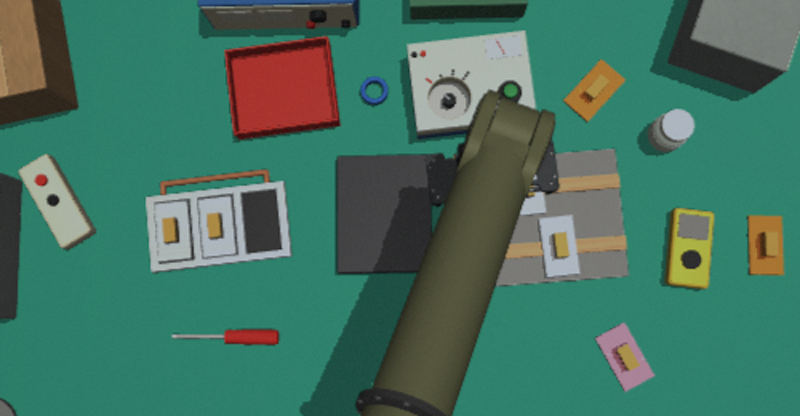

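Two modules are in the left and middle bays, and nothing else has moved. Next is M3, under the gripper at crop px (527,184).

Request:
jog_arm(increments=[{"tx": 1,"ty": 25,"tz": 5,"wx": 0,"wy": 0,"wz": -0.01,"gripper": 0.42},{"tx": 1,"ty": 50,"tz": 20,"wx": 0,"wy": 0,"wz": -0.01,"gripper": 0.42},{"tx": 1,"ty": 70,"tz": 40,"wx": 0,"wy": 0,"wz": -0.01,"gripper": 0.42},{"tx": 1,"ty": 77,"tz": 54,"wx": 0,"wy": 0,"wz": -0.01,"gripper": 0.42},{"tx": 1,"ty": 77,"tz": 60,"wx": 0,"wy": 0,"wz": -0.01,"gripper": 0.42}])

```text
time: 30.17
position: [0.5086, -0.2526, 0.0581]
tool_rot: [3.137, 0.169, -0.004]
ft_force: [-0.7, -0.4, 0.6]
grip_width: 0.421
grip_force: 0.0
```

Request:
jog_arm(increments=[{"tx": 0,"ty": 0,"tz": 3,"wx": 0,"wy": 0,"wz": 0,"gripper": 0.42},{"tx": 0,"ty": 0,"tz": 5,"wx": 0,"wy": 0,"wz": 0,"gripper": 0.42},{"tx": 0,"ty": 0,"tz": 5,"wx": 0,"wy": 0,"wz": 0,"gripper": 0.42},{"tx": 0,"ty": 0,"tz": 5,"wx": 0,"wy": 0,"wz": 0,"gripper": 0.42},{"tx": 0,"ty": 0,"tz": 5,"wx": 0,"wy": 0,"wz": 0,"gripper": 0.42}])

```text
time: 30.58
position: [0.511, -0.2501, 0.0555]
tool_rot: [-3.137, -0.176, -0.003]
ft_force: [0.5, 0.2, -0.3]
grip_width: 0.421
grip_force: 0.0
```

```bash
python3 - <<'E'
from h import *
plan(.5102,-.2513,.0225,.11,1)
E
```

```text
t 30.58 pos [ 0.511  -0.2501  0.0555] yaw_x 0.1121 zax [ 0.002  0.    -1.   ] F [ 0.5  0.2 -0.3] g 0.421 q7 -0.86
0 tx -0.9 ty 1.1 tz 33.0 wz 0.002
```

Request:
jog_arm(increments=[{"tx": -0.7,"ty": 1,"tz": 9,"wx": 0,"wy": 0,"wz": 0,"gripper": 0.42},{"tx": -0.7,"ty": 1,"tz": 19,"wx": 0,"wy": 0,"wz": 0,"gripper": 0.42},{"tx": -0.7,"ty": 1,"tz": 26,"wx": 0,"wy": 0,"wz": 0,"gripper": 0.42},{"tx": -0.7,"ty": 1,"tz": 30,"wx": 0,"wy": 0,"wz": 0,"gripper": 0.42},{"tx": -0.7,"ty": 1,"tz": 32.5,"wx": 0,"wy": 0,"wz": 0,"gripper": 0.42}])

```text
time: 31.0
position: [0.5087, -0.2515, 0.0207]
tool_rot: [-3.136, -0.174, 0.003]
ft_force: [-0.3, -1.2, -0.1]
grip_width: 0.417
grip_force: 0.0
```

Request:
jog_arm(increments=[{"tx": 0,"ty": 0,"tz": 0.5,"wx": 0,"wy": 0,"wz": 0,"gripper": 0.42},{"tx": 0,"ty": 0,"tz": 0.5,"wx": 0,"wy": 0,"wz": 0,"gripper": 0.1},{"tx": 0,"ty": 0,"tz": 0.5,"wx": 0,"wy": 0,"wz": 0,"gripper": 0.1},{"tx": 0,"ty": 0,"tz": 0.5,"wx": 0,"wy": 0,"wz": 0,"gripper": 0.1},{"tx": 0,"ty": 0,"tz": 0,"wx": 0,"wy": 0,"wz": 0,"gripper": 0.1}])

```text
time: 31.42
position: [0.5097, -0.2519, 0.0223]
tool_rot: [3.137, 0.174, 0.001]
ft_force: [0.7, 0.7, -1.0]
grip_width: 0.228
grip_force: 20.0
```

Request:
jog_arm(increments=[{"tx": 0,"ty": 0,"tz": -10,"wx": 0,"wy": 0,"wz": 0,"gripper": 0.1},{"tx": 0,"ty": 0,"tz": -25,"wx": 0,"wy": 0,"wz": 0,"gripper": 0.1},{"tx": 0,"ty": 0,"tz": -45,"wx": 0,"wy": 0,"wz": 0,"gripper": 0.1},{"tx": 0,"ty": 0,"tz": -57,"wx": 0,"wy": 0,"wz": 0,"gripper": 0.1},{"tx": 0,"ty": 0,"tz": -60,"wx": 0,"wy": 0,"wz": 0,"gripper": 0.1}])

```text
time: 31.83
position: [0.5112, -0.2526, 0.085]
tool_rot: [3.135, 0.174, 0.007]
ft_force: [0.6, -0.9, -1.2]
grip_width: 0.228
grip_force: 20.0
```

Request:
jog_arm(increments=[{"tx": -2,"ty": -18,"tz": 0,"wx": 0,"wy": 0,"wz": 0.01,"gripper": 0.1},{"tx": -4,"ty": -42,"tz": 0,"wx": 0,"wy": 0,"wz": 0.02,"gripper": 0.1},{"tx": -7,"ty": -68,"tz": 0,"wx": 0,"wy": 0,"wz": 0.03,"gripper": 0.1},{"tx": -10,"ty": -95,"tz": 0,"wx": 0,"wy": 0,"wz": 0.045,"gripper": 0.1},{"tx": -12,"ty": -122.7,"tz": 0,"wx": 0,"wy": 0,"wz": 0.056,"gripper": 0.1}])

```text
time: 32.25
position: [0.483, -0.1302, 0.0816]
tool_rot: [-3.14, -0.084, 0.001]
ft_force: [1.0, 0.1, 0.0]
grip_width: 0.226
grip_force: 20.0
```

Request:
jog_arm(increments=[{"tx": -4,"ty": -28,"tz": 0,"wx": 0,"wy": 0,"wz": 0.01,"gripper": 0.1},{"tx": -9,"ty": -56,"tz": 0,"wx": 0,"wy": 0,"wz": 0.025,"gripper": 0.1},{"tx": -13,"ty": -84,"tz": 0,"wx": 0,"wy": 0,"wz": 0.04,"gripper": 0.1},{"tx": -17,"ty": -108,"tz": 0,"wx": 0,"wy": 0,"wz": 0.055,"gripper": 0.1},{"tx": -19,"ty": -121.8,"tz": 2,"wx": 0,"wy": 0,"wz": 0.056,"gripper": 0.1}])

```text
time: 32.67
position: [0.4574, -0.0074, 0.08]
tool_rot: [-3.14, -0.002, 0.001]
ft_force: [-0.2, -0.4, -1.6]
grip_width: 0.228
grip_force: 20.0
```

Request:
jog_arm(increments=[{"tx": 0,"ty": 0,"tz": 8,"wx": 0,"wy": 0,"wz": 0,"gripper": 0.1},{"tx": 0,"ty": 0,"tz": 18,"wx": 0,"wy": 0,"wz": 0,"gripper": 0.1},{"tx": 0,"ty": 0,"tz": 27,"wx": 0,"wy": 0,"wz": 0,"gripper": 0.1},{"tx": 0,"ty": 0,"tz": 33,"wx": 0,"wy": 0,"wz": 0,"gripper": 0.1},{"tx": 0,"ty": 0,"tz": 35,"wx": 0,"wy": 0,"wz": 0,"gripper": 0.1}])

```text
time: 33.08
position: [0.4572, -0.012, 0.0433]
tool_rot: [3.14, -0.005, -0.004]
ft_force: [-0.1, -0.4, -3.1]
grip_width: 0.23
grip_force: 20.0
```

```bash
python3 - <<'E'
from h import *
plan(.459,-.010,.0405,0,1)
E
```

```text
t 33.08 pos [ 0.4572 -0.012   0.0433] yaw_x -0.0032 zax [-0.003 -0.001 -1.   ] F [-0.1 -0.4 -3.1] g 0.230 q7 -1.56
0 tx 1.8 ty -2.0 tz 2.8 wz -0.003
```

Request:
jog_arm(increments=[{"tx": 0,"ty": 0,"tz": 1.5,"wx": 0,"wy": 0,"wz": 0,"gripper": 0.1},{"tx": 0,"ty": 0,"tz": 3,"wx": 0,"wy": 0,"wz": 0,"gripper": 0.1},{"tx": 0,"ty": 0,"tz": 4,"wx": 0,"wy": 0,"wz": 0,"gripper": 0.1},{"tx": 0,"ty": 0,"tz": 4.7,"wx": 0,"wy": 0,"wz": 0,"gripper": 0.1},{"tx": 0,"ty": 0,"tz": 4.7,"wx": 0,"wy": 0,"wz": 0,"gripper": 0.1}])

```text
time: 33.5
position: [0.4586, -0.0106, 0.0405]
tool_rot: [-3.141, 0.002, -0.001]
ft_force: [0.8, -0.4, -1.4]
grip_width: 0.227
grip_force: 20.0
```

Request:
jog_arm(increments=[{"tx": 0,"ty": 0,"tz": 0,"wx": 0,"wy": 0,"wz": 0,"gripper": 0.35},{"tx": 0,"ty": 0,"tz": 0,"wx": 0,"wy": 0,"wz": 0,"gripper": 0.35},{"tx": 0,"ty": 0,"tz": 0,"wx": 0,"wy": 0,"wz": 0,"gripper": 0.35},{"tx": 0,"ty": 0,"tz": 0,"wx": 0,"wy": 0,"wz": 0,"gripper": 0.35},{"tx": 5,"ty": 0,"tz": 0,"wx": 0,"wy": 0,"wz": 0,"gripper": 0.35}])

```text
time: 33.92
position: [0.4629, -0.0105, 0.0404]
tool_rot: [-3.141, 0.002, 0.001]
ft_force: [0.0, 0.2, -0.7]
grip_width: 0.343
grip_force: 0.0
```

Request:
jog_arm(increments=[{"tx": 12,"ty": 0,"tz": 0,"wx": 0,"wy": 0,"wz": 0,"gripper": 0.35},{"tx": 25,"ty": 0,"tz": 0,"wx": 0,"wy": 0,"wz": 0,"gripper": 0.35},{"tx": 33,"ty": 0,"tz": 0,"wx": 0,"wy": 0,"wz": 0,"gripper": 0.35},{"tx": 35,"ty": 0,"tz": 0,"wx": 0,"wy": 0,"wz": 0,"gripper": 0.35},{"tx": 35,"ty": 0,"tz": 0,"wx": 0,"wy": 0,"wz": 0,"gripper": 0.35}])

```text
time: 34.33
position: [0.4988, -0.0108, 0.0403]
tool_rot: [3.141, -0.002, -0.0]
ft_force: [0.4, -0.2, -0.1]
grip_width: 0.348
grip_force: 0.0
```

Request:
jog_arm(increments=[{"tx": 0,"ty": 0,"tz": 1.5,"wx": 0,"wy": 0,"wz": 0,"gripper": 0.35},{"tx": 0,"ty": 0,"tz": 3,"wx": 0,"wy": 0,"wz": 0,"gripper": 0.35},{"tx": 0,"ty": 0,"tz": 4.5,"wx": 0,"wy": 0,"wz": 0,"gripper": 0.35},{"tx": 0,"ty": 0,"tz": 5.5,"wx": 0,"wy": 0,"wz": 0,"gripper": 0.35},{"tx": 0,"ty": 0,"tz": 6.5,"wx": 0,"wy": 0,"wz": 0,"gripper": 0.35}])

```text
time: 34.75
position: [0.4983, -0.0107, 0.0353]
tool_rot: [-3.141, 0.002, 0.001]
ft_force: [-7.2, 0.3, 21.2]
grip_width: 0.35
grip_force: 11.1
```

```bash
python3 - <<'E'
from h import *
state()
E
```

```text
t 34.75 pos [ 0.4983 -0.0107  0.0353] yaw_x -0.0012 zax [-0.001  0.001 -1.   ] F [-7.2  0.3 21.2] g 0.350 q7 -1.50
```

M3 is flat too. It goes to the last bay.

Request:
jog_arm(increments=[{"tx": 0,"ty": 0,"tz": -4,"wx": 0,"wy": 0,"wz": 0,"gripper": 0.35},{"tx": 0,"ty": 0,"tz": -7,"wx": 0,"wy": 0,"wz": 0,"gripper": 0.35},{"tx": -15,"ty": 0,"tz": -7,"wx": 0,"wy": 0,"wz": 0,"gripper": 0.35},{"tx": -32,"ty": 0,"tz": -7,"wx": 0,"wy": 0,"wz": 0,"gripper": 0.35},{"tx": -40,"ty": 0,"tz": -7,"wx": 0,"wy": 0,"wz": 0,"gripper": 0.35}])

```text
time: 35.17
position: [0.4561, -0.0106, 0.0403]
tool_rot: [-3.141, 0.002, 0.003]
ft_force: [-0.6, -0.2, -1.0]
grip_width: 0.352
grip_force: 0.0
```

Request:
jog_arm(increments=[{"tx": 0,"ty": 0,"tz": 0,"wx": 0,"wy": 0,"wz": 0,"gripper": 0.35},{"tx": 0,"ty": 0,"tz": 0.5,"wx": 0,"wy": 0,"wz": 0,"gripper": 0.1},{"tx": 0,"ty": 0,"tz": 0.5,"wx": 0,"wy": 0,"wz": 0,"gripper": 0.1},{"tx": 0,"ty": 0,"tz": 0.5,"wx": 0,"wy": 0,"wz": 0,"gripper": 0.1},{"tx": 0,"ty": 0,"tz": 0.5,"wx": 0,"wy": 0,"wz": 0,"gripper": 0.1}])

```text
time: 35.58
position: [0.4594, -0.0106, 0.0406]
tool_rot: [3.141, -0.002, 0.002]
ft_force: [-0.5, -0.7, 0.5]
grip_width: 0.23
grip_force: 20.0
```

Request:
jog_arm(increments=[{"tx": 0,"ty": 0,"tz": -8,"wx": 0,"wy": 0,"wz": 0,"gripper": 0.1},{"tx": 0,"ty": 0,"tz": -20,"wx": 0,"wy": 0,"wz": 0,"gripper": 0.1},{"tx": 0,"ty": 0,"tz": -35,"wx": 0,"wy": 0,"wz": 0,"gripper": 0.1},{"tx": 0,"ty": -5,"tz": -43,"wx": 0,"wy": 0,"wz": 0,"gripper": 0.1},{"tx": 0,"ty": -20,"tz": -45,"wx": 0,"wy": 0,"wz": 0,"gripper": 0.1}])

```text
time: 36.0
position: [0.4598, 0.0079, 0.0872]
tool_rot: [3.141, -0.008, 0.005]
ft_force: [0.4, 0.7, -1.1]
grip_width: 0.231
grip_force: 20.0
```

```bash
python3 - <<'E'
from h import *
plan(.4590,.2008,.075,.101,2)
E
```

```text
t 36.00 pos [0.4598 0.0079 0.0872] yaw_x -0.0048 zax [ 0.003 -0.    -1.   ] F [ 0.4  0.7 -1.1] g 0.231 q7 -1.64
0 tx -0.9 ty -96.5 tz 6.1 wz -0.053
1 tx 4.3 ty -96.4 tz 6.1 wz -0.053
```

Request:
jog_arm(increments=[{"tx": 0,"ty": -19,"tz": 1,"wx": 0,"wy": 0,"wz": -0.01,"gripper": 0.1},{"tx": 0,"ty": -38,"tz": 2,"wx": 0,"wy": 0,"wz": -0.02,"gripper": 0.1},{"tx": 0,"ty": -57,"tz": 3,"wx": 0,"wy": 0,"wz": -0.03,"gripper": 0.1},{"tx": -1,"ty": -77,"tz": 4,"wx": 0,"wy": 0,"wz": -0.04,"gripper": 0.1},{"tx": -1,"ty": -96,"tz": 6,"wx": 0,"wy": 0,"wz": -0.052,"gripper": 0.1}])

```text
time: 36.42
position: [0.4574, 0.107, 0.0796]
tool_rot: [-3.14, -0.081, -0.0]
ft_force: [0.9, -0.5, -2.6]
grip_width: 0.229
grip_force: 20.0
```

Request:
jog_arm(increments=[{"tx": 1,"ty": -24,"tz": 1,"wx": 0,"wy": 0,"wz": -0.01,"gripper": 0.1},{"tx": 2,"ty": -48,"tz": 2,"wx": 0,"wy": 0,"wz": -0.02,"gripper": 0.1},{"tx": 3,"ty": -72,"tz": 3,"wx": 0,"wy": 0,"wz": -0.03,"gripper": 0.1},{"tx": 5,"ty": -89,"tz": 4,"wx": 0,"wy": 0,"wz": -0.05,"gripper": 0.1},{"tx": 6,"ty": -96,"tz": 6,"wx": 0,"wy": 0,"wz": -0.05,"gripper": 0.1}])

```text
time: 36.83
position: [0.4584, 0.2051, 0.0734]
tool_rot: [-3.136, -0.166, -0.001]
ft_force: [-0.6, 0.4, -1.6]
grip_width: 0.229
grip_force: 20.0
```

Request:
jog_arm(increments=[{"tx": 0,"ty": 0,"tz": 8,"wx": 0,"wy": 0,"wz": 0,"gripper": 0.1},{"tx": 0,"ty": 0,"tz": 20,"wx": 0,"wy": 0,"wz": 0,"gripper": 0.1},{"tx": 0,"ty": 0,"tz": 32,"wx": 0,"wy": 0,"wz": 0,"gripper": 0.1},{"tx": 0,"ty": 0,"tz": 38,"wx": 0,"wy": 0,"wz": 0,"gripper": 0.1},{"tx": 0,"ty": 0,"tz": 40,"wx": 0,"wy": 0,"wz": 0,"gripper": 0.1}])

```text
time: 37.25
position: [0.4578, 0.1994, 0.0317]
tool_rot: [3.136, 0.155, -0.004]
ft_force: [-0.9, -0.9, -0.4]
grip_width: 0.225
grip_force: 20.0
```

Request:
jog_arm(increments=[{"tx": 0,"ty": 0,"tz": 1,"wx": 0,"wy": 0,"wz": 0,"gripper": 0.1},{"tx": 0,"ty": 0,"tz": 2,"wx": 0,"wy": 0,"wz": 0,"gripper": 0.1},{"tx": 0,"ty": 0,"tz": 2,"wx": 0,"wy": 0,"wz": 0,"gripper": 0.1},{"tx": 0,"ty": 0,"tz": 2,"wx": 0,"wy": 0,"wz": 0,"gripper": 0.1},{"tx": 0,"ty": 0,"tz": 2,"wx": 0,"wy": 0,"wz": 0,"gripper": 0.1}])

```text
time: 37.67
position: [0.459, 0.2017, 0.0319]
tool_rot: [-3.137, -0.158, -0.001]
ft_force: [-1.5, 1.3, -0.8]
grip_width: 0.229
grip_force: 20.0
```

```bash
python3 - <<'E'
from h import *
plan(.4590,.2008,.0245,.101,1)
E
```

```text
t 37.67 pos [0.459  0.2017 0.0319] yaw_x 0.1008 zax [ 0.001  0.001 -1.   ] F [-1.5  1.3 -0.8] g 0.229 q7 -1.88
0 tx -0.1 ty 0.9 tz 7.4 wz -0.000
```

Request:
jog_arm(increments=[{"tx": 0,"ty": 0.8,"tz": 2,"wx": 0,"wy": 0,"wz": 0,"gripper": 0.1},{"tx": 0,"ty": 0.8,"tz": 5,"wx": 0,"wy": 0,"wz": 0,"gripper": 0.1},{"tx": 0,"ty": 0.8,"tz": 7,"wx": 0,"wy": 0,"wz": 0,"gripper": 0.1},{"tx": 0,"ty": 0.8,"tz": 7.6,"wx": 0,"wy": 0,"wz": 0,"gripper": 0.1},{"tx": 0,"ty": 0.8,"tz": 7.6,"wx": 0,"wy": 0,"wz": 0,"gripper": 0.1}])

```text
time: 38.08
position: [0.4587, 0.2008, 0.0245]
tool_rot: [-3.138, -0.158, 0.001]
ft_force: [-1.8, -1.5, 7.1]
grip_width: 0.227
grip_force: 20.0
```

Request:
jog_arm(increments=[{"tx": 0,"ty": 0,"tz": 0,"wx": 0,"wy": 0,"wz": 0,"gripper": 0.4},{"tx": 0,"ty": 0,"tz": 0,"wx": 0,"wy": 0,"wz": 0,"gripper": 0.4},{"tx": 0,"ty": 0,"tz": 0,"wx": 0,"wy": 0,"wz": 0,"gripper": 0.4},{"tx": 0,"ty": 0,"tz": -10,"wx": 0,"wy": 0,"wz": 0,"gripper": 0.4},{"tx": 0,"ty": 0,"tz": -30,"wx": 0,"wy": 0,"wz": 0,"gripper": 0.4}])

```text
time: 38.5
position: [0.4568, 0.1998, 0.0523]
tool_rot: [3.135, 0.158, -0.007]
ft_force: [0.3, -0.3, 0.3]
grip_width: 0.392
grip_force: 0.0
```

Request:
jog_arm(increments=[{"tx": 0,"ty": 0,"tz": -25,"wx": 0,"wy": 0,"wz": 0,"gripper": 0.42},{"tx": 0,"ty": 10,"tz": -45,"wx": 0,"wy": 0,"wz": 0,"gripper": 0.42},{"tx": 0,"ty": 35,"tz": -60,"wx": 0,"wy": 0,"wz": 0,"gripper": 0.42},{"tx": 0,"ty": 70,"tz": -66,"wx": 0,"wy": 0,"wz": 0,"gripper": 0.42},{"tx": 0,"ty": 107,"tz": -66,"wx": 0,"wy": 0,"wz": 0,"gripper": 0.42}])

```text
time: 38.92
position: [0.471, 0.0947, 0.1226]
tool_rot: [-3.135, -0.163, -0.007]
ft_force: [1.7, -0.5, -0.1]
grip_width: 0.422
grip_force: 0.0
```

Request:
jog_arm(increments=[{"tx": 0,"ty": 37,"tz": 0,"wx": 0,"wy": 0,"wz": 0,"gripper": 0.42},{"tx": 0,"ty": 74,"tz": 0,"wx": 0,"wy": 0,"wz": 0,"gripper": 0.42},{"tx": -6,"ty": 111,"tz": 0,"wx": 0,"wy": 0,"wz": 0,"gripper": 0.42},{"tx": -13,"ty": 148,"tz": 0,"wx": 0,"wy": 0,"wz": 0,"gripper": 0.42},{"tx": -22,"ty": 185,"tz": 0,"wx": 0,"wy": 0,"wz": 0,"gripper": 0.42}])

```text
time: 39.33
position: [0.4663, -0.0937, 0.1206]
tool_rot: [-3.137, -0.158, -0.002]
ft_force: [0.7, -0.1, 0.4]
grip_width: 0.419
grip_force: 0.0
```

Request:
jog_arm(increments=[{"tx": -10,"ty": 36,"tz": 0,"wx": 0,"wy": 0,"wz": 0,"gripper": 0.42},{"tx": -22,"ty": 70,"tz": 0,"wx": 0,"wy": 0,"wz": 0,"gripper": 0.42},{"tx": -34,"ty": 102,"tz": 0,"wx": 0,"wy": 0,"wz": 0,"gripper": 0.42},{"tx": -42,"ty": 124,"tz": 0,"wx": 0,"wy": 0,"wz": 0,"gripper": 0.42},{"tx": -45,"ty": 130,"tz": 0,"wx": 0,"wy": 0,"wz": 0,"gripper": 0.42}])

```text
time: 39.75
position: [0.433, -0.2306, 0.1207]
tool_rot: [3.136, 0.148, 0.002]
ft_force: [0.6, 0.2, 0.2]
grip_width: 0.422
grip_force: 0.0
```

```bash
python3 - <<'E'
from h import *
d=cam("top")
im=ortho(d,.045,.35,.56,.12,.44); b,g,r=[im[...,i].astype(int) for i in range(3)]
print("bed",rects(im,(r-b>70)&(r>150)&(g>110),.56,.44,200))
im=ortho(d,.043,.34,.6,-.42,-.17); b,g,r=[im[...,i].astype(int) for i in range(3)]
print("rack",rects(im,(r-b>70)&(r>150)&(g>110),.6,-.17,200))
im=ortho(d,.017,.34,.6,-.42,-.17); b,g,r=[im[...,i].astype(int) for i in range(3)]
print("plate",rects(im,(b>165)&(r>165),.6,-.17,1500))
plan(.4072,-.3041,.0225,.10,1)
E
```

```text
bed [(np.float32(0.443), np.float32(0.3516), np.float32(0.0907), np.float32(0.0377), np.float32(0.018)), (np.float32(0.4496), np.float32(0.2764), np.float32(0.1107), np.float32(0.0374), np.float32(0.0177)), (np.float32(0.4587), np.float32(0.2021), np.float32(0.1031), np.float32(0.0381), np.float32(0.0179))]
rack [(np.float32(0.4067), np.float32(-0.3703), np.float32(-1.512), np.float32(0.0765), np.float32(0.0197))]
plate []
t 39.80 pos [ 0.4332 -0.2296  0.1205] yaw_x 0.0947 zax [ 0.001 -0.001 -1.   ] F [0.3 0.  0.9] g 0.424 q7 -1.00
0 tx -32.9 ty 71.7 tz 98.0 wz -0.005
```

```bash
python3 - <<'E'
from h import *
d=cam("scene")
im=ortho(d,.043,.30,.6,-.45,-.12,2000)
cv2.imwrite("pics/v9.png",im)
E
```

```text
(no output)
```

View pics/v9.png

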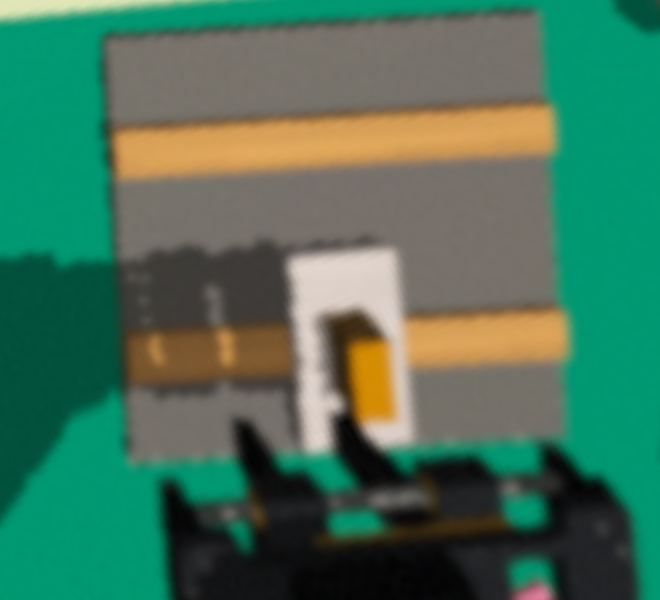

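M2 (body top at px (372,380), so x≈.410, y≈−.306) has not moved. Moving over it.

Request:
jog_arm(increments=[{"tx": -9,"ty": 20,"tz": 5,"wx": 0,"wy": 0,"wz": -0.002,"gripper": 0.42},{"tx": -20,"ty": 45,"tz": 20,"wx": 0,"wy": 0,"wz": -0.005,"gripper": 0.42},{"tx": -29,"ty": 64,"tz": 40,"wx": 0,"wy": 0,"wz": -0.005,"gripper": 0.42},{"tx": -33,"ty": 72,"tz": 54,"wx": 0,"wy": 0,"wz": -0.005,"gripper": 0.42},{"tx": -33,"ty": 72,"tz": 60,"wx": 0,"wy": 0,"wz": -0.005,"gripper": 0.42}])

```text
time: 40.27
position: [0.4077, -0.3003, 0.058]
tool_rot: [-3.136, -0.164, 0.004]
ft_force: [-0.6, -0.6, -1.1]
grip_width: 0.419
grip_force: 0.0
```

Request:
jog_arm(increments=[{"tx": 0,"ty": 0,"tz": 3,"wx": 0,"wy": 0,"wz": 0,"gripper": 0.42},{"tx": 0,"ty": 0,"tz": 5,"wx": 0,"wy": 0,"wz": 0,"gripper": 0.42},{"tx": 0,"ty": 0,"tz": 5,"wx": 0,"wy": 0,"wz": 0,"gripper": 0.42},{"tx": 0,"ty": 0,"tz": 5,"wx": 0,"wy": 0,"wz": 0,"gripper": 0.42},{"tx": 0,"ty": 0,"tz": 5,"wx": 0,"wy": 0,"wz": 0,"gripper": 0.42}])

```text
time: 40.68
position: [0.41, -0.3002, 0.0555]
tool_rot: [3.137, 0.169, 0.002]
ft_force: [0.3, -0.8, 0.1]
grip_width: 0.416
grip_force: 0.0
```

```bash
python3 - <<'E'
from h import *
plan(.4075,-.3045,.0225,.10,1)
E
```

```text
t 40.68 pos [ 0.41   -0.3002  0.0555] yaw_x 0.1074 zax [ 0.002  0.    -1.   ] F [ 0.3 -0.8  0.1] g 0.416 q7 -0.72
0 tx -3.0 ty 4.0 tz 33.0 wz 0.007
```

Request:
jog_arm(increments=[{"tx": -2,"ty": 4,"tz": 9,"wx": 0,"wy": 0,"wz": 0.005,"gripper": 0.42},{"tx": -2.5,"ty": 4,"tz": 19,"wx": 0,"wy": 0,"wz": 0.007,"gripper": 0.42},{"tx": -2.5,"ty": 4,"tz": 26,"wx": 0,"wy": 0,"wz": 0.007,"gripper": 0.42},{"tx": -2.5,"ty": 4,"tz": 30,"wx": 0,"wy": 0,"wz": 0.007,"gripper": 0.42},{"tx": -2.5,"ty": 4,"tz": 32.5,"wx": 0,"wy": 0,"wz": 0.007,"gripper": 0.42}])

```text
time: 41.1
position: [0.4061, -0.3047, 0.021]
tool_rot: [-3.137, -0.155, 0.003]
ft_force: [0.1, 1.4, 0.0]
grip_width: 0.419
grip_force: 0.0
```

Request:
jog_arm(increments=[{"tx": 0,"ty": 0,"tz": 0.5,"wx": 0,"wy": 0,"wz": 0,"gripper": 0.42},{"tx": 0,"ty": 0,"tz": 0.5,"wx": 0,"wy": 0,"wz": 0,"gripper": 0.1},{"tx": 0,"ty": 0,"tz": 0.5,"wx": 0,"wy": 0,"wz": 0,"gripper": 0.1},{"tx": 0,"ty": 0,"tz": 0.5,"wx": 0,"wy": 0,"wz": 0,"gripper": 0.1},{"tx": 0,"ty": 0,"tz": 0,"wx": 0,"wy": 0,"wz": 0,"gripper": 0.1}])

```text
time: 41.52
position: [0.4071, -0.3051, 0.0225]
tool_rot: [3.138, 0.155, 0.001]
ft_force: [-0.1, 0.6, -2.1]
grip_width: 0.227
grip_force: 20.0
```

Request:
jog_arm(increments=[{"tx": 0,"ty": 0,"tz": -10,"wx": 0,"wy": 0,"wz": 0,"gripper": 0.1},{"tx": 0,"ty": 0,"tz": -25,"wx": 0,"wy": 0,"wz": 0,"gripper": 0.1},{"tx": 0,"ty": 0,"tz": -45,"wx": 0,"wy": 0,"wz": 0,"gripper": 0.1},{"tx": 0,"ty": 0,"tz": -57,"wx": 0,"wy": 0,"wz": 0,"gripper": 0.1},{"tx": 0,"ty": 0,"tz": -60,"wx": 0,"wy": 0,"wz": 0,"gripper": 0.1}])

```text
time: 41.93
position: [0.4084, -0.306, 0.0849]
tool_rot: [3.136, 0.155, 0.007]
ft_force: [0.7, -0.0, -1.6]
grip_width: 0.225
grip_force: 20.0
```

Request:
jog_arm(increments=[{"tx": 6,"ty": -20,"tz": 0,"wx": 0,"wy": 0,"wz": 0.01,"gripper": 0.1},{"tx": 14,"ty": -50,"tz": 0,"wx": 0,"wy": 0,"wz": 0.02,"gripper": 0.1},{"tx": 23,"ty": -82,"tz": 0,"wx": 0,"wy": 0,"wz": 0.03,"gripper": 0.1},{"tx": 32,"ty": -113,"tz": 0,"wx": 0,"wy": 0,"wz": 0.04,"gripper": 0.1},{"tx": 40.3,"ty": -144,"tz": 0,"wx": 0,"wy": 0,"wz": 0.05,"gripper": 0.1}])

```text
time: 42.35
position: [0.4325, -0.1561, 0.082]
tool_rot: [-3.14, -0.075, 0.0]
ft_force: [1.3, -0.1, -1.3]
grip_width: 0.231
grip_force: 20.0
```

Request:
jog_arm(increments=[{"tx": 8,"ty": -34,"tz": 0,"wx": 0,"wy": 0,"wz": 0.01,"gripper": 0.1},{"tx": 16,"ty": -68,"tz": 0,"wx": 0,"wy": 0,"wz": 0.025,"gripper": 0.1},{"tx": 24,"ty": -102,"tz": 0,"wx": 0,"wy": 0,"wz": 0.04,"gripper": 0.1},{"tx": 30,"ty": -131,"tz": 0,"wx": 0,"wy": 0,"wz": 0.05,"gripper": 0.1},{"tx": 33,"ty": -145.8,"tz": 2,"wx": 0,"wy": 0,"wz": 0.05,"gripper": 0.1}])

```text
time: 42.77
position: [0.4589, -0.006, 0.0803]
tool_rot: [-3.14, -0.005, -0.001]
ft_force: [0.2, -0.5, -2.6]
grip_width: 0.226
grip_force: 20.0
```

Request:
jog_arm(increments=[{"tx": 0,"ty": 0,"tz": 8,"wx": 0,"wy": 0,"wz": 0,"gripper": 0.1},{"tx": 0,"ty": 0,"tz": 18,"wx": 0,"wy": 0,"wz": 0,"gripper": 0.1},{"tx": 0,"ty": 0,"tz": 27,"wx": 0,"wy": 0,"wz": 0,"gripper": 0.1},{"tx": 0,"ty": 0,"tz": 33,"wx": 0,"wy": 0,"wz": 0,"gripper": 0.1},{"tx": 0,"ty": 0,"tz": 35,"wx": 0,"wy": 0,"wz": 0,"gripper": 0.1}])

```text
time: 43.18
position: [0.4572, -0.012, 0.0436]
tool_rot: [3.141, -0.006, -0.005]
ft_force: [0.7, 0.7, -2.0]
grip_width: 0.228
grip_force: 20.0
```

```bash
python3 - <<'E'
from h import *
plan(.459,-.010,.0405,0,1)
E
```

```text
t 43.18 pos [ 0.4572 -0.012   0.0436] yaw_x -0.0036 zax [-0.003 -0.001 -1.   ] F [ 0.7  0.7 -2. ] g 0.228 q7 -1.55
0 tx 1.8 ty -2.0 tz 3.1 wz -0.004
```

Request:
jog_arm(increments=[{"tx": 0,"ty": 0,"tz": 1.5,"wx": 0,"wy": 0,"wz": 0,"gripper": 0.1},{"tx": 0,"ty": 0,"tz": 3,"wx": 0,"wy": 0,"wz": 0,"gripper": 0.1},{"tx": 0,"ty": 0,"tz": 4,"wx": 0,"wy": 0,"wz": 0,"gripper": 0.1},{"tx": 0,"ty": 0,"tz": 4.7,"wx": 0,"wy": 0,"wz": 0,"gripper": 0.1},{"tx": 0,"ty": 0,"tz": 4.7,"wx": 0,"wy": 0,"wz": 0,"gripper": 0.1}])

```text
time: 43.6
position: [0.4588, -0.0105, 0.0407]
tool_rot: [-3.141, 0.002, -0.001]
ft_force: [0.4, -0.4, -1.6]
grip_width: 0.229
grip_force: 20.0
```

Request:
jog_arm(increments=[{"tx": 0,"ty": 0,"tz": 0,"wx": 0,"wy": 0,"wz": 0,"gripper": 0.35},{"tx": 0,"ty": 0,"tz": 0,"wx": 0,"wy": 0,"wz": 0,"gripper": 0.35},{"tx": 0,"ty": 0,"tz": 0,"wx": 0,"wy": 0,"wz": 0,"gripper": 0.35},{"tx": 0,"ty": 0,"tz": 0,"wx": 0,"wy": 0,"wz": 0,"gripper": 0.35},{"tx": 5,"ty": 0,"tz": 0,"wx": 0,"wy": 0,"wz": 0,"gripper": 0.35}])

```text
time: 44.02
position: [0.4631, -0.0104, 0.0406]
tool_rot: [-3.141, 0.002, 0.001]
ft_force: [0.1, -0.2, -0.3]
grip_width: 0.349
grip_force: 0.0
```

Request:
jog_arm(increments=[{"tx": 12,"ty": 0,"tz": 0,"wx": 0,"wy": 0,"wz": 0,"gripper": 0.35},{"tx": 25,"ty": 0,"tz": 0,"wx": 0,"wy": 0,"wz": 0,"gripper": 0.35},{"tx": 33,"ty": 0,"tz": 0,"wx": 0,"wy": 0,"wz": 0,"gripper": 0.35},{"tx": 35,"ty": 0,"tz": 0,"wx": 0,"wy": 0,"wz": 0,"gripper": 0.35},{"tx": 35,"ty": 0,"tz": 0,"wx": 0,"wy": 0,"wz": 0,"gripper": 0.35}])

```text
time: 44.43
position: [0.499, -0.0107, 0.0405]
tool_rot: [3.141, -0.002, -0.0]
ft_force: [0.5, 0.1, -0.1]
grip_width: 0.351
grip_force: 0.0
```

Request:
jog_arm(increments=[{"tx": 0,"ty": 0,"tz": 1.5,"wx": 0,"wy": 0,"wz": 0,"gripper": 0.35},{"tx": 0,"ty": 0,"tz": 3,"wx": 0,"wy": 0,"wz": 0,"gripper": 0.35},{"tx": 0,"ty": 0,"tz": 4.5,"wx": 0,"wy": 0,"wz": 0,"gripper": 0.35},{"tx": 0,"ty": 0,"tz": 5.5,"wx": 0,"wy": 0,"wz": 0,"gripper": 0.35},{"tx": 0,"ty": 0,"tz": 6.5,"wx": 0,"wy": 0,"wz": 0,"gripper": 0.35}])

```text
time: 44.85
position: [0.4981, -0.0105, 0.0353]
tool_rot: [-3.141, 0.002, 0.002]
ft_force: [-8.0, 0.4, 22.6]
grip_width: 0.351
grip_force: 11.1
```

```bash
python3 - <<'E'
from h import *
state()
E
```

```text
t 44.85 pos [ 0.4981 -0.0105  0.0353] yaw_x -0.0012 zax [-0.002  0.001 -1.   ] F [-8.   0.4 22.6] g 0.351 q7 -1.49
```

All four read rigid at 35.3 mm, which can't be right. A bent plate pressed flat would also end at 35 mm, so what matters is contact and force above 35 mm. I'll retest M2 at about 36.7 mm and average the force.

Request:
jog_arm(increments=[{"tx": 0,"ty": 0,"tz": -3,"wx": 0,"wy": 0,"wz": 0,"gripper": 0.35},{"tx": 0,"ty": 0,"tz": -6.5,"wx": 0,"wy": 0,"wz": 0,"gripper": 0.35},{"tx": 0,"ty": 0,"tz": -6.5,"wx": 0,"wy": 0,"wz": 0,"gripper": 0.35},{"tx": 0,"ty": 0,"tz": -6.5,"wx": 0,"wy": 0,"wz": 0,"gripper": 0.35},{"tx": 0,"ty": 0,"tz": -6.5,"wx": 0,"wy": 0,"wz": 0,"gripper": 0.35}])

```text
time: 45.27
position: [0.4984, -0.0105, 0.0404]
tool_rot: [-3.141, 0.002, 0.0]
ft_force: [0.3, 1.0, -0.4]
grip_width: 0.35
grip_force: 0.0
```

```bash
cat >> h.py <<'E'
def avg(n,save=None):
    S=[]
    for i in range(n):
        d=vision.get_image("scene" if i%2 else "top"); s=ctrl.get_state(); S.append([s["position"][2]*1e3,*s["ft_force"],s["grip_force"],*(s["torque"]*10)])
        if save and i%2: cv2.imwrite(save,d["color"])
    S=np.array(S); print("z F3 grip T3*10",S.mean(0).round(2),"+-",(S.std(0)/n**.5).round(2)); print(S[:,4])
E
python3 -c "
from h import *
avg(6,'pics/up.png')"
```

```text
z F3 grip T3*10 [ 4.035e+01  3.000e-02 -3.300e-01 -9.000e-02  0.000e+00 -5.700e-01
  1.570e+00  1.900e-01] +- [0.02 0.16 0.16 0.11 0.   0.06 0.13 0.06]
[0. 0. 0. 0. 0. 0.]
```

Request:
jog_arm(increments=[{"tx": 0,"ty": 0,"tz": 1,"wx": 0,"wy": 0,"wz": 0,"gripper": 0.35},{"tx": 0,"ty": 0,"tz": 2,"wx": 0,"wy": 0,"wz": 0,"gripper": 0.35},{"tx": 0,"ty": 0,"tz": 3,"wx": 0,"wy": 0,"wz": 0,"gripper": 0.35},{"tx": 0,"ty": 0,"tz": 3.8,"wx": 0,"wy": 0,"wz": 0,"gripper": 0.35},{"tx": 0,"ty": 0,"tz": 3.8,"wx": 0,"wy": 0,"wz": 0,"gripper": 0.35}])

```text
time: 45.98
position: [0.4985, -0.0106, 0.0365]
tool_rot: [3.142, -0.002, -0.001]
ft_force: [-0.5, 0.7, 0.5]
grip_width: 0.354
grip_force: 0.0
```

```bash
python3 -c "
from h import *
avg(6,'pics/down.png')"
```

```text
z F3 grip T3*10 [ 3.674e+01  3.000e-02  1.000e-02  1.000e-02  0.000e+00 -6.200e-01
  1.790e+00 -3.000e-02] +- [0.03 0.11 0.15 0.2  0.   0.13 0.08 0.11]
[0. 0. 0. 0. 0. 0.]
```

Request:
jog_arm(increments=[{"tx": 0,"ty": 0,"tz": 0.5,"wx": 0,"wy": 0,"wz": 0,"gripper": 0.35},{"tx": 0,"ty": 0,"tz": 1,"wx": 0,"wy": 0,"wz": 0,"gripper": 0.35},{"tx": 0,"ty": 0,"tz": 1.5,"wx": 0,"wy": 0,"wz": 0,"gripper": 0.35},{"tx": 0,"ty": 0,"tz": 2,"wx": 0,"wy": 0,"wz": 0,"gripper": 0.35},{"tx": 0,"ty": 0,"tz": 2,"wx": 0,"wy": 0,"wz": 0,"gripper": 0.35}])

```text
time: 46.7
position: [0.4987, -0.0105, 0.0354]
tool_rot: [-3.141, 0.002, 0.0]
ft_force: [-1.7, 0.2, 5.8]
grip_width: 0.352
grip_force: 3.3
```

```bash
python3 - <<'E'
from h import *
avg(4,'pics/press.png')
d=vision.get_image("scene"); u=w2p(d,(.46,-.01,.05)).astype(int)
I=[cv2.imread(f"pics/{n}.png")[u[1]-35:u[1]+35,u[0]-50:u[0]+50] for n in ("up","press")]
cv2.imwrite("pics/v10.png",cv2.resize(np.hstack(I),(800,280),interpolation=cv2.INTER_CUBIC))
E
```

```text
z F3 grip T3*10 [ 3.544e+01 -2.640e+00  3.900e-01  6.510e+00  3.230e+00 -9.100e-01
  7.170e+00 -3.000e-02] +- [0.01 0.25 0.15 0.39 0.01 0.23 0.26 0.16]
[3.2501752  3.23260599 3.22177197 3.21743057]
```

View pics/v10.png

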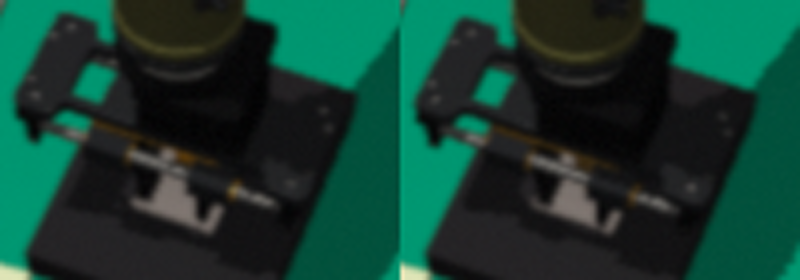

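M2 makes no contact at 36.7 mm (pad force 0.00), so it is flat. M1 had shown pad force 0.4 already at 37.8 mm, which suggests it is warped. All four have been pressed on the granite, so I can re-probe the three on the bed: a flat one should have no contact above 19.4 mm.

Request:
jog_arm(increments=[{"tx": 0,"ty": 0,"tz": -8,"wx": 0,"wy": 0,"wz": 0,"gripper": 0.35},{"tx": 0,"ty": 0,"tz": -20,"wx": 0,"wy": 0,"wz": 0,"gripper": 0.35},{"tx": 0,"ty": 0,"tz": -35,"wx": 0,"wy": 0,"wz": 0,"gripper": 0.35},{"tx": 0,"ty": -5,"tz": -46,"wx": 0,"wy": 0,"wz": 0,"gripper": 0.35},{"tx": 0,"ty": -20,"tz": -50,"wx": 0,"wy": 0,"wz": 0,"gripper": 0.35}])

```text
time: 47.37
position: [0.5001, 0.0077, 0.087]
tool_rot: [3.141, -0.008, 0.006]
ft_force: [0.4, -0.4, -0.0]
grip_width: 0.352
grip_force: 0.0
```

```bash
python3 - <<'E'
from h import *
plan(.4985,.2048,.075,.101,2)
E
```

```text
t 47.37 pos [0.5001 0.0077 0.087 ] yaw_x -0.0049 zax [ 0.004 -0.    -1.   ] F [ 0.4 -0.4 -0. ] g 0.352 q7 -1.58
0 tx -1.3 ty -98.5 tz 6.0 wz -0.053
1 tx 3.9 ty -98.5 tz 6.0 wz -0.053
```

Request:
jog_arm(increments=[{"tx": 0,"ty": -19,"tz": 1,"wx": 0,"wy": 0,"wz": -0.01,"gripper": 0.35},{"tx": 0,"ty": -38,"tz": 2,"wx": 0,"wy": 0,"wz": -0.02,"gripper": 0.35},{"tx": 0,"ty": -57,"tz": 3,"wx": 0,"wy": 0,"wz": -0.03,"gripper": 0.35},{"tx": -1,"ty": -77,"tz": 4,"wx": 0,"wy": 0,"wz": -0.04,"gripper": 0.35},{"tx": -1,"ty": -98,"tz": 6,"wx": 0,"wy": 0,"wz": -0.052,"gripper": 0.35}])

```text
time: 47.78
position: [0.4978, 0.1087, 0.0794]
tool_rot: [-3.14, -0.08, -0.001]
ft_force: [1.1, -0.4, -0.3]
grip_width: 0.35
grip_force: 0.0
```

Request:
jog_arm(increments=[{"tx": 1,"ty": -24,"tz": 1,"wx": 0,"wy": 0,"wz": -0.01,"gripper": 0.35},{"tx": 2,"ty": -48,"tz": 2,"wx": 0,"wy": 0,"wz": -0.02,"gripper": 0.35},{"tx": 3,"ty": -72,"tz": 3,"wx": 0,"wy": 0,"wz": -0.03,"gripper": 0.35},{"tx": 5,"ty": -89,"tz": 4,"wx": 0,"wy": 0,"wz": -0.05,"gripper": 0.35},{"tx": 5,"ty": -98,"tz": 6,"wx": 0,"wy": 0,"wz": -0.05,"gripper": 0.35}])

```text
time: 48.2
position: [0.4978, 0.2089, 0.0732]
tool_rot: [-3.136, -0.165, -0.002]
ft_force: [-0.1, -0.6, -0.2]
grip_width: 0.351
grip_force: 0.0
```

Request:
jog_arm(increments=[{"tx": 0,"ty": 0,"tz": 8,"wx": 0,"wy": 0,"wz": 0,"gripper": 0.35},{"tx": 0,"ty": 0,"tz": 20,"wx": 0,"wy": 0,"wz": 0,"gripper": 0.35},{"tx": 0,"ty": 0,"tz": 32,"wx": 0,"wy": 0,"wz": 0,"gripper": 0.35},{"tx": 0,"ty": 0,"tz": 40,"wx": 0,"wy": 0,"wz": 0,"gripper": 0.35},{"tx": 0,"ty": 0,"tz": 43,"wx": 0,"wy": 0,"wz": 0,"gripper": 0.35}])

```text
time: 48.62
position: [0.4965, 0.2034, 0.0274]
tool_rot: [3.136, 0.155, -0.005]
ft_force: [-0.5, -0.4, 0.3]
grip_width: 0.348
grip_force: 0.0
```

Request:
jog_arm(increments=[{"tx": 0,"ty": 0,"tz": 1,"wx": 0,"wy": 0,"wz": 0,"gripper": 0.35},{"tx": 0,"ty": 0,"tz": 2,"wx": 0,"wy": 0,"wz": 0,"gripper": 0.35},{"tx": 0,"ty": 0,"tz": 3,"wx": 0,"wy": 0,"wz": 0,"gripper": 0.35},{"tx": 0,"ty": 0,"tz": 3,"wx": 0,"wy": 0,"wz": 0,"gripper": 0.35},{"tx": 0,"ty": 0,"tz": 3,"wx": 0,"wy": 0,"wz": 0,"gripper": 0.35}])

```text
time: 49.03
position: [0.4981, 0.2058, 0.0272]
tool_rot: [-3.137, -0.158, -0.001]
ft_force: [0.0, -0.2, 1.0]
grip_width: 0.348
grip_force: 0.0
```

```bash
python3 - <<'E'
from h import *
plan(.4985,.2048,.0207,.101,1)
E
```

```text
t 49.03 pos [0.4981 0.2058 0.0272] yaw_x 0.1008 zax [ 0.001  0.001 -1.   ] F [ 0.  -0.2  1. ] g 0.348 q7 -1.81
0 tx 0.3 ty 1.0 tz 6.5 wz -0.000
```

Request:
jog_arm(increments=[{"tx": 0,"ty": 0,"tz": 2,"wx": 0,"wy": 0,"wz": 0,"gripper": 0.35},{"tx": 0,"ty": 0,"tz": 4,"wx": 0,"wy": 0,"wz": 0,"gripper": 0.35},{"tx": 0,"ty": 0,"tz": 5.5,"wx": 0,"wy": 0,"wz": 0,"gripper": 0.35},{"tx": 0,"ty": 0,"tz": 6.5,"wx": 0,"wy": 0,"wz": 0,"gripper": 0.35},{"tx": 0,"ty": 0,"tz": 6.5,"wx": 0,"wy": 0,"wz": 0,"gripper": 0.35}])

```text
time: 49.45
position: [0.4979, 0.2057, 0.0202]
tool_rot: [-3.138, -0.158, -0.0]
ft_force: [1.0, 0.9, 1.3]
grip_width: 0.35
grip_force: 0.4
```

```bash
python3 -c "
from h import *
avg(4)"
```

```text
z F3 grip T3*10 [20.36  0.38  0.03  0.72  0.4  -0.12  0.96  0.3 ] +- [0.02 0.15 0.19 0.25 0.   0.15 0.16 0.11]
[0.3964435  0.3959366  0.39683307 0.39857734]
```

Request:
jog_arm(increments=[{"tx": 0,"ty": 0,"tz": -8,"wx": 0,"wy": 0,"wz": 0,"gripper": 0.35},{"tx": 0,"ty": -15,"tz": -12,"wx": 0,"wy": 0,"wz": 0,"gripper": 0.35},{"tx": 0,"ty": -40,"tz": -12,"wx": 0,"wy": 0,"wz": 0,"gripper": 0.35},{"tx": 0,"ty": -65,"tz": -12,"wx": 0,"wy": 0,"wz": 0,"gripper": 0.35},{"tx": 0,"ty": -75,"tz": -12,"wx": 0,"wy": 0,"wz": 0,"gripper": 0.35}])

```text
time: 50.07
position: [0.4893, 0.2843, 0.033]
tool_rot: [-3.135, -0.164, -0.0]
ft_force: [0.1, 0.2, 0.7]
grip_width: 0.352
grip_force: 0.0
```

Request:
jog_arm(increments=[{"tx": 0,"ty": 0,"tz": 3,"wx": 0,"wy": 0,"wz": 0,"gripper": 0.35},{"tx": 0,"ty": 0,"tz": 6,"wx": 0,"wy": 0,"wz": 0,"gripper": 0.35},{"tx": 0,"ty": 0,"tz": 9,"wx": 0,"wy": 0,"wz": 0,"gripper": 0.35},{"tx": 0,"ty": 0,"tz": 11,"wx": 0,"wy": 0,"wz": 0,"gripper": 0.35},{"tx": 0,"ty": 0,"tz": 12,"wx": 0,"wy": 0,"wz": 0,"gripper": 0.35}])

```text
time: 50.48
position: [0.4903, 0.2783, 0.0196]
tool_rot: [3.137, 0.155, -0.001]
ft_force: [-1.0, -0.5, 0.3]
grip_width: 0.351
grip_force: 0.0
```

```bash
python3 -c "
from h import *
avg(4)
state()"
```

```text
z F3 grip T3*10 [20.03 -0.05  0.14  0.13  0.   -0.56  1.37 -0.05] +- [0.12 0.18 0.15 0.29 0.   0.1  0.09 0.11]
[0. 0. 0. 0.]
t 50.68 pos [0.4904 0.2797 0.0203] yaw_x 0.1000 zax [ 0. -0. -1.] F [ 0.6 -0.3  0.3] g 0.354 q7 -1.93
```

Request:
jog_arm(increments=[{"tx": 0,"ty": 0,"tz": -8,"wx": 0,"wy": 0,"wz": 0,"gripper": 0.35},{"tx": 0,"ty": -15,"tz": -12,"wx": 0,"wy": 0,"wz": 0,"gripper": 0.35},{"tx": 0,"ty": -40,"tz": -12,"wx": 0,"wy": 0,"wz": 0,"gripper": 0.35},{"tx": 0,"ty": -65,"tz": -12,"wx": 0,"wy": 0,"wz": 0,"gripper": 0.35},{"tx": 0,"ty": -75,"tz": -12,"wx": 0,"wy": 0,"wz": 0,"gripper": 0.35}])

```text
time: 51.1
position: [0.4815, 0.3609, 0.0335]
tool_rot: [-3.133, -0.166, -0.002]
ft_force: [0.6, 0.8, 0.4]
grip_width: 0.349
grip_force: 0.0
```

Request:
jog_arm(increments=[{"tx": 0,"ty": 0,"tz": 3,"wx": 0,"wy": 0,"wz": 0,"gripper": 0.35},{"tx": 0,"ty": 0,"tz": 6,"wx": 0,"wy": 0,"wz": 0,"gripper": 0.35},{"tx": 0,"ty": 0,"tz": 9,"wx": 0,"wy": 0,"wz": 0,"gripper": 0.35},{"tx": 0,"ty": 0,"tz": 11,"wx": 0,"wy": 0,"wz": 0,"gripper": 0.35},{"tx": 0,"ty": 0,"tz": 12,"wx": 0,"wy": 0,"wz": 0,"gripper": 0.35}])

```text
time: 51.52
position: [0.4833, 0.353, 0.0199]
tool_rot: [3.137, 0.155, 0.0]
ft_force: [0.3, 0.6, 1.2]
grip_width: 0.349
grip_force: 0.5
```

```bash
python3 -c "
from h import *
avg(4)
state()"
```

```text
z F3 grip T3*10 [ 2.014e+01  4.600e-01 -2.900e-01  1.030e+00  4.400e-01 -2.060e+00
  1.380e+00  2.000e-02] +- [0.09 0.27 0.15 0.44 0.   0.05 0.1  0.15]
[0.45132433 0.4405252  0.43826429 0.43822637]
t 51.72 pos [0.483  0.354  0.0204] yaw_x 0.0997 zax [-0. -0. -1.] F [ 1.1 -0.7  0.2] g 0.353 q7 -2.05
```

M1 and M3 touch before the flat height (0.44 N and 0.40 N pad force, rocking), so they are warped. M4 and M2 do not, so they are flat. M1 is under the hand now, and it goes to the bin.

Request:
jog_arm(increments=[{"tx": 0,"ty": 0,"tz": -3,"wx": 0,"wy": 0,"wz": 0,"gripper": 0.35},{"tx": -3,"ty": 0,"tz": -6,"wx": 0,"wy": 0,"wz": 0,"gripper": 0.35},{"tx": -20,"ty": 0,"tz": -6,"wx": 0,"wy": 0,"wz": 0,"gripper": 0.35},{"tx": -36,"ty": 0,"tz": -5,"wx": 0,"wy": 0,"wz": 0,"gripper": 0.35},{"tx": -40,"ty": 0,"tz": -3,"wx": 0,"wy": 0,"wz": 0,"gripper": 0.35}])

```text
time: 52.13
position: [0.4402, 0.3513, 0.0234]
tool_rot: [-3.137, -0.161, 0.003]
ft_force: [-0.1, 0.3, -0.3]
grip_width: 0.353
grip_force: 0.0
```

Request:
jog_arm(increments=[{"tx": 0,"ty": 0,"tz": 0,"wx": 0,"wy": 0,"wz": 0,"gripper": 0.35},{"tx": 0,"ty": 0,"tz": 0,"wx": 0,"wy": 0,"wz": 0,"gripper": 0.1},{"tx": 0,"ty": 0,"tz": 0,"wx": 0,"wy": 0,"wz": 0,"gripper": 0.1},{"tx": 0,"ty": 0,"tz": 0,"wx": 0,"wy": 0,"wz": 0,"gripper": 0.1},{"tx": 0,"ty": 0,"tz": 0,"wx": 0,"wy": 0,"wz": 0,"gripper": 0.1}])

```text
time: 52.55
position: [0.444, 0.3507, 0.0235]
tool_rot: [-3.137, -0.157, -0.002]
ft_force: [1.0, 0.4, 0.8]
grip_width: 0.228
grip_force: 20.0
```

Request:
jog_arm(increments=[{"tx": 0,"ty": 0,"tz": -12,"wx": 0,"wy": 0,"wz": 0,"gripper": 0.1},{"tx": 0,"ty": 0,"tz": -30,"wx": 0,"wy": 0,"wz": 0,"gripper": 0.1},{"tx": 0,"ty": 0,"tz": -55,"wx": 0,"wy": 0,"wz": 0,"gripper": 0.1},{"tx": 0,"ty": 0,"tz": -70,"wx": 0,"wy": 0,"wz": 0,"gripper": 0.1},{"tx": 0,"ty": 0,"tz": -75,"wx": 0,"wy": 0,"wz": 0,"gripper": 0.1}])

```text
time: 52.97
position: [0.4446, 0.3519, 0.1017]
tool_rot: [-3.134, -0.157, -0.006]
ft_force: [0.2, 0.0, -1.8]
grip_width: 0.226
grip_force: 20.0
```

```bash
python3 - <<'E'
from h import *
plan(.6834,.2029,.095,.118,2)
E
```

```text
t 52.97 pos [0.4446 0.3519 0.1017] yaw_x 0.1004 zax [ 0.004  0.004 -1.   ] F [ 0.2  0.  -1.8] g 0.226 q7 -2.12
0 tx 111.4 ty 86.1 tz 3.3 wz -0.009
1 tx 110.6 ty 87.1 tz 3.3 wz -0.009
```

Request:
jog_arm(increments=[{"tx": 18,"ty": 14,"tz": 0,"wx": 0,"wy": 0,"wz": 0,"gripper": 0.1},{"tx": 40,"ty": 31,"tz": 1,"wx": 0,"wy": 0,"wz": -0.003,"gripper": 0.1},{"tx": 63,"ty": 49,"tz": 2,"wx": 0,"wy": 0,"wz": -0.005,"gripper": 0.1},{"tx": 87,"ty": 67,"tz": 3,"wx": 0,"wy": 0,"wz": -0.007,"gripper": 0.1},{"tx": 111,"ty": 86,"tz": 3,"wx": 0,"wy": 0,"wz": -0.009,"gripper": 0.1}])

```text
time: 53.38
position: [0.5622, 0.2756, 0.0945]
tool_rot: [3.136, 0.174, -0.002]
ft_force: [-0.2, 0.5, -2.3]
grip_width: 0.225
grip_force: 20.0
```

Request:
jog_arm(increments=[{"tx": 28,"ty": 22,"tz": 0,"wx": 0,"wy": 0,"wz": 0,"gripper": 0.1},{"tx": 56,"ty": 44,"tz": 1,"wx": 0,"wy": 0,"wz": -0.003,"gripper": 0.1},{"tx": 83,"ty": 66,"tz": 2,"wx": 0,"wy": 0,"wz": -0.005,"gripper": 0.1},{"tx": 104,"ty": 82,"tz": 3,"wx": 0,"wy": 0,"wz": -0.007,"gripper": 0.1},{"tx": 111,"ty": 87,"tz": 3,"wx": 0,"wy": 0,"wz": -0.009,"gripper": 0.1}])

```text
time: 53.8
position: [0.6849, 0.1962, 0.0911]
tool_rot: [3.132, 0.177, 0.001]
ft_force: [-0.1, -1.2, -2.5]
grip_width: 0.229
grip_force: 20.0
```

Request:
jog_arm(increments=[{"tx": 0,"ty": 0,"tz": 0,"wx": 0,"wy": 0,"wz": 0,"gripper": 0.1},{"tx": 0,"ty": 0,"tz": 8,"wx": 0,"wy": 0,"wz": 0,"gripper": 0.1},{"tx": 0,"ty": 0,"tz": 20,"wx": 0,"wy": 0,"wz": 0,"gripper": 0.1},{"tx": 0,"ty": 0,"tz": 28,"wx": 0,"wy": 0,"wz": 0,"gripper": 0.1},{"tx": 0,"ty": 0,"tz": 30,"wx": 0,"wy": 0,"wz": 0,"gripper": 0.1}])

```text
time: 54.22
position: [0.6788, 0.2036, 0.0591]
tool_rot: [3.136, 0.19, -0.008]
ft_force: [-0.8, 0.6, -1.1]
grip_width: 0.228
grip_force: 20.0
```

```bash
python3 - <<'E'
from h import *
plan(.6834,.2029,.017,.118,1)
E
```

```text
t 54.22 pos [0.6788 0.2036 0.0591] yaw_x 0.1213 zax [-0.005 -0.001 -1.   ] F [-0.8  0.6 -1.1] g 0.228 q7 -1.63
0 tx 4.5 ty 1.2 tz 42.1 wz 0.003
```

Request:
jog_arm(increments=[{"tx": 2,"ty": 1,"tz": 5,"wx": 0,"wy": 0,"wz": 0,"gripper": 0.1},{"tx": 2,"ty": 1,"tz": 16,"wx": 0,"wy": 0,"wz": 0,"gripper": 0.1},{"tx": 2,"ty": 1,"tz": 28,"wx": 0,"wy": 0,"wz": 0,"gripper": 0.1},{"tx": 2,"ty": 1,"tz": 36,"wx": 0,"wy": 0,"wz": 0,"gripper": 0.1},{"tx": 2,"ty": 1,"tz": 40,"wx": 0,"wy": 0,"wz": 0,"gripper": 0.1}])

```text
time: 54.63
position: [0.6826, 0.201, 0.0199]
tool_rot: [3.135, 0.186, -0.005]
ft_force: [-0.5, 0.4, -2.0]
grip_width: 0.224
grip_force: 20.0
```

Request:
jog_arm(increments=[{"tx": 0,"ty": 0,"tz": 1,"wx": 0,"wy": 0,"wz": 0,"gripper": 0.1},{"tx": 0,"ty": 0,"tz": 2,"wx": 0,"wy": 0,"wz": 0,"gripper": 0.1},{"tx": 0,"ty": 0,"tz": 3,"wx": 0,"wy": 0,"wz": 0,"gripper": 0.1},{"tx": 0,"ty": 0,"tz": 4,"wx": 0,"wy": 0,"wz": 0,"gripper": 0.1},{"tx": 0,"ty": 0,"tz": 4,"wx": 0,"wy": 0,"wz": 0,"gripper": 0.1}])

```text
time: 55.05
position: [0.6842, 0.2014, 0.0186]
tool_rot: [-3.136, -0.186, -0.001]
ft_force: [0.6, -0.4, -2.0]
grip_width: 0.23
grip_force: 20.0
```

Request:
jog_arm(increments=[{"tx": 0,"ty": 0,"tz": 0,"wx": 0,"wy": 0,"wz": 0,"gripper": 0.35},{"tx": 0,"ty": 0,"tz": 0,"wx": 0,"wy": 0,"wz": 0,"gripper": 0.35},{"tx": 0,"ty": 0,"tz": 0,"wx": 0,"wy": 0,"wz": 0,"gripper": 0.35},{"tx": 0,"ty": 0,"tz": -8,"wx": 0,"wy": 0,"wz": 0,"gripper": 0.35},{"tx": 0,"ty": 0,"tz": -25,"wx": 0,"wy": 0,"wz": 0,"gripper": 0.35}])

```text
time: 55.47
position: [0.6822, 0.2009, 0.0416]
tool_rot: [3.135, 0.186, -0.007]
ft_force: [-0.6, -0.1, -1.0]
grip_width: 0.351
grip_force: 0.0
```

Request:
jog_arm(increments=[{"tx": 0,"ty": 0,"tz": -20,"wx": 0,"wy": 0,"wz": 0,"gripper": 0.42},{"tx": 0,"ty": 0,"tz": -42,"wx": 0,"wy": 0,"wz": 0,"gripper": 0.42},{"tx": 0,"ty": 0,"tz": -60,"wx": 0,"wy": 0,"wz": 0,"gripper": 0.42},{"tx": 0,"ty": 0,"tz": -68,"wx": 0,"wy": 0,"wz": 0,"gripper": 0.42},{"tx": 0,"ty": 0,"tz": -70,"wx": 0,"wy": 0,"wz": 0,"gripper": 0.42}])

```text
time: 55.88
position: [0.6855, 0.2016, 0.1163]
tool_rot: [-3.135, -0.186, -0.007]
ft_force: [0.3, -0.5, 0.1]
grip_width: 0.419
grip_force: 0.0
```

```bash
python3 - <<'E'
from h import *
plan(.4587,.2010,.11,.101,2)
E
```

```text
t 55.88 pos [0.6855 0.2016 0.1163] yaw_x 0.1188 zax [ 0.004  0.002 -1.   ] F [ 0.3 -0.5  0.1] g 0.419 q7 -1.64
0 tx -112.6 ty -13.1 tz 3.2 wz 0.009
1 tx -112.7 ty -12.1 tz 3.2 wz 0.009
```

Request:
jog_arm(increments=[{"tx": -18,"ty": -2,"tz": 0,"wx": 0,"wy": 0,"wz": 0,"gripper": 0.42},{"tx": -40,"ty": -5,"tz": 1,"wx": 0,"wy": 0,"wz": 0.003,"gripper": 0.42},{"tx": -64,"ty": -8,"tz": 2,"wx": 0,"wy": 0,"wz": 0.005,"gripper": 0.42},{"tx": -88,"ty": -10,"tz": 3,"wx": 0,"wy": 0,"wz": 0.007,"gripper": 0.42},{"tx": -112,"ty": -13,"tz": 3,"wx": 0,"wy": 0,"wz": 0.009,"gripper": 0.42}])

```text
time: 56.3
position: [0.5691, 0.2004, 0.1087]
tool_rot: [3.136, 0.172, -0.004]
ft_force: [-0.5, 0.8, 0.2]
grip_width: 0.418
grip_force: 0.0
```

Request:
jog_arm(increments=[{"tx": -28,"ty": -3,"tz": 0,"wx": 0,"wy": 0,"wz": 0,"gripper": 0.42},{"tx": -56,"ty": -6,"tz": 1,"wx": 0,"wy": 0,"wz": 0.003,"gripper": 0.42},{"tx": -83,"ty": -9,"tz": 2,"wx": 0,"wy": 0,"wz": 0.005,"gripper": 0.42},{"tx": -105,"ty": -11,"tz": 3,"wx": 0,"wy": 0,"wz": 0.007,"gripper": 0.42},{"tx": -112,"ty": -12,"tz": 3,"wx": 0,"wy": 0,"wz": 0.009,"gripper": 0.42}])

```text
time: 56.72
position: [0.4543, 0.2005, 0.1058]
tool_rot: [3.137, 0.161, -0.007]
ft_force: [-0.3, -0.8, -1.0]
grip_width: 0.418
grip_force: 0.0
```

Request:
jog_arm(increments=[{"tx": 0,"ty": 0,"tz": 8,"wx": 0,"wy": 0,"wz": 0,"gripper": 0.42},{"tx": 0,"ty": 0,"tz": 24,"wx": 0,"wy": 0,"wz": 0,"gripper": 0.42},{"tx": 0,"ty": 0,"tz": 38,"wx": 0,"wy": 0,"wz": 0,"gripper": 0.42},{"tx": 0,"ty": 0,"tz": 46,"wx": 0,"wy": 0,"wz": 0,"gripper": 0.42},{"tx": 0,"ty": 0,"tz": 48,"wx": 0,"wy": 0,"wz": 0,"gripper": 0.42}])

```text
time: 57.13
position: [0.4583, 0.1996, 0.0571]
tool_rot: [3.135, 0.157, -0.004]
ft_force: [-0.4, -0.4, 0.1]
grip_width: 0.417
grip_force: 0.0
```

```bash
python3 - <<'E'
from h import *
cam("top");plan(.4588,.2008,.0245,.101,1)
E
```

```text
t 57.18 pos [0.4586 0.1998 0.0577] yaw_x 0.1000 zax [-0.002 -0.002 -1.   ] F [-1.2  0.1  0.1] g 0.416 q7 -1.88
0 tx 0.3 ty -1.0 tz 33.2 wz -0.001
```

Request:
jog_arm(increments=[{"tx": 0,"ty": -0.6,"tz": 9,"wx": 0,"wy": 0,"wz": 0,"gripper": 0.42},{"tx": 0,"ty": -0.6,"tz": 19,"wx": 0,"wy": 0,"wz": 0,"gripper": 0.42},{"tx": 0,"ty": -0.6,"tz": 27,"wx": 0,"wy": 0,"wz": 0,"gripper": 0.42},{"tx": 0,"ty": -0.6,"tz": 32,"wx": 0,"wy": 0,"wz": 0,"gripper": 0.42},{"tx": 0,"ty": -0.6,"tz": 34,"wx": 0,"wy": 0,"wz": 0,"gripper": 0.42}])

```text
time: 57.6
position: [0.4578, 0.2009, 0.0241]
tool_rot: [3.137, 0.158, -0.002]
ft_force: [0.2, -0.7, 1.1]
grip_width: 0.42
grip_force: 0.0
```

Request:
jog_arm(increments=[{"tx": 0,"ty": 0,"tz": 0,"wx": 0,"wy": 0,"wz": 0,"gripper": 0.42},{"tx": 0,"ty": 0,"tz": 0,"wx": 0,"wy": 0,"wz": 0,"gripper": 0.1},{"tx": 0,"ty": 0,"tz": 0,"wx": 0,"wy": 0,"wz": 0,"gripper": 0.1},{"tx": 0,"ty": 0,"tz": 0,"wx": 0,"wy": 0,"wz": 0,"gripper": 0.1},{"tx": 0,"ty": 0,"tz": 0,"wx": 0,"wy": 0,"wz": 0,"gripper": 0.1}])

```text
time: 58.02
position: [0.4588, 0.2014, 0.0257]
tool_rot: [-3.137, -0.158, -0.001]
ft_force: [-0.4, -0.0, 0.5]
grip_width: 0.226
grip_force: 20.0
```

Request:
jog_arm(increments=[{"tx": 0,"ty": 0,"tz": -12,"wx": 0,"wy": 0,"wz": 0,"gripper": 0.1},{"tx": 0,"ty": 0,"tz": -30,"wx": 0,"wy": 0,"wz": 0,"gripper": 0.1},{"tx": 0,"ty": 0,"tz": -55,"wx": 0,"wy": 0,"wz": 0,"gripper": 0.1},{"tx": 0,"ty": 0,"tz": -70,"wx": 0,"wy": 0,"wz": 0,"gripper": 0.1},{"tx": 0,"ty": 0,"tz": -75,"wx": 0,"wy": 0,"wz": 0,"gripper": 0.1}])

```text
time: 58.43
position: [0.46, 0.202, 0.1029]
tool_rot: [-3.135, -0.158, -0.006]
ft_force: [0.7, 0.7, -1.7]
grip_width: 0.228
grip_force: 20.0
```

Request:
jog_arm(increments=[{"tx": 18,"ty": 8,"tz": 0,"wx": 0,"wy": 0,"wz": 0,"gripper": 0.1},{"tx": 40,"ty": 18,"tz": 1,"wx": 0,"wy": 0,"wz": -0.003,"gripper": 0.1},{"tx": 64,"ty": 28,"tz": 2,"wx": 0,"wy": 0,"wz": -0.005,"gripper": 0.1},{"tx": 88,"ty": 39,"tz": 3,"wx": 0,"wy": 0,"wz": -0.007,"gripper": 0.1},{"tx": 112,"ty": 50,"tz": 3,"wx": 0,"wy": 0,"wz": -0.009,"gripper": 0.1}])

```text
time: 58.85
position: [0.5752, 0.1623, 0.096]
tool_rot: [3.136, 0.174, -0.003]
ft_force: [-0.1, -0.4, -1.6]
grip_width: 0.228
grip_force: 20.0
```

Request:
jog_arm(increments=[{"tx": 28,"ty": 13,"tz": 0,"wx": 0,"wy": 0,"wz": 0,"gripper": 0.1},{"tx": 56,"ty": 26,"tz": 1,"wx": 0,"wy": 0,"wz": -0.003,"gripper": 0.1},{"tx": 83,"ty": 39,"tz": 2,"wx": 0,"wy": 0,"wz": -0.005,"gripper": 0.1},{"tx": 105,"ty": 48,"tz": 3,"wx": 0,"wy": 0,"wz": -0.007,"gripper": 0.1},{"tx": 112,"ty": 51,"tz": 3,"wx": 0,"wy": 0,"wz": -0.009,"gripper": 0.1}])

```text
time: 59.27
position: [0.6942, 0.1214, 0.0924]
tool_rot: [3.134, 0.182, 0.0]
ft_force: [0.1, -0.6, -1.4]
grip_width: 0.228
grip_force: 20.0
```

Request:
jog_arm(increments=[{"tx": 0,"ty": 0,"tz": 0,"wx": 0,"wy": 0,"wz": 0,"gripper": 0.1},{"tx": 0,"ty": 0,"tz": 8,"wx": 0,"wy": 0,"wz": 0,"gripper": 0.1},{"tx": 0,"ty": 0,"tz": 20,"wx": 0,"wy": 0,"wz": 0,"gripper": 0.1},{"tx": 0,"ty": 0,"tz": 28,"wx": 0,"wy": 0,"wz": 0,"gripper": 0.1},{"tx": 0,"ty": 0,"tz": 30,"wx": 0,"wy": 0,"wz": 0,"gripper": 0.1}])

```text
time: 59.68
position: [0.689, 0.1253, 0.0613]
tool_rot: [-3.136, -0.189, 0.008]
ft_force: [-0.2, 0.4, -2.1]
grip_width: 0.226
grip_force: 20.0
```

```bash
python3 - <<'E'
from h import *
plan(.6928,.1235,.017,.118,1)
E
```

```text
t 59.68 pos [0.689  0.1253 0.0613] yaw_x 0.1202 zax [-0.005 -0.    -1.   ] F [-0.2  0.4 -2.1] g 0.226 q7 -1.51
0 tx 3.6 ty 2.3 tz 44.3 wz 0.002
```

Request:
jog_arm(increments=[{"tx": 1,"ty": 1,"tz": 5,"wx": 0,"wy": 0,"wz": 0,"gripper": 0.1},{"tx": 1,"ty": 1,"tz": 16,"wx": 0,"wy": 0,"wz": 0,"gripper": 0.1},{"tx": 1,"ty": 1,"tz": 29,"wx": 0,"wy": 0,"wz": 0,"gripper": 0.1},{"tx": 1,"ty": 1,"tz": 38,"wx": 0,"wy": 0,"wz": 0,"gripper": 0.1},{"tx": 1,"ty": 1,"tz": 42,"wx": 0,"wy": 0,"wz": 0,"gripper": 0.1}])

```text
time: 60.1
position: [0.6914, 0.1233, 0.0196]
tool_rot: [3.136, 0.187, -0.006]
ft_force: [-0.5, -0.1, -1.9]
grip_width: 0.227
grip_force: 20.0
```

Request:
jog_arm(increments=[{"tx": 0,"ty": 0,"tz": 1,"wx": 0,"wy": 0,"wz": 0,"gripper": 0.1},{"tx": 0,"ty": 0,"tz": 2,"wx": 0,"wy": 0,"wz": 0,"gripper": 0.1},{"tx": 0,"ty": 0,"tz": 3,"wx": 0,"wy": 0,"wz": 0,"gripper": 0.1},{"tx": 0,"ty": 0,"tz": 4,"wx": 0,"wy": 0,"wz": 0,"gripper": 0.1},{"tx": 0,"ty": 0,"tz": 4,"wx": 0,"wy": 0,"wz": 0,"gripper": 0.1}])

```text
time: 60.52
position: [0.6933, 0.1235, 0.0186]
tool_rot: [-3.136, -0.187, -0.001]
ft_force: [-0.2, 0.5, -1.2]
grip_width: 0.231
grip_force: 20.0
```

Request:
jog_arm(increments=[{"tx": 0,"ty": 0,"tz": 0,"wx": 0,"wy": 0,"wz": 0,"gripper": 0.35},{"tx": 0,"ty": 0,"tz": 0,"wx": 0,"wy": 0,"wz": 0,"gripper": 0.35},{"tx": 0,"ty": 0,"tz": 0,"wx": 0,"wy": 0,"wz": 0,"gripper": 0.35},{"tx": 0,"ty": 0,"tz": -8,"wx": 0,"wy": 0,"wz": 0,"gripper": 0.35},{"tx": 0,"ty": 0,"tz": -25,"wx": 0,"wy": 0,"wz": 0,"gripper": 0.35}])

```text
time: 60.93
position: [0.6912, 0.1232, 0.0416]
tool_rot: [3.135, 0.187, -0.007]
ft_force: [-0.9, -0.5, -0.7]
grip_width: 0.347
grip_force: 0.0
```

Request:
jog_arm(increments=[{"tx": 0,"ty": 0,"tz": -20,"wx": 0,"wy": 0,"wz": 0,"gripper": 0.42},{"tx": 0,"ty": 0,"tz": -42,"wx": 0,"wy": 0,"wz": 0,"gripper": 0.42},{"tx": 0,"ty": 0,"tz": -60,"wx": 0,"wy": 0,"wz": 0,"gripper": 0.42},{"tx": 0,"ty": 0,"tz": -68,"wx": 0,"wy": 0,"wz": 0,"gripper": 0.42},{"tx": 0,"ty": 0,"tz": -70,"wx": 0,"wy": 0,"wz": 0,"gripper": 0.42}])

```text
time: 61.35
position: [0.6945, 0.1236, 0.1162]
tool_rot: [-3.135, -0.186, -0.007]
ft_force: [-0.1, -0.7, 0.2]
grip_width: 0.423
grip_force: 0.0
```

```bash
python3 - <<'E'
from h import *
plan(.459,-.0105,.11,0,2)
d=cam("top")
im=ortho(d,.061,.38,.54,-.08,.06); b,g,r=[im[...,i].astype(int) for i in range(3)]
print("granite",rects(im,(r-b>70)&(r>150)&(g>110),.54,.06,200))
E
```

```text
t 61.35 pos [0.6945 0.1236 0.1162] yaw_x 0.1188 zax [ 0.004  0.001 -1.   ] F [-0.1 -0.7  0.2] g 0.423 q7 -1.52
0 tx -124.9 ty 52.6 tz 3.1 wz 0.059
1 tx -121.5 ty 59.9 tz 3.1 wz 0.059
granite [(np.float32(0.4315), np.float32(-0.029), np.float32(0.0), np.float32(0.037), np.float32(0.018))]
```

M2 was knocked aside on the granite, to (.4315, −.029). I'll measure its yaw from the plate.

```bash
python3 - <<'E'
from h import *
d=cam("top")
im=ortho(d,.035,.35,.57,-.1,.09,2000); b,g,r=[im[...,i].astype(int) for i in range(3)]
print(rects(im,(r+g+b>230)&(abs(r-g)<200)&~((g-r>30)),.57,.09,8000,2000))
print([np.round(p2w(d,[(q["bbox"][0]+q["bbox"][2])/2,(q["bbox"][1]+q["bbox"][3])/2],.045),3) for q in vision.spot_in("top","module_a")])
cv2.imwrite("pics/v11.png",im)
plan(.4315,-.029,.11,0,2)
E
```

```text
[(np.float32(0.4308), np.float32(-0.03), np.float32(0.0), np.float32(0.1055), np.float32(0.061))]
[array([ 0.225, -0.398,  0.045]), array([ 0.671, -0.367,  0.045]), array([ 0.406, -0.636,  0.045]), array([0.449, 0.28 , 0.045]), array([ 0.422, -0.031,  0.045]), array([0.666, 0.111, 0.045])]
t 61.50 pos [0.6924 0.1234 0.1123] yaw_x 0.1188 zax [-0.001 -0.    -1.   ] F [-0.6 -0.4 -0.7] g 0.424 q7 -1.52
0 tx -138.5 ty 60.2 tz 1.2 wz 0.059
1 tx -134.7 ty 68.3 tz 1.2 wz 0.059
```

View pics/v11.png

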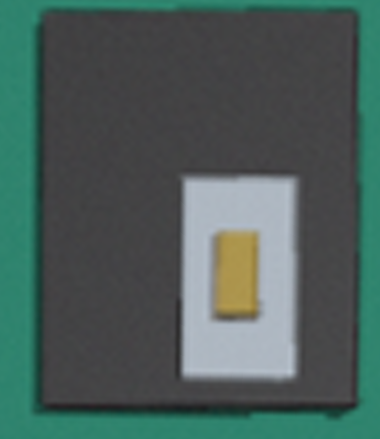

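M2 is still flat on the granite, square (yaw ≈ 0), with its body centre at (.431, −.0295). Picking it there.

Request:
jog_arm(increments=[{"tx": -22,"ty": 10,"tz": 0,"wx": 0,"wy": 0,"wz": 0.01,"gripper": 0.42},{"tx": -50,"ty": 22,"tz": 1,"wx": 0,"wy": 0,"wz": 0.02,"gripper": 0.42},{"tx": -79,"ty": 34,"tz": 1,"wx": 0,"wy": 0,"wz": 0.035,"gripper": 0.42},{"tx": -109,"ty": 47,"tz": 1,"wx": 0,"wy": 0,"wz": 0.05,"gripper": 0.42},{"tx": -138.5,"ty": 60,"tz": 1,"wx": 0,"wy": 0,"wz": 0.059,"gripper": 0.42}])

```text
time: 61.92
position: [0.56, 0.0467, 0.1103]
tool_rot: [3.139, 0.094, -0.005]
ft_force: [0.6, -0.3, 0.5]
grip_width: 0.421
grip_force: 0.0
```

Request:
jog_arm(increments=[{"tx": -32,"ty": 16,"tz": 0,"wx": 0,"wy": 0,"wz": 0.015,"gripper": 0.42},{"tx": -64,"ty": 33,"tz": 1,"wx": 0,"wy": 0,"wz": 0.03,"gripper": 0.42},{"tx": -97,"ty": 50,"tz": 1,"wx": 0,"wy": 0,"wz": 0.045,"gripper": 0.42},{"tx": -124,"ty": 63,"tz": 1,"wx": 0,"wy": 0,"wz": 0.059,"gripper": 0.42},{"tx": -134.5,"ty": 68.5,"tz": 1,"wx": 0,"wy": 0,"wz": 0.059,"gripper": 0.42}])

```text
time: 62.33
position: [0.4275, -0.0309, 0.1093]
tool_rot: [-3.141, 0.003, 0.008]
ft_force: [0.1, 0.0, 0.4]
grip_width: 0.423
grip_force: 0.0
```

Request:
jog_arm(increments=[{"tx": 0,"ty": 0,"tz": 6,"wx": 0,"wy": 0,"wz": 0,"gripper": 0.42},{"tx": 0,"ty": 0,"tz": 16,"wx": 0,"wy": 0,"wz": 0,"gripper": 0.42},{"tx": 0,"ty": 0,"tz": 27,"wx": 0,"wy": 0,"wz": 0,"gripper": 0.42},{"tx": 0,"ty": 0,"tz": 33,"wx": 0,"wy": 0,"wz": 0,"gripper": 0.42},{"tx": 0,"ty": 0,"tz": 35,"wx": 0,"wy": 0,"wz": 0,"gripper": 0.42}])

```text
time: 62.75
position: [0.4317, -0.0286, 0.0743]
tool_rot: [3.14, 0.003, -0.005]
ft_force: [-0.1, 0.3, 0.1]
grip_width: 0.421
grip_force: 0.0
```

```bash
python3 - <<'E'
from h import *
cam("top");plan(.431,-.0295,.0405,0,1)
E
```

```text
t 62.80 pos [ 0.4318 -0.0287  0.0746] yaw_x 0.0018 zax [-0.003 -0.001 -1.   ] F [-0.1 -0.4  0.4] g 0.419 q7 -1.57
0 tx -0.8 ty 0.8 tz 34.1 wz 0.002
```

Request:
jog_arm(increments=[{"tx": 0,"ty": 0.5,"tz": 9,"wx": 0,"wy": 0,"wz": 0,"gripper": 0.42},{"tx": 0,"ty": 0.5,"tz": 19,"wx": 0,"wy": 0,"wz": 0,"gripper": 0.42},{"tx": 0,"ty": 0.5,"tz": 27,"wx": 0,"wy": 0,"wz": 0,"gripper": 0.42},{"tx": 0,"ty": 0.5,"tz": 32,"wx": 0,"wy": 0,"wz": 0,"gripper": 0.42},{"tx": 0,"ty": 0.5,"tz": 34.5,"wx": 0,"wy": 0,"wz": 0,"gripper": 0.42}])

```text
time: 63.22
position: [0.4317, -0.0295, 0.0406]
tool_rot: [3.141, 0.001, -0.003]
ft_force: [0.1, 0.0, -0.1]
grip_width: 0.422
grip_force: 0.0
```

Request:
jog_arm(increments=[{"tx": 0,"ty": 0,"tz": 0,"wx": 0,"wy": 0,"wz": 0,"gripper": 0.42},{"tx": 0,"ty": 0,"tz": 0,"wx": 0,"wy": 0,"wz": 0,"gripper": 0.1},{"tx": 0,"ty": 0,"tz": 0,"wx": 0,"wy": 0,"wz": 0,"gripper": 0.1},{"tx": 0,"ty": 0,"tz": 0,"wx": 0,"wy": 0,"wz": 0,"gripper": 0.1},{"tx": 0,"ty": 0,"tz": 0,"wx": 0,"wy": 0,"wz": 0,"gripper": 0.1}])

```text
time: 63.63
position: [0.4328, -0.0295, 0.0422]
tool_rot: [-3.141, -0.001, -0.002]
ft_force: [-0.2, -0.3, -0.2]
grip_width: 0.225
grip_force: 20.0
```

Request:
jog_arm(increments=[{"tx": 0,"ty": 0,"tz": -8,"wx": 0,"wy": 0,"wz": 0,"gripper": 0.1},{"tx": 0,"ty": 0,"tz": -20,"wx": 0,"wy": 0,"wz": 0,"gripper": 0.1},{"tx": 0,"ty": 0,"tz": -35,"wx": 0,"wy": 0,"wz": 0,"gripper": 0.1},{"tx": 0,"ty": 0,"tz": -43,"wx": 0,"wy": 0,"wz": 0,"gripper": 0.1},{"tx": 0,"ty": 0,"tz": -45,"wx": 0,"wy": 0,"wz": 0,"gripper": 0.1}])

```text
time: 64.05
position: [0.4337, -0.0293, 0.0885]
tool_rot: [-3.141, -0.001, -0.005]
ft_force: [0.4, 0.2, -0.7]
grip_width: 0.226
grip_force: 20.0
```

Request:
jog_arm(increments=[{"tx": 2,"ty": -18,"tz": 0,"wx": 0,"wy": 0,"wz": -0.01,"gripper": 0.1},{"tx": 5,"ty": -41,"tz": 1,"wx": 0,"wy": 0,"wz": -0.02,"gripper": 0.1},{"tx": 8,"ty": -65,"tz": 2,"wx": 0,"wy": 0,"wz": -0.03,"gripper": 0.1},{"tx": 11,"ty": -90,"tz": 3,"wx": 0,"wy": 0,"wz": -0.04,"gripper": 0.1},{"tx": 14,"ty": -115,"tz": 5,"wx": 0,"wy": 0,"wz": -0.051,"gripper": 0.1}])

```text
time: 64.47
position: [0.4461, 0.0866, 0.0815]
tool_rot: [-3.14, -0.082, 0.0]
ft_force: [0.4, 0.2, -1.6]
grip_width: 0.227
grip_force: 20.0
```

Request:
jog_arm(increments=[{"tx": 5,"ty": -28,"tz": 1,"wx": 0,"wy": 0,"wz": -0.01,"gripper": 0.1},{"tx": 10,"ty": -56,"tz": 2,"wx": 0,"wy": 0,"wz": -0.02,"gripper": 0.1},{"tx": 15,"ty": -84,"tz": 3,"wx": 0,"wy": 0,"wz": -0.035,"gripper": 0.1},{"tx": 18,"ty": -106,"tz": 4,"wx": 0,"wy": 0,"wz": -0.05,"gripper": 0.1},{"tx": 19.5,"ty": -114,"tz": 6,"wx": 0,"wy": 0,"wz": -0.052,"gripper": 0.1}])

```text
time: 64.88
position: [0.4595, 0.2045, 0.0755]
tool_rot: [-3.136, -0.171, -0.0]
ft_force: [-0.3, 0.3, -0.9]
grip_width: 0.225
grip_force: 20.0
```

Request:
jog_arm(increments=[{"tx": 0,"ty": 0,"tz": 8,"wx": 0,"wy": 0,"wz": 0,"gripper": 0.1},{"tx": 0,"ty": 0,"tz": 20,"wx": 0,"wy": 0,"wz": 0,"gripper": 0.1},{"tx": 0,"ty": 0,"tz": 32,"wx": 0,"wy": 0,"wz": 0,"gripper": 0.1},{"tx": 0,"ty": 0,"tz": 38,"wx": 0,"wy": 0,"wz": 0,"gripper": 0.1},{"tx": 0,"ty": 0,"tz": 40,"wx": 0,"wy": 0,"wz": 0,"gripper": 0.1}])

```text
time: 65.3
position: [0.4588, 0.198, 0.0341]
tool_rot: [3.135, 0.159, -0.004]
ft_force: [-0.7, 0.4, -1.3]
grip_width: 0.229
grip_force: 20.0
```

Request:
jog_arm(increments=[{"tx": 0,"ty": 0,"tz": 1,"wx": 0,"wy": 0,"wz": 0,"gripper": 0.1},{"tx": 0,"ty": 0,"tz": 2,"wx": 0,"wy": 0,"wz": 0,"gripper": 0.1},{"tx": 0,"ty": 0,"tz": 2,"wx": 0,"wy": 0,"wz": 0,"gripper": 0.1},{"tx": 0,"ty": 0,"tz": 2,"wx": 0,"wy": 0,"wz": 0,"gripper": 0.1},{"tx": 0,"ty": 0,"tz": 2,"wx": 0,"wy": 0,"wz": 0,"gripper": 0.1}])

```text
time: 65.72
position: [0.4602, 0.2006, 0.0343]
tool_rot: [-3.137, -0.163, -0.001]
ft_force: [-0.5, -0.0, -1.6]
grip_width: 0.23
grip_force: 20.0
```

```bash
python3 - <<'E'
from h import *
plan(.4590,.2005,.0245,.101,1)
E
```

```text
t 65.72 pos [0.4602 0.2006 0.0343] yaw_x 0.1038 zax [ 0.001  0.001 -1.   ] F [-0.5 -0.  -1.6] g 0.230 q7 -1.87
0 tx -1.2 ty -0.1 tz 9.8 wz 0.003
```

Request:
jog_arm(increments=[{"tx": 0,"ty": 0,"tz": 2,"wx": 0,"wy": 0,"wz": 0.003,"gripper": 0.1},{"tx": 0,"ty": 0,"tz": 5,"wx": 0,"wy": 0,"wz": 0.003,"gripper": 0.1},{"tx": 0,"ty": 0,"tz": 7,"wx": 0,"wy": 0,"wz": 0.003,"gripper": 0.1},{"tx": 0,"ty": 0,"tz": 8,"wx": 0,"wy": 0,"wz": 0.003,"gripper": 0.1},{"tx": 0,"ty": 0,"tz": 8.3,"wx": 0,"wy": 0,"wz": 0.003,"gripper": 0.1}])

```text
time: 66.13
position: [0.4598, 0.2004, 0.0261]
tool_rot: [-3.138, -0.158, 0.001]
ft_force: [-3.4, -1.3, 8.6]
grip_width: 0.232
grip_force: 20.0
```

Request:
jog_arm(increments=[{"tx": 0,"ty": 0,"tz": 0,"wx": 0,"wy": 0,"wz": 0,"gripper": 0.4},{"tx": 0,"ty": 0,"tz": 0,"wx": 0,"wy": 0,"wz": 0,"gripper": 0.4},{"tx": 0,"ty": 0,"tz": 0,"wx": 0,"wy": 0,"wz": 0,"gripper": 0.4},{"tx": 0,"ty": 0,"tz": -10,"wx": 0,"wy": 0,"wz": 0,"gripper": 0.4},{"tx": 0,"ty": 0,"tz": -30,"wx": 0,"wy": 0,"wz": 0,"gripper": 0.4}])

```text
time: 66.55
position: [0.458, 0.1994, 0.0541]
tool_rot: [3.135, 0.158, -0.007]
ft_force: [0.3, 0.1, -0.0]
grip_width: 0.393
grip_force: 0.0
```

Request:
jog_arm(increments=[{"tx": 0,"ty": 0,"tz": -25,"wx": 0,"wy": 0,"wz": 0,"gripper": 0.35},{"tx": 0,"ty": 10,"tz": -50,"wx": 0,"wy": 0,"wz": 0,"gripper": 0.35},{"tx": 0,"ty": 35,"tz": -75,"wx": 0,"wy": 0,"wz": 0,"gripper": 0.35},{"tx": 0,"ty": 70,"tz": -90,"wx": 0,"wy": 0,"wz": 0,"gripper": 0.35},{"tx": 0,"ty": 107,"tz": -95,"wx": 0,"wy": 0,"wz": 0,"gripper": 0.35}])

```text
time: 66.97
position: [0.4725, 0.0943, 0.1543]
tool_rot: [-3.135, -0.163, -0.009]
ft_force: [0.4, -0.8, 0.8]
grip_width: 0.349
grip_force: 0.0
```

```bash
python3 - <<'E'
from h import *
plan(.6548,-.1246,.12,1.2,3)
E
```

```text
t 66.97 pos [0.4725 0.0943 0.1543] yaw_x 0.1037 zax [ 0.006  0.003 -1.   ] F [ 0.4 -0.8  0.8] g 0.349 q7 -1.72
0 tx 52.9 ty 78.9 tz 11.4 wz -0.365
1 tx 21.2 ty 92.5 tz 11.4 wz -0.365
2 tx -13.3 ty 94.0 tz 11.4 wz -0.365
```

Request:
jog_arm(increments=[{"tx": 10,"ty": 15,"tz": 2,"wx": 0,"wy": 0,"wz": -0.07,"gripper": 0.35},{"tx": 21,"ty": 31,"tz": 4,"wx": 0,"wy": 0,"wz": -0.145,"gripper": 0.35},{"tx": 32,"ty": 47,"tz": 6,"wx": 0,"wy": 0,"wz": -0.22,"gripper": 0.35},{"tx": 42,"ty": 63,"tz": 8,"wx": 0,"wy": 0,"wz": -0.29,"gripper": 0.35},{"tx": 53,"ty": 79,"tz": 11,"wx": 0,"wy": 0,"wz": -0.365,"gripper": 0.35}])

```text
time: 67.38
position: [0.532, 0.0199, 0.1404]
tool_rot: [-3.055, -0.73, -0.002]
ft_force: [-0.6, 0.8, 1.4]
grip_width: 0.354
grip_force: 0.0
```

Request:
jog_arm(increments=[{"tx": 4,"ty": 18,"tz": 2,"wx": 0,"wy": 0,"wz": -0.07,"gripper": 0.35},{"tx": 8,"ty": 37,"tz": 4,"wx": 0,"wy": 0,"wz": -0.145,"gripper": 0.35},{"tx": 13,"ty": 55,"tz": 6,"wx": 0,"wy": 0,"wz": -0.22,"gripper": 0.35},{"tx": 17,"ty": 74,"tz": 8,"wx": 0,"wy": 0,"wz": -0.29,"gripper": 0.35},{"tx": 21,"ty": 92.5,"tz": 11,"wx": 0,"wy": 0,"wz": -0.365,"gripper": 0.35}])

```text
time: 67.8
position: [0.5925, -0.0532, 0.1292]
tool_rot: [2.872, 1.273, 0.001]
ft_force: [-0.1, 0.5, 0.3]
grip_width: 0.348
grip_force: 0.0
```

Request:
jog_arm(increments=[{"tx": -3,"ty": 22,"tz": 2,"wx": 0,"wy": 0,"wz": -0.08,"gripper": 0.35},{"tx": -6,"ty": 44,"tz": 4,"wx": 0,"wy": 0,"wz": -0.165,"gripper": 0.35},{"tx": -9,"ty": 66,"tz": 6,"wx": 0,"wy": 0,"wz": -0.25,"gripper": 0.35},{"tx": -12,"ty": 86,"tz": 8,"wx": 0,"wy": 0,"wz": -0.33,"gripper": 0.35},{"tx": -13,"ty": 94,"tz": 11,"wx": 0,"wy": 0,"wz": -0.365,"gripper": 0.35}])

```text
time: 68.22
position: [0.6535, -0.1289, 0.1182]
tool_rot: [2.593, 1.768, -0.0]
ft_force: [-0.3, 0.0, 0.5]
grip_width: 0.35
grip_force: 0.0
```

Request:
jog_arm(increments=[{"tx": 0,"ty": 0,"tz": 5,"wx": 0,"wy": 0,"wz": 0,"gripper": 0.345},{"tx": 0,"ty": 0,"tz": 15,"wx": 0,"wy": 0,"wz": 0,"gripper": 0.345},{"tx": 0,"ty": 0,"tz": 25,"wx": 0,"wy": 0,"wz": 0,"gripper": 0.345},{"tx": 0,"ty": 0,"tz": 29,"wx": 0,"wy": 0,"wz": 0,"gripper": 0.345},{"tx": 0,"ty": 0,"tz": 30,"wx": 0,"wy": 0,"wz": 0,"gripper": 0.345}])

```text
time: 68.63
position: [0.6509, -0.1239, 0.0857]
tool_rot: [-2.594, -1.768, 0.003]
ft_force: [-1.0, 0.1, -0.2]
grip_width: 0.345
grip_force: 0.0
```

```bash
python3 - <<'E'
from h import *
d=cam("top")
im=ortho(d,.045,.35,.56,.12,.44); b,g,r=[im[...,i].astype(int) for i in range(3)]
print("bed",rects(im,(r-b>70)&(r>150)&(g>110),.56,.44,200))
a=ortho(d,.019,.37,.79,.06,.44,1500); cv2.imwrite("pics/v12.png",a)
plan(.6545,-.1245,.047,1.2,1)
E
```

```text
bed [(np.float32(0.4496), np.float32(0.2764), np.float32(0.0997), np.float32(0.0374), np.float32(0.0176)), (np.float32(0.458), np.float32(0.2016), np.float32(0.1049), np.float32(0.0376), np.float32(0.0181))]
t 68.68 pos [ 0.6514 -0.1243  0.0863] yaw_x 1.1967 zax [-0.002  0.001 -1.   ] F [0.3 0.4 0.2] g 0.348 q7 -0.07
0 tx 1.0 ty 3.0 tz 39.3 wz -0.003
```

View pics/v12.png

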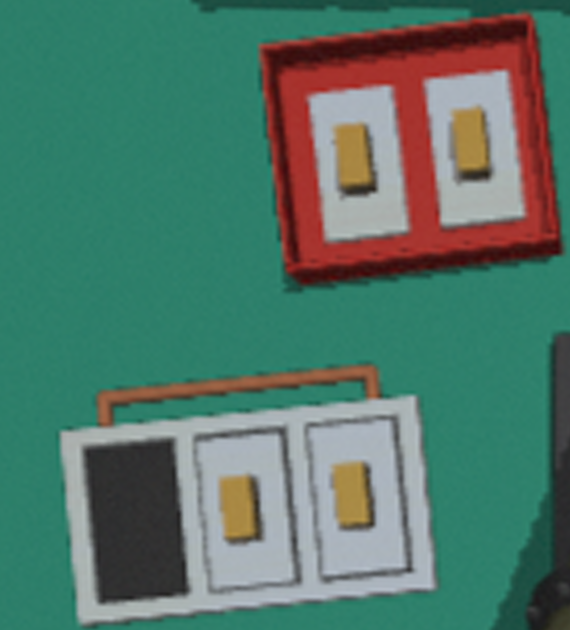

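Two warped modules are flat in the bin, at (352,160) and (470,145). Two flat ones sit squarely in the middle and right bays, at (240,505) and (352,495). The knob is next, set to two dots.

Request:
jog_arm(increments=[{"tx": 0.5,"ty": 2,"tz": 3,"wx": 0,"wy": 0,"wz": 0,"gripper": 0.345},{"tx": 0.5,"ty": 2,"tz": 6,"wx": 0,"wy": 0,"wz": 0,"gripper": 0.345},{"tx": 0.5,"ty": 2,"tz": 8,"wx": 0,"wy": 0,"wz": 0,"gripper": 0.345},{"tx": 0.5,"ty": 2,"tz": 10,"wx": 0,"wy": 0,"wz": 0,"gripper": 0.345},{"tx": 0.5,"ty": 2,"tz": 10,"wx": 0,"wy": 0,"wz": 0,"gripper": 0.345}])

```text
time: 69.1
position: [0.6541, -0.1257, 0.077]
tool_rot: [-2.596, -1.768, 0.001]
ft_force: [0.2, 0.1, -0.7]
grip_width: 0.345
grip_force: 0.0
```

```bash
python3 - <<'E'
from h import *
cam("top");plan(.6548,-.1245,.047,1.2,1)
E
```

```text
t 69.15 pos [ 0.6542 -0.1258  0.0773] yaw_x 1.1957 zax [-0.  0. -1.] F [-0.1 -0.7  0.6] g 0.345 q7 -0.06
0 tx 1.4 ty 0.1 tz 30.3 wz -0.004
```

Request:
jog_arm(increments=[{"tx": 1,"ty": 0,"tz": 5,"wx": 0,"wy": 0,"wz": -0.004,"gripper": 0.345},{"tx": 1,"ty": 0,"tz": 12,"wx": 0,"wy": 0,"wz": -0.004,"gripper": 0.345},{"tx": 1,"ty": 0,"tz": 20,"wx": 0,"wy": 0,"wz": -0.004,"gripper": 0.345},{"tx": 1,"ty": 0,"tz": 27,"wx": 0,"wy": 0,"wz": -0.004,"gripper": 0.345},{"tx": 1,"ty": 0,"tz": 30,"wx": 0,"wy": 0,"wz": -0.004,"gripper": 0.345}])

```text
time: 69.57
position: [0.6536, -0.1246, 0.0454]
tool_rot: [-2.592, -1.773, 0.003]
ft_force: [-0.1, -0.6, -0.4]
grip_width: 0.345
grip_force: 0.0
```

Request:
jog_arm(increments=[{"tx": 0,"ty": 0,"tz": 0,"wx": 0,"wy": 0,"wz": 0,"gripper": 0.345},{"tx": 0,"ty": 0,"tz": 0,"wx": 0,"wy": 0,"wz": 0,"gripper": 0.15},{"tx": 0,"ty": 0,"tz": 0,"wx": 0,"wy": 0,"wz": 0,"gripper": 0.15},{"tx": 0,"ty": 0,"tz": 0,"wx": 0,"wy": 0,"wz": 0,"gripper": 0.15},{"tx": 0,"ty": 0,"tz": 0,"wx": 0,"wy": 0,"wz": 0,"gripper": 0.15}], grip_force=15)

```text
time: 69.98
position: [0.6548, -0.1249, 0.0478]
tool_rot: [2.593, 1.773, 0.001]
ft_force: [-0.3, 1.2, 0.2]
grip_width: 0.248
grip_force: 15.0
```

```bash
python3 - <<'E'
from h import *
s,R=state();print(s["torque"])
E
```

```text
t 69.98 pos [ 0.6548 -0.1249  0.0478] yaw_x 1.1998 zax [ 0.  0. -1.] F [-0.3  1.2  0.2] g 0.248 q7 -0.05
[-0.08662047  0.15115507  0.03610751]
```

Centred well. Turning by +1.0 rad.

Request:
jog_arm(increments=[{"tx": 0,"ty": 0,"tz": 0,"wx": 0,"wy": 0,"wz": 0.1,"gripper": 0.15},{"tx": 0,"ty": 0,"tz": 0,"wx": 0,"wy": 0,"wz": 0.2,"gripper": 0.15},{"tx": 0,"ty": 0,"tz": 0,"wx": 0,"wy": 0,"wz": 0.3,"gripper": 0.15},{"tx": 0,"ty": 0,"tz": 0,"wx": 0,"wy": 0,"wz": 0.4,"gripper": 0.15},{"tx": 0,"ty": 0,"tz": 0,"wx": 0,"wy": 0,"wz": 0.5,"gripper": 0.15}])

```text
time: 70.4
position: [0.6543, -0.1246, 0.0478]
tool_rot: [-2.953, -1.07, 0.001]
ft_force: [-2.0, 0.5, 1.3]
grip_width: 0.247
grip_force: 15.0
```

Request:
jog_arm(increments=[{"tx": 0,"ty": 0,"tz": 0,"wx": 0,"wy": 0,"wz": 0.15,"gripper": 0.15},{"tx": 0,"ty": 0,"tz": 0,"wx": 0,"wy": 0,"wz": 0.3,"gripper": 0.15},{"tx": 0,"ty": 0,"tz": 0,"wx": 0,"wy": 0,"wz": 0.42,"gripper": 0.15},{"tx": 0,"ty": 0,"tz": 0,"wx": 0,"wy": 0,"wz": 0.5,"gripper": 0.15},{"tx": 0,"ty": 0,"tz": 0,"wx": 0,"wy": 0,"wz": 0.5,"gripper": 0.15}])

```text
time: 70.82
position: [0.6541, -0.124, 0.0478]
tool_rot: [-3.125, -0.309, 0.002]
ft_force: [-3.8, 1.4, 2.6]
grip_width: 0.241
grip_force: 15.0
```

```bash
python3 - <<'E'
from h import *
cam("top")
s,R=state();print(s["torque"])
E
```

```text
t 70.87 pos [ 0.6541 -0.124   0.0477] yaw_x 0.2027 zax [-0.002  0.001 -1.   ] F [-4.1  1.9  4. ] g 0.245 q7 -0.96
[ 0.37702152  1.10597593 -0.04831339]
```

Request:
jog_arm(increments=[{"tx": 0,"ty": 0,"tz": 0,"wx": 0,"wy": 0,"wz": 0,"gripper": 0.345},{"tx": 0,"ty": 0,"tz": 0,"wx": 0,"wy": 0,"wz": 0,"gripper": 0.345},{"tx": 0,"ty": 0,"tz": 0,"wx": 0,"wy": 0,"wz": 0,"gripper": 0.345},{"tx": 0,"ty": 0,"tz": -4,"wx": 0,"wy": 0,"wz": 0,"gripper": 0.345},{"tx": 0,"ty": 0,"tz": -12,"wx": 0,"wy": 0,"wz": 0,"gripper": 0.345}])

```text
time: 71.28
position: [0.6542, -0.125, 0.0589]
tool_rot: [-3.126, -0.314, 0.002]
ft_force: [0.3, 0.9, 0.6]
grip_width: 0.341
grip_force: 0.0
```

Request:
jog_arm(increments=[{"tx": 0,"ty": 0,"tz": -18,"wx": 0,"wy": 0,"wz": 0,"gripper": 0.345},{"tx": -20,"ty": 0,"tz": -45,"wx": 0,"wy": 0,"wz": 0,"gripper": 0},{"tx": -55,"ty": 0,"tz": -70,"wx": 0,"wy": 0,"wz": 0,"gripper": 0},{"tx": -90,"ty": 0,"tz": -80,"wx": 0,"wy": 0,"wz": 0,"gripper": 0},{"tx": -125,"ty": 0,"tz": -80,"wx": 0,"wy": 0,"wz": 0,"gripper": 0}])

```text
time: 71.7
position: [0.5331, -0.1514, 0.143]
tool_rot: [3.124, 0.313, 0.01]
ft_force: [0.2, -1.5, 0.5]
grip_width: 0.127
grip_force: 0.0
```

Request:
jog_arm(increments=[{"tx": -20,"ty": 0,"tz": 0,"wx": 0,"wy": 0,"wz": 0.05,"gripper": 0},{"tx": -40,"ty": 0,"tz": 0,"wx": 0,"wy": 0,"wz": 0.1,"gripper": 0},{"tx": -60,"ty": 0,"tz": 0,"wx": 0,"wy": 0,"wz": 0.15,"gripper": 0},{"tx": -70,"ty": 0,"tz": 0,"wx": 0,"wy": 0,"wz": 0.2,"gripper": 0},{"tx": -70,"ty": 0,"tz": 0,"wx": 0,"wy": 0,"wz": 0.2,"gripper": 0}])

```text
time: 72.12
position: [0.462, -0.1646, 0.1402]
tool_rot: [-3.14, 0.006, -0.002]
ft_force: [1.0, -0.2, -0.3]
grip_width: 0.005
grip_force: 0.0
```

```bash
python3 - <<'E'
from h import *
d=cam("top")
im=ortho(d,.078,.6,.76,-.28,-.05,2000); b,g,r=[im[...,i].astype(int) for i in range(3)]
m=((g-r>35)&(g-b>25)).astype(np.uint8); n,l,st,c=cv2.connectedComponentsWithStats(m)
for i in range(1,n):
    if st[i,4]>200: print(st[i],"x %.4f y %.4f"%(.76-c[i][1]/2000,-.05-c[i][0]/2000))
e=cam("scene"); k=ortho(e,.078,.6,.76,-.28,-.05,2000)
b,g,r=[k[...,i].astype(int) for i in range(3)]
m=((g-r>35)&(g-b>25)).astype(np.uint8); n,l,st,c=cv2.connectedComponentsWithStats(m)
for i in range(1,n):
    if st[i,4]>200: print("s",st[i],"x %.4f y %.4f"%(.76-c[i][1]/2000,-.05-c[i][0]/2000))
a=ortho(d,.061,.61,.72,-.19,-.06,4000); cv2.imwrite("pics/v13.png",np.hstack([cv2.resize(a,(400,340)),cv2.resize(im,(400,340))]))
state()
E
```

```text
[ 326  172   46   49 1750] x 0.6619 y -0.2242
s [   38     0   422   320 22139] x 0.6573 y -0.2330
s [ 333  181   54   54 2216] x 0.6562 y -0.2294
s [   0  260   34   53 1081] x 0.6138 y -0.0562
t 72.22 pos [ 0.4644 -0.1636  0.1403] yaw_x 0.0011 zax [ 0.003  0.001 -1.   ] F [ 0.6  0.1 -0.2] g 0.005 q7 -1.25
```

View pics/v13.png

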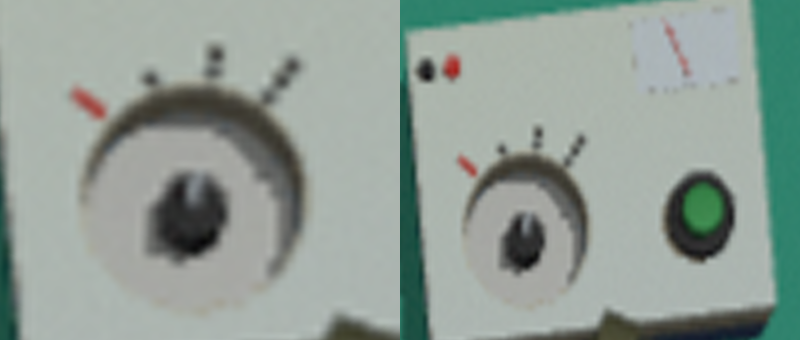

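The pointer lines up with the two-dot mark (pointer tip (196,180), dots (215,60), hub (192,210)). Now I'll triangulate the button.

```bash
python3 - <<'E'
from h import *
A=[];B=[]
for n,(x,y) in (("top",(.6619,-.2242)),("scene",(.6562,-.2294))):
    d=cam(n);E=d["extrinsics"];c=-E[:3,:3].T@E[:3,3];r=np.array([x,y,.078])-c;r/=np.linalg.norm(r);P=np.eye(3)-np.outer(r,r);A.append(P);B.append(P@c)
p=np.linalg.lstsq(np.vstack(A),np.hstack(B),rcond=None)[0];print(p)
plan(p[0],p[1],.13,0,2)
E
```

```text
[ 0.65995302 -0.22421017  0.08753856]
t 72.32 pos [ 0.4648 -0.1634  0.14  ] yaw_x 0.0016 zax [ 0.001 -0.    -1.   ] F [-0.2  0.1 -0.2] g 0.006 q7 -1.25
0 tx 97.5 ty 30.6 tz 5.0 wz 0.001
1 tx 97.6 ty 30.5 tz 5.0 wz 0.001
```

Request:
jog_arm(increments=[{"tx": 16,"ty": 3,"tz": 0,"wx": 0,"wy": 0,"wz": 0,"gripper": 0.345},{"tx": 36,"ty": 8,"tz": 0,"wx": 0,"wy": 0,"wz": 0,"gripper": 0.345},{"tx": 57,"ty": 12,"tz": 0,"wx": 0,"wy": 0,"wz": 0,"gripper": 0.345},{"tx": 78,"ty": 16,"tz": 3,"wx": 0,"wy": 0,"wz": 0,"gripper": 0.345},{"tx": 98,"ty": 19,"tz": 5,"wx": 0,"wy": 0,"wz": 0,"gripper": 0.345}])

```text
time: 72.73
position: [0.5637, -0.1823, 0.1338]
tool_rot: [3.141, 0.004, -0.0]
ft_force: [-0.1, 0.4, 0.5]
grip_width: 0.289
grip_force: 0.0
```

Request:
jog_arm(increments=[{"tx": 25,"ty": 5,"tz": 0,"wx": 0,"wy": 0,"wz": 0,"gripper": 0.345},{"tx": 50,"ty": 10,"tz": 2,"wx": 0,"wy": 0,"wz": 0,"gripper": 0.345},{"tx": 74,"ty": 15,"tz": 4,"wx": 0,"wy": 0,"wz": 0,"gripper": 0.345},{"tx": 92,"ty": 18,"tz": 6,"wx": 0,"wy": 0,"wz": 0,"gripper": 0.345},{"tx": 97.5,"ty": 19,"tz": 6,"wx": 0,"wy": 0,"wz": 0,"gripper": 0.345}])

```text
time: 73.15
position: [0.6619, -0.2008, 0.1263]
tool_rot: [3.14, 0.005, -0.002]
ft_force: [-0.0, 0.2, 0.6]
grip_width: 0.343
grip_force: 0.0
```

Request:
jog_arm(increments=[{"tx": 0,"ty": 0,"tz": 5,"wx": 0,"wy": 0,"wz": 0,"gripper": 0.345},{"tx": 0,"ty": 0,"tz": 15,"wx": 0,"wy": 0,"wz": 0,"gripper": 0.345},{"tx": 0,"ty": 0,"tz": 24,"wx": 0,"wy": 0,"wz": 0,"gripper": 0.345},{"tx": 0,"ty": 0,"tz": 29,"wx": 0,"wy": 0,"wz": 0,"gripper": 0.345},{"tx": 0,"ty": 0,"tz": 31,"wx": 0,"wy": 0,"wz": 0,"gripper": 0.345}])

```text
time: 73.57
position: [0.6575, -0.2009, 0.0959]
tool_rot: [-3.14, 0.001, 0.004]
ft_force: [0.7, 0.1, 0.2]
grip_width: 0.346
grip_force: 0.0
```

```bash
python3 - <<'E'
from h import *
avg(4); plan(.660,-.2017,.09,0,1)
E
```

```text
z F3 grip T3*10 [97.19  0.12  0.5  -0.17  0.   -0.67  1.52  0.23] +- [0.33 0.29 0.25 0.16 0.   0.19 0.08 0.11]
[0. 0. 0. 0.]
t 73.77 pos [ 0.6591 -0.2016  0.098 ] yaw_x -0.0002 zax [ 0.001  0.    -1.   ] F [-0.4  0.1 -0.6] g 0.342 q7 -1.04
0 tx 0.9 ty 0.1 tz 8.0 wz -0.000
```

Request:
jog_arm(increments=[{"tx": 0.7,"ty": 0,"tz": 3,"wx": 0,"wy": 0,"wz": 0,"gripper": 0.345},{"tx": 0.7,"ty": 0,"tz": 6,"wx": 0,"wy": 0,"wz": 0,"gripper": 0.345},{"tx": 0.7,"ty": 0,"tz": 9,"wx": 0,"wy": 0,"wz": 0,"gripper": 0.345},{"tx": 0.7,"ty": 0,"tz": 12,"wx": 0,"wy": 0,"wz": 0,"gripper": 0.345},{"tx": 0.7,"ty": 0,"tz": 12,"wx": 0,"wy": 0,"wz": 0,"gripper": 0.345}])

```text
time: 74.18
position: [0.6604, -0.2017, 0.0866]
tool_rot: [-3.142, 0.0, -0.002]
ft_force: [-0.1, 1.2, 4.6]
grip_width: 0.349
grip_force: 2.4
```

Request:
jog_arm(increments=[{"tx": 0,"ty": 0,"tz": 0.5,"wx": 0,"wy": 0,"wz": 0,"gripper": 0.345},{"tx": 0,"ty": 0,"tz": 1,"wx": 0,"wy": 0,"wz": 0,"gripper": 0.345},{"tx": 0,"ty": 0,"tz": 1.5,"wx": 0,"wy": 0,"wz": 0,"gripper": 0.345},{"tx": 0,"ty": 0,"tz": 2,"wx": 0,"wy": 0,"wz": 0,"gripper": 0.345},{"tx": 0,"ty": 0,"tz": 2,"wx": 0,"wy": 0,"wz": 0,"gripper": 0.345}])

```text
time: 74.6
position: [0.6605, -0.2018, 0.0863]
tool_rot: [-3.141, 0.0, -0.003]
ft_force: [-4.0, 2.3, 13.5]
grip_width: 0.345
grip_force: 6.9
```

Request:
jog_arm(increments=[{"tx": 0,"ty": 0,"tz": 0.5,"wx": 0,"wy": 0,"wz": 0,"gripper": 0.345},{"tx": 0,"ty": 0,"tz": 1,"wx": 0,"wy": 0,"wz": 0,"gripper": 0.345},{"tx": 0,"ty": 0,"tz": 1.5,"wx": 0,"wy": 0,"wz": 0,"gripper": 0.345},{"tx": 0,"ty": 0,"tz": 2,"wx": 0,"wy": 0,"wz": 0,"gripper": 0.345},{"tx": 0,"ty": 0,"tz": 2,"wx": 0,"wy": 0,"wz": 0,"gripper": 0.345}])

```text
time: 75.02
position: [0.6606, -0.2018, 0.0861]
tool_rot: [-3.14, 0.0, -0.004]
ft_force: [-5.7, 4.1, 21.4]
grip_width: 0.347
grip_force: 11.0
```

Request:
jog_arm(increments=[{"tx": 0,"ty": 0,"tz": -2,"wx": 0,"wy": 0,"wz": 0,"gripper": 0.345},{"tx": 0,"ty": 0,"tz": -4,"wx": 0,"wy": 0,"wz": 0,"gripper": 0.345},{"tx": 0,"ty": 0,"tz": -6,"wx": 0,"wy": 0,"wz": 0,"gripper": 0.345},{"tx": 0,"ty": 0,"tz": -6.5,"wx": 0,"wy": 0,"wz": 0,"gripper": 0.345},{"tx": 0,"ty": 0,"tz": -6.5,"wx": 0,"wy": 0,"wz": 0,"gripper": 0.345}])

```text
time: 75.43
position: [0.6604, -0.2017, 0.0883]
tool_rot: [3.141, -0.0, 0.002]
ft_force: [0.4, -0.9, 3.0]
grip_width: 0.347
grip_force: 1.9
```

```bash
python3 - <<'E'
from h import *
avg(4)
E
```

```text
z F3 grip T3*10 [88.06  1.64  0.31  4.01  1.95 -1.38 -1.81  0.49] +- [0.03 0.13 0.1  0.12 0.01 0.12 0.25 0.05]
[1.92256801 1.94751723 1.95676398 1.95680702]
```

The force follows the button's spring (3.9 N at 88 mm, about 5 N at the 86.3 mm stop), so it was fully pressed. Retracting, then a final check.

Request:
jog_arm(increments=[{"tx": 0,"ty": 0,"tz": -8,"wx": 0,"wy": 0,"wz": 0,"gripper": 0.345},{"tx": 0,"ty": 0,"tz": -25,"wx": 0,"wy": 0,"wz": 0,"gripper": 0.345},{"tx": 0,"ty": 0,"tz": -50,"wx": 0,"wy": 0,"wz": 0,"gripper": 0.345},{"tx": -25,"ty": 0,"tz": -75,"wx": 0,"wy": 0,"wz": 0,"gripper": 0.345},{"tx": -60,"ty": 0,"tz": -85,"wx": 0,"wy": 0,"wz": 0,"gripper": 0.345}])

```text
time: 76.05
position: [0.6016, -0.2014, 0.175]
tool_rot: [3.139, 0.003, 0.003]
ft_force: [0.1, -0.3, 1.4]
grip_width: 0.343
grip_force: 0.0
```

Request:
jog_arm(increments=[{"tx": -30,"ty": 0,"tz": 0,"wx": 0,"wy": 0,"wz": 0,"gripper": 0.345},{"tx": -65,"ty": 0,"tz": 0,"wx": 0,"wy": 0,"wz": 0,"gripper": 0.345},{"tx": -95,"ty": 0,"tz": 0,"wx": 0,"wy": 0,"wz": 0,"gripper": 0.345},{"tx": -110,"ty": 0,"tz": 0,"wx": 0,"wy": 0,"wz": 0,"gripper": 0.345},{"tx": -110,"ty": 0,"tz": 0,"wx": 0,"wy": 0,"wz": 0,"gripper": 0.345}])

```text
time: 76.47
position: [0.4854, -0.2018, 0.1723]
tool_rot: [-3.138, 0.004, 0.005]
ft_force: [1.1, 0.0, 0.3]
grip_width: 0.343
grip_force: 0.0
```

```bash
python3 - <<'E'
from h import *
state()
d=cam("top"); a=d["color"]
o=cv2.resize(a[100:360,60:560],(800,416),interpolation=cv2.INTER_CUBIC)
o[230:416,560:800]=cv2.resize(ortho(d,.061,.61,.71,-.185,-.06,4000),(240,186)); cv2.imwrite("pics/v14.png",o)
E
```

```text
t 76.47 pos [ 0.4854 -0.2018  0.1723] yaw_x -0.0028 zax [-0.003  0.004 -1.   ] F [1.1 0.  0.3] g 0.343 q7 -1.14
```

View pics/v14.png

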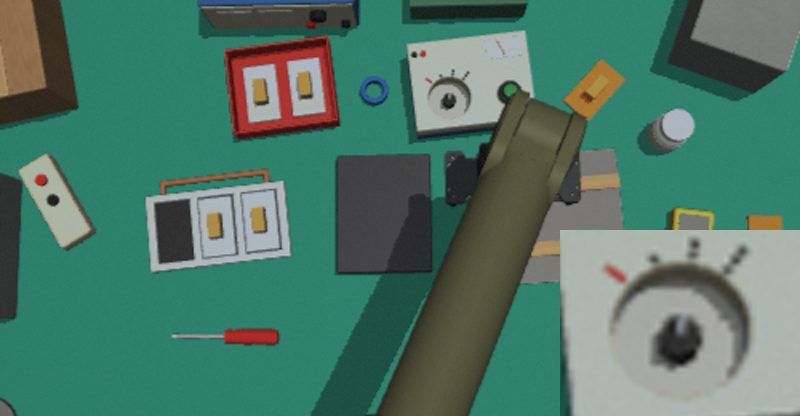

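The bin holds two modules, two bays are filled, the trim points at two dots, and the bystanders in view have not moved. Handing in.

```bash
python3 -c "
from bench import ctrl
print(ctrl.close_job())"
```

```text
the job is handed in; nothing more can be done
None
```

I handed the job in: trim zeroed first, two flat modules in bays of the cold bed, two warped ones in the red bin, trim then set to two dots, and the start button fully pressed and released. Both warped modules sat in bays for a while, because my first granite test wrongly read all four as flat; I re-probed three on the bed, and the hand-in gave no verdict.

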